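# Fetch a filter module from the tip-out bin and mount it in the panel

### The arm

A 6-joint arm with a two-finger parallel gripper is mounted at the origin on the work surface. World frame = base frame: x ahead of the robot, y to its left, z up, the work surface at z = 0. Lengths are in m, angles in rad, forces in N, time in s.
With the tool pointing down it reaches from about 0.375 to 0.9 m from the base axis. Payload 3.1 kg.
Tool frame: the origin (TCP) lies between the finger pads; the fingertips stand 11 mm ahead of it and the grasp point (between the pads) lies 8 mm behind it; z points along the fingers, y is the direction in which the jaws open and shut (so a half turn about z gives the same grasp; the last joint's range is limited). The gripper opens to 85 mm and grips with 20 to 120 N. Pads are 22 mm wide; open, the fingers measure 114 mm over their backs; the gripper's body (76 mm by 85 mm) begins 54 mm behind the grasp point. The pads swing forward as they close: fully open they stand 13 mm farther back than shut.
Start: joints at [1.04, 0.527, 1.433, -0, 1.181, -0.178], TCP at [0.215, 0.587, 0.218] pointing down, gripper open.
Joint ranges: [-3.08, 3.08], [-0.75, 2.2], [0.22, 2.44], [-1.43, 4.57], [0, 2.65], [-2.85, 2.85]. Speed limits (rad/s): [2.79, 2.79, 3.14, 3.14, 3.14, 3.14].

### API

Orientations are given as a unit quaternion [x, y, z, w].
In Python, from station import manip gives the robot as it stands.
- The arm moves only by the tool move_arm, never from a script. Its argument "deltas" is a list of rows, each a list of 5 numbers: the shift along the tool's x, y, z in units of 40 cm (1.0 is 40 cm), then the turn about the tool's z in units of 0.5 rad (1.0 is 0.5 rad), then the opening in per cent of the stroke, from 0 (shut) to 100 (fully open). In form: [[x, y, z, twist, grip], ...]. A call has exactly 8 rows; each row is the pose to reach, as a shift and turn from the pose commanded when the call began, along the tool's axes at that moment; what a row does not reach only later rows make up. A row lasts 1/12 s, in which the tool goes at most 41.7 mm and 7.16 degrees, less where a joint would pass 70% of its speed; a pose out of reach is approached as far as the arm can. A call with a number of a shift or a turn outside -1 to 1 is refused whole. A call with a gripper value outside its range is refused whole. The fingers move at their own pace and stop on an object; "force" is the grip in N (left out, the last holds). Time passes only in rows, so rows that repeat a pose let the fingers close, or fill a call up. It gives the time, the measured TCP pose, the force and the opening at its end, in the units of the state.
- manip.sense(): the state, without advancing time (a new reading comes with each control period).
- manip.snapshot(name): name is "scene" or "side" or "wrist"; returns (picture, depth): 420x560x3 uint8, red, green, blue; 420x560 float32, m along the optical axis (not along the pixel's ray), 0 where there is no reading.
- manip.get_calibration(name): a dict with "vfov" (degrees; the focal length in pixels is half the picture's height over the tangent of half this angle, whatever the lens; pixels are square), "cx", "cy" (the principal point, pixels), "pose" (4x4, takes a point from camera to world coordinates). Camera axes: x right, y down, z forward; pixel columns grow to the right and rows downward; lengths in m; the calibration is good to about 2 mm. A picture is of the moment at which its call begins: read the wrist's pose just before it. get_calibration takes no time and is no camera call; for the wrist camera it gives the pose at the moment of the call.
- manip.sign_off(): hands the job in, once; it reports no verdict.
The state is a dict: "t": time; "q": joint angles; "qd": joint speeds; "tau": joint torques, N m; "tcp_pos": TCP position; "tool_rot": TCP orientation; "force": force on the tool from outside, world axes, zero at the start; "ft_torque": the same for the moment, N m; "finger_gap": opening from 0.0 (shut) to 1.0 (fully open).
Only numpy, scipy, OpenCV 4.12 (cv2) and the standard library are available. Lean on these libraries where they do the work, as an engineer would, in place of code of your own. Each camera call takes 0.05 s, during which the arm holds its last target.

### The job

Tilt the grey parts bin fully forward and take out the filter module standing at its back. Set the module down upright on the dark rubber mat and let go, then take it again by its two ends and lower it - do not drop it - into the empty bay of the white panel, flat on the panel, lined up with the two modules beside it. Leave the other things on the bench where they are.

Things in the scene. Friction and masses are not known exactly. Their poses are not given: they have to be found in the camera images.
- bin (a joint): forward tilt of the grey bin (rad): 0 = back and level under the clear hood, 0.55 = fully forward on its stop. Stiff hinge: it stays where it is left; 10 to 16 N towards the front at the top of its front wall tilts it.
- bin_rim (a point): middle of the inner top edge of the bin's front wall; turns with the bin. Bin axes when level: x from front wall to back, y across, z up. The front wall is 72 mm high, 5 mm thick, 94 mm wide, with a 14 mm lip outwards at its top, 70 mm wide. Pulling its top towards the front (-x) tilts the bin; it can be hooked from inside or pinched from above.
- bin_floor (a point): point on the bin's inner floor mid-width, 100 mm behind the front face; turns with the bin. The bin is 140 mm long, 84 mm wide inside, floor 4 mm thick, side walls 60 mm high (35 mm over the last 20 mm), back wall 22 mm. A 12 mm high divider crosses the floor 60 to 64 mm behind the front face; the space before it is empty, the module stands behind it.
- bin_hinge (a point): point on the bin's hinge axis, mid-width, at the bottom front edge of the bin; fixed, 22 mm above the table. x from front to back of the rack (away from the robot), y along the hinge, z up.
- hood (a point): middle of the front edge of the clear hood, on its underside: 112 mm behind the bin's hinge and 150 mm above it. Fixed; the hood is a 5 mm plate reaching 43 mm back from here, 124 mm wide, with a clear wall behind. Thin posts stand under its side edges, at 4 and 34 mm behind this point. Axes as bin_hinge.
- module_mid (a point): centre of the aluminium filter module, 26 mm above its underside. Foot 46 x 74 x 6 mm, on it a body 46 (x) x 64 (y) x 46 mm, 52 mm tall in all, plus two brass stubs on top, 13 mm across, 12 mm high, at y = +-16 mm. x short axis, y long axis, z up. 0.2 to 0.45 kg. The foot stands out 5 mm beyond each end of the body.
- module: the same module; origin at mid-underside. At first at the back of the bin, long axis across it, only 5 mm from each side wall: there it can be gripped only over its 46 mm width, fingers before and behind it. When the bin is tilted it tilts along and may slide forward to the divider.
- mat_top (a point): centre of the top of the dark rubber mat, 140 x 140 x 2 mm, flat on the table between rack and panel; z up.
- bay (a point): centre of the empty bay on the white panel (270 x 220 mm), on its top face, 14 mm above the table; z up. x runs along the long axis that the module must have here, y towards a neighbour. Two fixed modules like the loose one have their centres at y = +-51 mm: a 56 mm gap, no room for fingers beside the module; both its ends have 50 mm free.
- fence: loose L-shaped aluminium shield wall, legs 50 and 40 mm, 35 mm tall, standing on one corner of the panel; origin under it. Bystander.
- driver: screwdriver with black handle, 180 mm, lying on the table beyond the mat. Bystander. Origin at mid-underside.
- solvent: white plastic bottle, 60 mm wide, 140 mm tall. Bystander. Origin at mid-underside.
- tray: black open tray 100 x 130 x 30 mm with short brass connectors. Bystander. Origin at mid-underside.
- puck: dark steel disc, 48 mm across, 30 mm tall, just beyond the mat. Bystander. Origin at mid-underside.
- adapter: brass coaxial adapter standing on end, 32 mm across, 60 mm tall, beyond the screwdriver. Bystander. Origin at mid-underside.
- jar: clear jar, 66 mm wide, 90 mm tall, far to the robot's right. Bystander. Origin at mid-underside.
- tweezers: flat steel tweezers, about 150 mm long, far to the robot's left. Bystander. Origin at mid-underside.
Mind the look-alikes: they are no part of the job. Leave any pink look-alike of the module alone.

How it is judged:
By the outcome, as a careful person would: the job done as asked, in the order asked, and still so for the second after the job is handed in, with the robot touching nothing.
It also fails if it takes over 72 s, if anything falls off the work surface, if the arm or the gripper's body presses on something with over 40 N, if the wrist force passes 120 N, or if a joint passes its speed limit or range.

## Working session

There is one attempt and no reset: what is moved stays moved. The work goes in short steps, Python scripts to look and compute and a tool call to move; the robot and the scene stay as the last step left them, time stands still between calls to the robot, and variables do not carry over. Pictures are saved under pics/ and viewed, and the job is handed in when it is done.

Besides the shell and the picture viewer there is one more tool, called as name(argument=value, ...), one argument or row to a line, values as JSON. move_arm: Moves the arm, as the interface text tells. Its arguments: {"type":"object","properties":{"deltas":{"type":"array","items":{"type":"array","items":{"type":"number"}}},"force":{"type":"number"}},"required":["deltas"]}

```bash
ls; mkdir -p pics
cat > h.py <<'E'
import numpy as np, cv2
from station import manip
def snap(n,f):
    c=manip.get_calibration(n); p,d=manip.snapshot(n)
    cv2.imwrite(f'pics/{f}.png',p[:,:,::-1]); np.savez(f'pics/{f}.npz',p=p,d=d,pose=c['pose'],k=[c['vfov'],c['cx'],c['cy']])
    return p,d,c
def load(f):
    z=np.load(f'pics/{f}.npz'); return z['p'],z['d'],dict(pose=z['pose'],vfov=z['k'][0],cx=z['k'][1],cy=z['k'][2])
def ray(c,u,v):
    f=210/np.tan(np.radians(c['vfov'])/2)
    r=np.array([(u-c['cx'])/f,(v-c['cy'])/f,1.]); P=np.array(c['pose'])
    return P[:3,3],P[:3,:3]@r
def onz(c,u,v,z):
    o,r=ray(c,u,v); return o+r*(z-o[2])/r[2]
def dep(c,d,u,v):
    o,r=ray(c,u,v); return o+r*d[int(v),int(u)]
def tri(c1,a,c2,b):
    o1,r1=ray(c1,*a);o2,r2=ray(c2,*b)
    s=np.linalg.lstsq(np.c_[r1,-r2],o2-o1,rcond=None)[0]
    p,q=o1+r1*s[0],o2+r2*s[1]; return (p+q)/2,np.linalg.norm(p-q)
def cloud(c,d):
    f=210/np.tan(np.radians(c['vfov'])/2); v,u=np.mgrid[:420,:560]
    r=np.stack([(u-c['cx'])/f,(v-c['cy'])/f,np.ones_like(u)],-1)*d[...,None]
    P=np.array(c['pose']); return r@P[:3,:3].T+P[:3,3]
def proj(c,p):
    P=np.array(c['pose']); f=210/np.tan(np.radians(c['vfov'])/2)
    q=P[:3,:3].T@(np.array(p)-P[:3,3]); return q[:2]/q[2]*f+[c['cx'],c['cy']]
E
python3 - <<'E'
from h import *
np.set_printoptions(precision=4,suppress=True)
print(manip.sense())
for n in('scene','side','wrist'):
    p,d,c=snap(n,n+'0'); print(n,c['vfov'],c['cx'],c['cy'],c['pose'],(d>0).mean())
E
```

```text
pics
{'t': 0.0, 'q': array([ 1.0405,  0.5285,  1.4339,  0.    ,  1.1814, -0.1785]), 'qd': array([0.0001, 0.0012, 0.0009, 0.001 , 0.0004, 0.0009]), 'tau': array([ -0.0006, -44.2352, -17.8024,  -0.0004,   0.0085,  -0.    ]), 'tcp_pos': array([0.2149, 0.5861, 0.2174]), 'tool_rot': array([ 0.175 ,  0.9846, -0.001 , -0.0004]), 'force': array([-0.3853, -0.3214, -0.6354]), 'ft_torque': array([-0.0228, -0.0329, -0.0039]), 'finger_gap': 1.00240682383544}
scene 55.04482545916123 283.1423393338624 215.89132774303872 [[ 0.3808  0.5247 -0.7614  1.6594]
 [ 0.9246 -0.2226  0.309  -0.4351]
 [-0.0073 -0.8217 -0.5699  0.8945]
 [ 0.      0.      0.      1.    ]] 0.9951743197278912
side 50.936881094446086 274.4250343165617 208.64560282353202 [[-0.7743 -0.4802  0.4122  0.0512]
 [-0.6329  0.5874 -0.5044  0.6773]
 [ 0.0001 -0.6515 -0.7587  1.1446]
 [ 0.      0.      0.      1.    ]] 0.9959863945578231
wrist 70.17322304249889 281.7584356529131 208.95561214965525 [[ 0.3432  0.8955  0.2832  0.1428]
 [ 0.9392 -0.3266 -0.1057  0.6133]
 [-0.0022  0.3023 -0.9532  0.374 ]
 [ 0.      0.      0.      1.    ]] 0.9963265306122449
```

View pics/scene0.png

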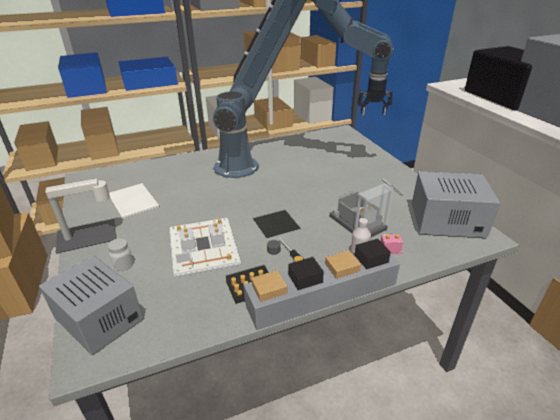

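View pics/side0.png

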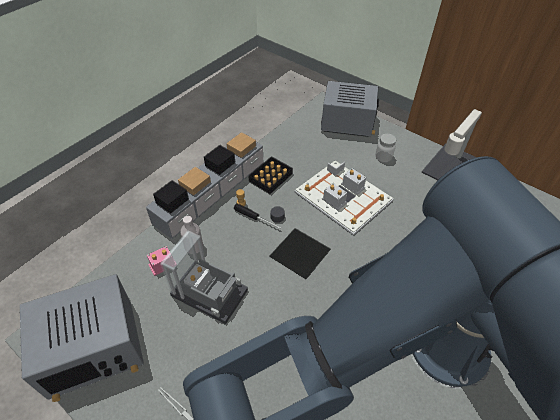

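View pics/wrist0.png

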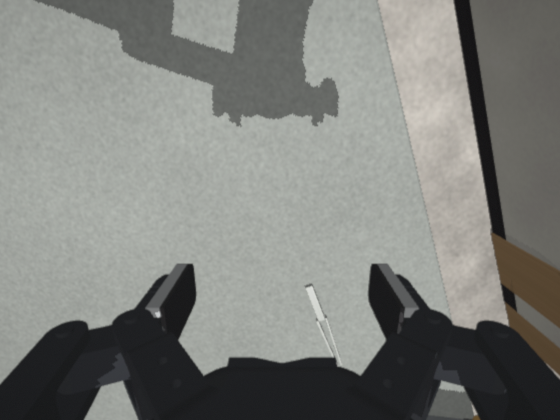

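Scene view: panel about (203,245), mat (277,222), rack (360,212), pink look-alike (392,243). Side view: panel (343,197), mat (300,253), rack (210,288), pink (158,261). Zooming in.

```bash
python3 - <<'E'
from h import *
for n,(x0,y0,x1,y1),s in(('scene0',(320,170,410,260),6),('side0',(160,225,260,325),6),('scene0',(150,190,310,290),5),('side0',(255,150,405,280),5)):
    p,d,c=load(n); cv2.imwrite(f'pics/{n}_z{x0}.png',cv2.resize(p[y0:y1,x0:x1,::-1],None,fx=s,fy=s,interpolation=cv2.INTER_CUBIC))
E
ls pics
```

```text
scene0.npz
scene0.png
scene0_z150.png
scene0_z320.png
side0.npz
side0.png
side0_z160.png
side0_z255.png
wrist0.npz
wrist0.png
```

View pics/scene0_z320.png

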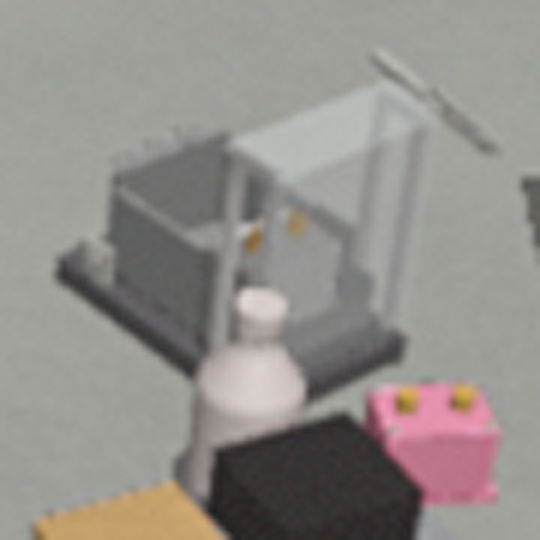

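View pics/side0_z160.png

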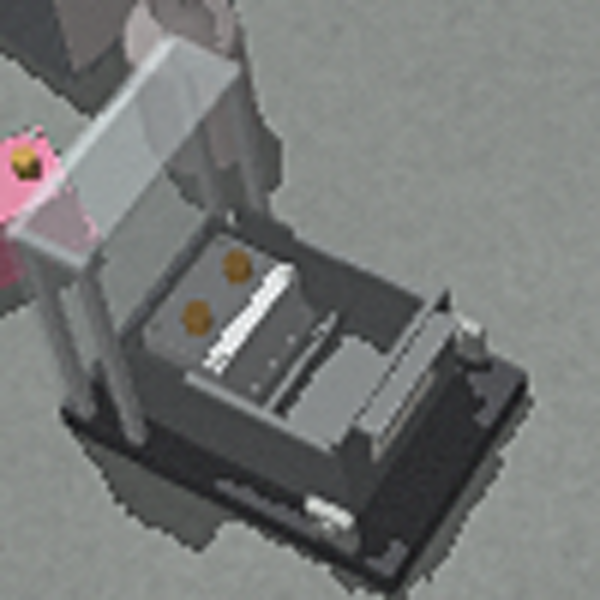

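View pics/scene0_z150.png

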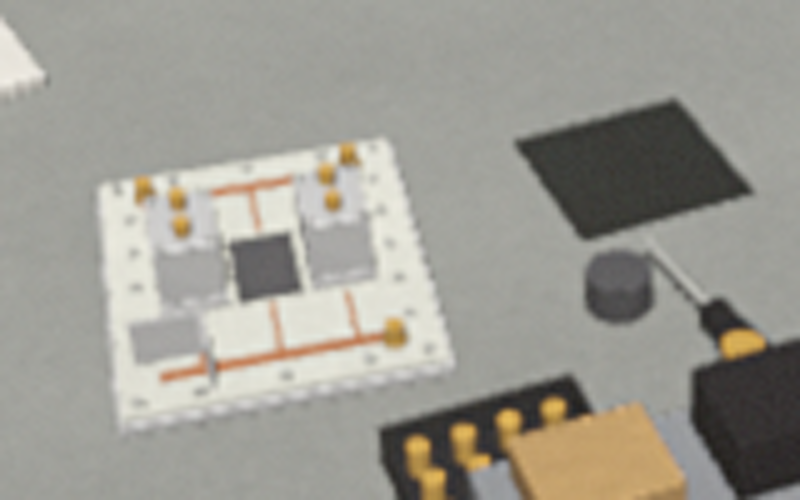

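View pics/side0_z255.png

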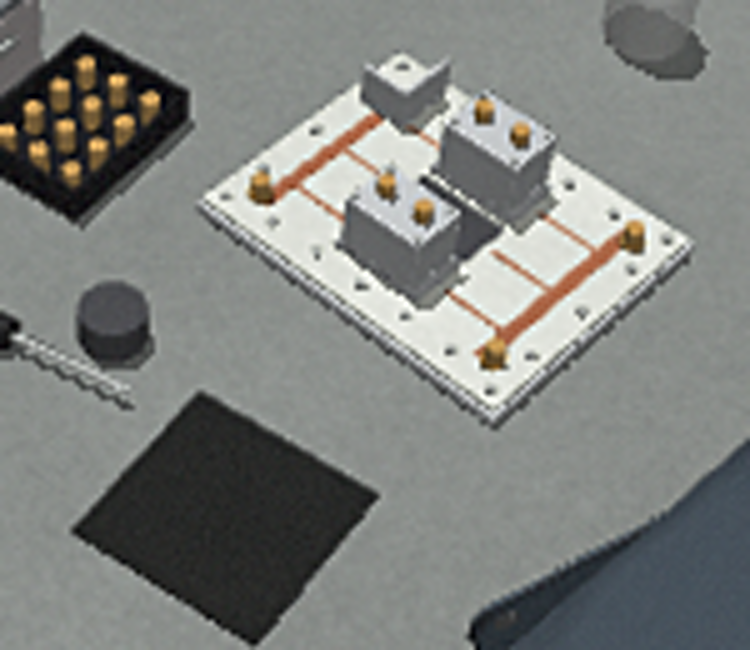

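Run:
```python
from h import *
np.set_printoptions(precision=4,suppress=True)
S=load('side0');C=load('scene0')
def s(n,z,pts,off,k):
    p,d,c=S if n=='s' else C
    for x,y in pts:
        u,v=off[0]+(x+.5)/k-.5,off[1]+(y+.5)/k-.5
        print((x,y),'ray',onz(c,u,v,z),'depth',dep(c,d,u+.5,v+.5))
print('stubs');s('s',.09,[(197,310),(237,260)],(160,225),6)
print('lip');s('s',.094,[(345,440),(370,450),(440,295),(462,318)],(160,225),6)
print('rackbase');s('s',.0,[(65,410),(395,590),(528,380)],(160,225),6)
print('hood front');s('s',.172,[(20,225),(75,275),(235,70),(165,35)],(160,225),6)
print('mat');s('s',.002,[(75,530),(203,392),(378,495),(255,643)],(255,150),5)
print('mat scene');s('c',.002,[(515,143),(675,98),(752,188),(585,240)],(150,190),5)
print('panel');s('s',.014,[(197,205),(400,53),(693,243),(492,415)],(255,150),5)
print('stubs nb');s('s',.078,[(388,172),(424,200),(484,98),(520,126)],(255,150),5)
```

```text
stubs
(197, 310) ray [0.644 0.313 0.09 ] depth [0.6414 0.3134 0.0906]
(237, 260) ray [0.6493 0.2819 0.09  ] depth [0.648  0.2815 0.0883]
lip
(345, 440) ray [0.5415 0.3197 0.094 ] depth [0.5397 0.3197 0.0934]
(370, 450) ray [0.5295 0.3163 0.094 ] depth [0.5432 0.3045 0.0591]
(440, 295) ray [0.5602 0.2373 0.094 ] depth [0.5576 0.2379 0.0948]
(462, 318) ray [0.5439 0.24   0.094 ] depth [0.5638 0.2206 0.0467]
rackbase
(65, 410) ray [0.7031 0.3626 0.    ] depth [0.6898 0.3681 0.0193]
(395, 590) ray [0.5125 0.3295 0.    ] depth [0.5095 0.3304 0.0021]
(528, 380) ray [0.5387 0.2065 0.    ] depth [0.5364 0.2068 0.0001]
hood front
(20, 225) ray [0.6896 0.3602 0.172 ] depth [0.6845 0.3618 0.1765]
(75, 275) ray [0.6515 0.3624 0.172 ] depth [0.6559 0.3592 0.1614]
(235, 70) ray [0.6777 0.2406 0.172 ] depth [0.6731 0.2425 0.1756]
(165, 35) ray [0.7176 0.2469 0.172 ] depth [0.7141 0.2479 0.1736]
mat
(75, 530) ray [0.5611 0.0772 0.002 ] depth [0.5571 0.0795 0.0055]
(203, 392) ray [ 0.5659 -0.0606  0.002 ] depth [ 0.5637 -0.0604  0.0013]
(378, 495) ray [ 0.4295 -0.065   0.002 ] depth [ 0.4267 -0.0634 
[... 258 characters left out ...]
] depth [0.5613 0.0801 0.0001]
(585, 240) ray [ 0.5707 -0.0584  0.002 ] depth [ 0.572  -0.057   0.0002]
panel
(197, 205) ray [ 0.6651 -0.1823  0.014 ] depth [ 0.6677 -0.1891  0.004 ]
(400, 53) ray [ 0.6424 -0.401   0.014 ] depth [ 0.6469 -0.4136 -0.0004]
(693, 243) ray [ 0.3783 -0.3705  0.014 ] depth [ 0.377  -0.3733  0.0099]
(492, 415) ray [ 0.4045 -0.156   0.014 ] depth [ 0.4031 -0.1576  0.0109]
stubs nb
(388, 172) ray [ 0.5497 -0.2385  0.078 ] depth [ 0.5541 -0.2505  0.063 ]
(424, 200) ray [ 0.5167 -0.2323  0.078 ] depth [ 0.5132 -0.2295  0.0803]
(484, 98) ray [ 0.5385 -0.3391  0.078 ] depth [ 0.5415 -0.3501  0.0654]
(520, 126) ray [ 0.5046 -0.3316  0.078 ] depth [ 0.5023 -0.3314  0.0771]
```

```bash
cat >> h.py <<'E'
from scipy.spatial.transform import Rotation as R
def go(pos,jaw=None):
    s=manip.sense(); M=R.from_quat(s['tool_rot']).as_matrix(); dl=M.T@(np.array(pos)-s['tcp_pos'])/.4
    cur=np.degrees(np.arctan2(M[1,1],M[0,1])); tw=0
    if jaw is not None:
        dd=(jaw-cur+90)%180-90; tw=-np.radians(dd)/.5
    print('t',round(s['t'],2),'tcp',s['tcp_pos'].round(4),'jaw',round(cur,2),'zax',M[:,2].round(4),'F',s['force'].round(1),'gap',round(s['finger_gap'],3),'q',s['q'].round(2))
    print('delta',dl.round(4),'twist',round(tw,3),'dist mm',round(np.linalg.norm(dl)*400,1))
E
python3 -c "
from h import *
go([.40,.47,.28],40);go([.56,.33,.28],12)"
```

```text
t 0.15 tcp [0.215  0.5862 0.2176] jaw 69.84 zax [-9.0e-04 -1.5e-03 -1.0e+00] F [ 0.   0.  -0.6] gap 1.0 q [ 1.04  0.53  1.43 -0.    1.18 -0.18]
delta [-0.5341 -0.1137 -0.1559] twist 1.042 dist mm 227.2
t 0.15 tcp [0.215  0.5862 0.2176] jaw 69.84 zax [-9.0e-04 -1.5e-03 -1.0e+00] F [ 0.   0.  -0.6] gap 1.0 q [ 1.04  0.53  1.43 -0.    1.18 -0.18]
delta [-1.0302 -0.3044 -0.1557] twist 2.019 dist mm 434.2
```

move_arm(
  deltas=[
    [-0.534, -0.114, -0.156, 1.0, 100],
    [-0.534, -0.114, -0.156, 1.0, 100],
    [-0.534, -0.114, -0.156, 1.0, 100],
    [-0.534, -0.114, -0.156, 1.0, 100],
    [-0.534, -0.114, -0.156, 1.0, 100],
    [-0.534, -0.114, -0.156, 1.0, 100],
    [-0.534, -0.114, -0.156, 1.0, 100],
    [-0.534, -0.114, -0.156, 1.0, 100],
  ],
)

```text
t: 0.82
tcp_pos: [0.4009, 0.4695, 0.2807]
tool_rot: [0.414, 0.91, -0.0, -0.0]
force: [-0.4, 0.0, 0.5]
finger_gap: 1.002
```

```bash
python3 -c "
from h import *
go([.56,.33,.28],12)"
```

```text
t 0.82 tcp [0.4009 0.4695 0.2807] jaw 41.04 zax [-6.e-04  2.e-04 -1.e+00] F [-0.4  0.   0.5] gap 1.002 q [ 0.68  0.46  1.38  0.    1.31 -0.03]
delta [-0.5242  0.0708  0.0014] twist 1.014 dist mm 211.6
```

Fingers shut on the way, as the hook needs them so.

move_arm(
  deltas=[
    [-0.524, 0.07, 0.0, 1.0, 0],
    [-0.524, 0.07, 0.0, 1.0, 0],
    [-0.524, 0.07, 0.0, 1.0, 0],
    [-0.524, 0.07, 0.0, 1.0, 0],
    [-0.524, 0.07, 0.0, 1.0, 0],
    [-0.524, 0.07, 0.0, 1.0, 0],
    [-0.524, 0.07, 0.0, 1.0, 0],
    [-0.524, 0.07, 0.0, 1.0, 0],
  ],
  force=30,
)

```text
t: 1.48
tcp_pos: [0.5577, 0.3319, 0.2798]
tool_rot: [0.625, 0.78, -0.001, -0.001]
force: [-0.0, 0.2, -0.4]
finger_gap: -0.001
```

```bash
python3 -c "
from h import *
p,d,c=snap('wrist','w1');snap('side','s1');go([.56,.33,.28],12)
cv2.imwrite('pics/w1z.png',cv2.resize(p[:,:,::-1],(800,600),interpolation=cv2.INTER_CUBIC))"
```

```text
t 1.58 tcp [0.5572 0.3327 0.2804] jaw 12.7 zax [-1.9e-03  1.0e-04 -1.0e+00] F [-0.5  0.6 -0.5] gap -0.002 q [0.37 0.5  1.29 0.   1.35 0.14]
delta [-0.0082  0.0054  0.0009] twist 0.025 dist mm 3.9
```

View pics/w1z.png

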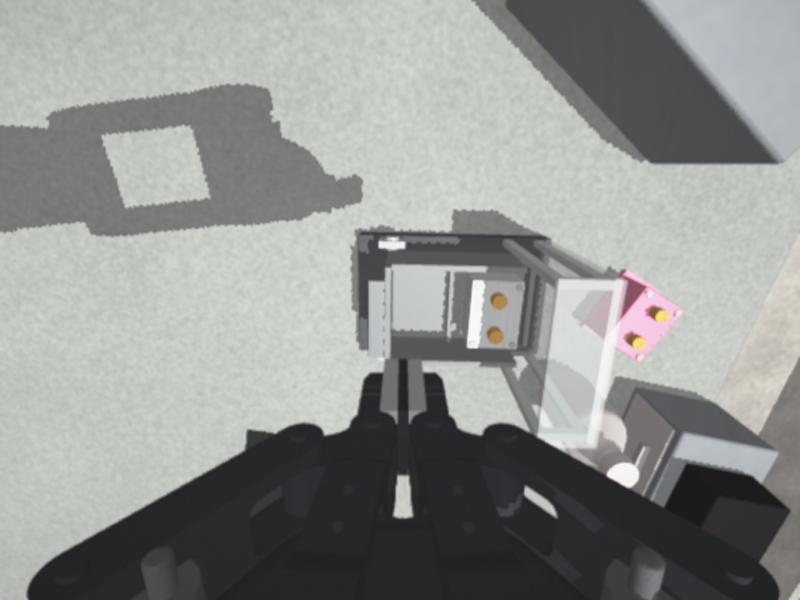

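Run:
```python
from h import *
p,d,c=load('w1'); x0,y0,x1,y1=240,150,400,270
cv2.imwrite('pics/w1r.png',cv2.resize(p[y0:y1,x0:x1,::-1],None,fx=5,fy=5,interpolation=cv2.INTER_CUBIC))
```

```text
(no output)
```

View pics/w1r.png

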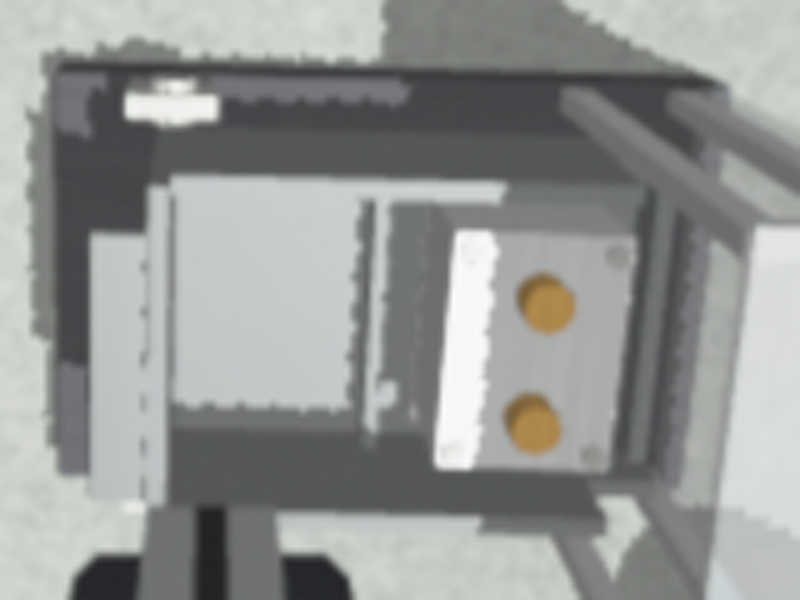

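Run:
```python
from h import *
np.set_printoptions(precision=4,suppress=True)
S=load('side0');W=load('w1')
def w(x,y): return 240+(x+.5)/5-.5,150+(y+.5)/5-.5
def s(x,y): return 160+(x+.5)/6-.5,225+(y+.5)/6-.5
for nm,a,b in (('stub+',(548,300),(197,310)),('stub-',(535,418),(237,260)),('stub+ sw',(548,300),(237,260)),('wall in +',(152,187),(335,437)),('wall in -',(165,503),(445,293)),('wall in +b',(152,187),(345,437)),):
    r=tri(W[2],w(*a),S[2],s(*b)); print(nm,r[0],r[1],'depth w',dep(W[2],W[1],*w(*a)))
for nm,z,pts in (('wall in',.094,[(174,185),(165,500)]),('wall out',.094,[(150,187),(143,500)]),('lip out',.094,[(90,235),(90,495)]),('body top',.078,[(495,232),(636,237),(610,470),(437,468)]),('stub top',.09,[(548,300),(535,418)])):
    for q in pts: print(nm,onz(W[2],*w(*q),z),dep(W[2],W[1],*w(*q)))
```

```text
stub+ [0.644  0.3156 0.0909] 0.004606379895253485 depth w [0.6446 0.3177 0.0906]
stub- [0.6521 0.2827 0.0847] 0.0051581791268361325 depth w [0.6504 0.2873 0.0903]
stub+ sw [0.6229 0.3174 0.1453] 0.030825158046837227 depth w [0.6446 0.3177 0.0906]
wall in + [0.5447 0.3241 0.0972] 0.0031127577981482015 depth w [0.545  0.3249 0.0941]
wall in - [0.5671 0.2317 0.0744] 0.009218934154937774 depth w [0.5651 0.2463 0.0945]
wall in +b [0.5444 0.3209 0.0908] 0.006504705419141153 depth w [0.545  0.3249 0.0941]
wall in [0.55   0.3265 0.094 ] [0.5502 0.324  0.0834]
wall in [0.565  0.2468 0.094 ] [0.5649 0.2474 0.0953]
wall out [0.5446 0.3248 0.094 ] [0.5446 0.3249 0.0945]
wall out [0.5596 0.2456 0.094 ] [0.5596 0.2456 0.094 ]
lip out [0.5331 0.3103 0.094 ] [0.5313 0.2891 0.0197]
lip out [0.5463 0.244  0.094 ] [0.5476 0.1994 0.0007]
body top [0.6305 0.3286 0.078 ] [0.6304 0.3287 0.0787]
body top [0.665 0.335 0.078] [0.6648 0.3351 0.0784]
body top [0.6775 0.2733 0.078 ] [0.6874 0.2635 0.0517]
body top [0.6333 0.2639 0.078 ] [0.6399 0.2537 0.0525]
stub top [0.6448 0.3176 0.09  ] [0.6446 0.3177 0.0906]
stub top [0.6505 0.2872 0.09  ] [0.6504 0.2873 0.0903]
```

```bash
python3 -c "
from h import *
go([.5835,.2845,.20],10.7)"
```

```text
t 1.58 tcp [0.5572 0.3327 0.2804] jaw 12.7 zax [-1.9e-03  1.0e-04 -1.0e+00] F [-0.5  0.6 -0.5] gap -0.002 q [0.37 0.5  1.29 0.   1.35 0.14]
delta [-0.1322  0.0381  0.2008] twist 0.07 dist mm 97.3
```

move_arm(
  deltas=[
    [-0.132, 0.038, 0.2, 0.07, 0],
    [-0.132, 0.038, 0.2, 0.07, 0],
    [-0.132, 0.038, 0.2, 0.07, 0],
    [-0.132, 0.038, 0.2, 0.07, 0],
    [-0.132, 0.038, 0.3, 0.07, 0],
    [-0.132, 0.038, 0.38, 0.07, 0],
    [-0.132, 0.038, 0.38, 0.07, 0],
    [-0.132, 0.038, 0.38, 0.07, 0],
  ],
)

```text
t: 2.25
tcp_pos: [0.5843, 0.2842, 0.1289]
tool_rot: [0.639, 0.77, -0.001, -0.001]
force: [1.0, 0.2, -0.3]
finger_gap: 0.001
```

```bash
python3 -c "
from h import *
p,d,c=snap('side','s2')
cv2.imwrite('pics/s2z.png',cv2.resize(p[200:330,150:300,::-1],None,fx=5,fy=5,interpolation=cv2.INTER_CUBIC))
p,d,c=snap('wrist','w2')
go([.5835,.2845,.091],10.7)"
```

```text
t 2.35 tcp [0.5871 0.2845 0.1317] jaw 10.62 zax [ 0.0047  0.0017 -1.    ] F [0.2 0.  0.5] gap -0.003 q [0.28 0.66 1.44 0.   1.03 0.09]
delta [ 0.0016 -0.0092  0.1018] twist -0.003 dist mm 40.9
```

View pics/s2z.png

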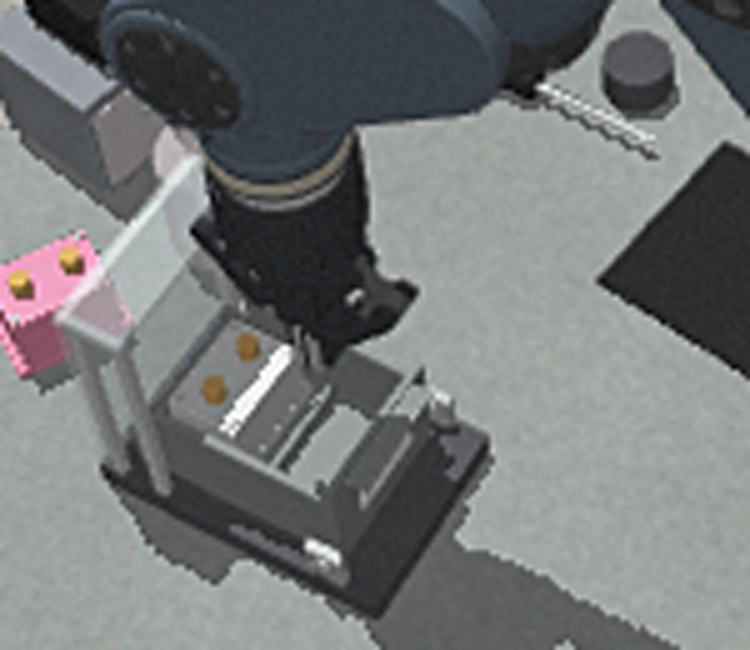

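View pics/w2.png

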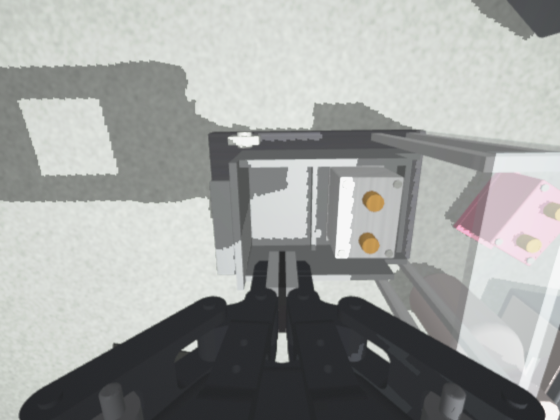

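move_arm(
  deltas=[
    [0.0, -0.005, 0.03, 0, 0],
    [0.0, -0.005, 0.06, 0, 0],
    [0.0, -0.005, 0.1, 0, 0],
    [0.0, -0.005, 0.1, 0, 0],
    [0.0, -0.005, 0.1, 0, 0],
    [0.0, -0.005, 0.1, 0, 0],
    [0.0, -0.005, 0.1, 0, 0],
    [0.0, -0.005, 0.1, 0, 0],
  ],
)

```text
t: 3.02
tcp_pos: [0.5844, 0.2827, 0.09]
tool_rot: [0.639, 0.769, 0.001, 0.001]
force: [0.3, 0.0, -0.5]
finger_gap: -0.001
```

```bash
python3 -c "
from h import *
go([.5835-.064*.9826,.2845-.064*.1857,.086],10.7)
p,d,c=snap('side','s3')
cv2.imwrite('pics/s3z.png',cv2.resize(p[200:330,150:300,::-1],None,fx=5,fy=5,interpolation=cv2.INTER_CUBIC))
"
```

```text
t 3.02 tcp [0.5844 0.2827 0.09  ] jaw 10.54 zax [ 2.1e-03  6.0e-04 -1.0e+00] F [ 0.3  0.  -0.5] gap -0.001 q [ 0.28  0.71  1.47 -0.    0.95  0.09]
delta [ 0.0045 -0.1614  0.0096] twist -0.005 dist mm 64.7
```

View pics/s3z.png

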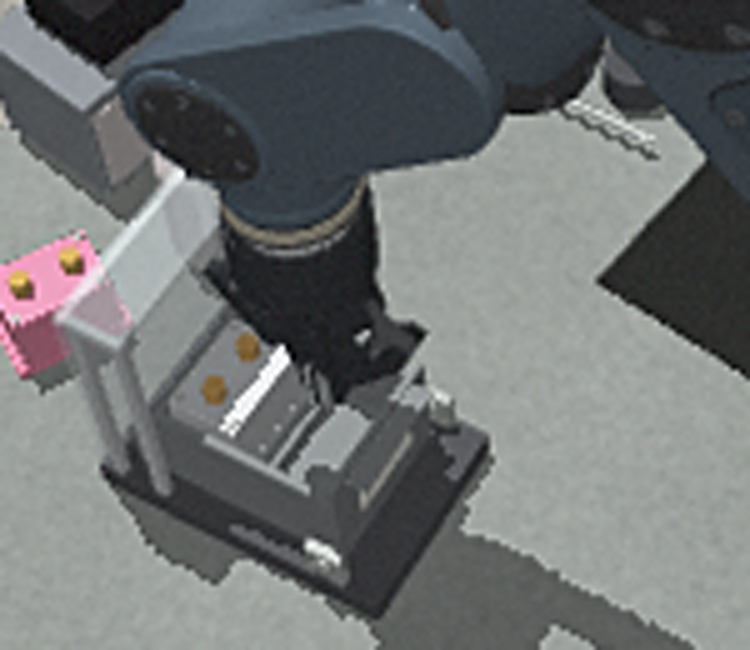

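move_arm(
  deltas=[
    [0, -0.012, 0.0, 0, 0],
    [0, -0.025, 0.0, 0, 0],
    [0, -0.037, 0.002, 0, 0],
    [0, -0.05, 0.004, 0, 0],
    [0, -0.062, 0.006, 0, 0],
    [0, -0.075, 0.008, 0, 0],
    [0, -0.085, 0.01, 0, 0],
    [0, -0.095, 0.012, 0, 0],
  ],
)

```text
t: 3.73
tcp_pos: [0.5457, 0.2754, 0.0839]
tool_rot: [0.639, 0.769, -0.0, -0.0]
force: [-0.2, 0.3, -0.1]
finger_gap: 0.002
```

```bash
python3 -c "
from h import *
go([.5835-.064*.9826,.2845-.064*.1857,.086],10.7)
p,d,c=snap('side','s4')
cv2.imwrite('pics/s4z.png',cv2.resize(p[200:330,150:300,::-1],None,fx=5,fy=5,interpolation=cv2.INTER_CUBIC))
"
```

```text
t 3.73 tcp [0.5457 0.2754 0.0839] jaw 10.54 zax [-2.e-04 -0.e+00 -1.e+00] F [-0.2  0.3 -0.1] gap 0.002 q [0.28 0.68 1.58 0.   0.88 0.1 ]
delta [ 0.0046 -0.0628 -0.0052] twist -0.005 dist mm 25.3
```

View pics/s4z.png

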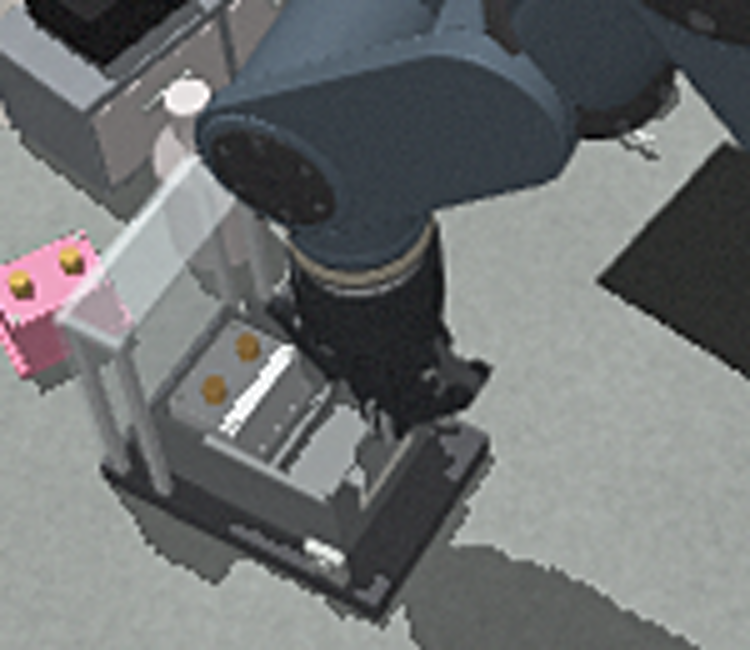

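```bash
python3 -c "
from h import *
p,d,c=snap('wrist','w4')
cv2.imwrite('pics/w4z.png',cv2.resize(p[100:300,180:440,::-1],None,fx=3,fy=3,interpolation=cv2.INTER_CUBIC))
p,d,c=snap('scene','c4')
cv2.imwrite('pics/c4z.png',cv2.resize(p[160:260,310:410,::-1],None,fx=6,fy=6,interpolation=cv2.INTER_CUBIC))
"
```

```text
(no output)
```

View pics/w4z.png

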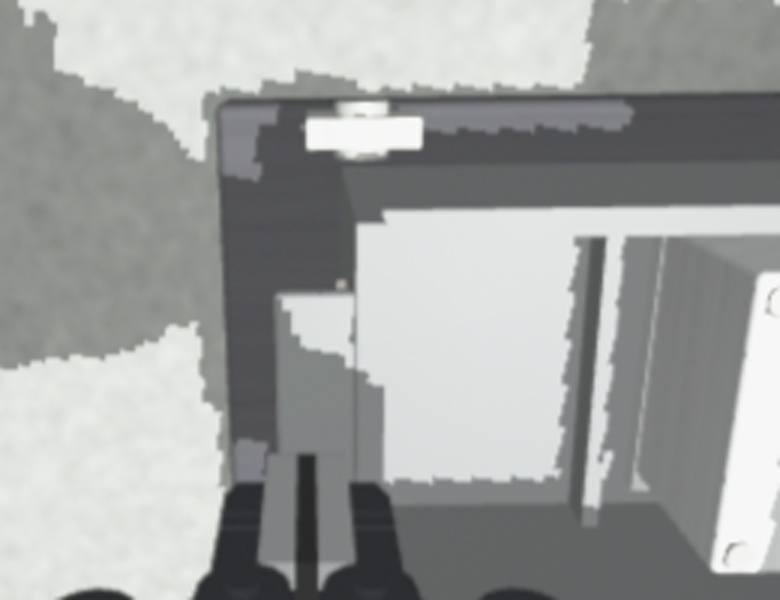

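View pics/c4z.png

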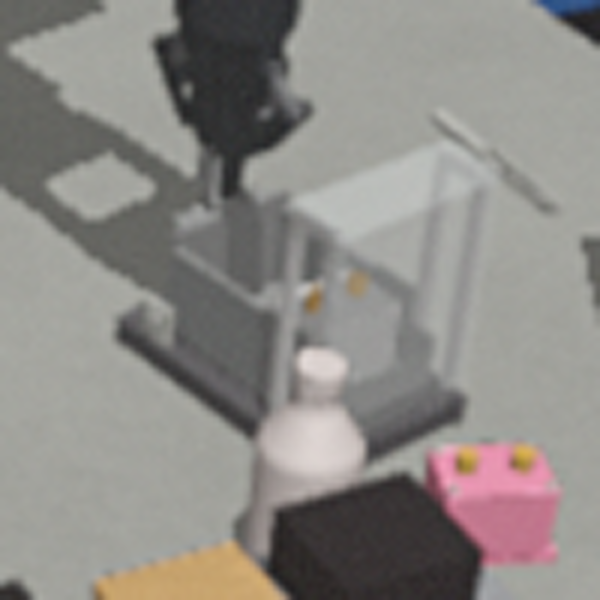

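Run:
```python
from h import *
np.set_printoptions(precision=4,suppress=True)
p,d,c=load('w4'); C=cloud(c,d)
def w(x,y): return int(180+x/3),int(100+y/3)
for q in [(290,465),(330,465),(290,475),(310,400),(320,320),(370,450),(330,250),(345,285),(372,330),(450,400),(345,200),(610,400)]:
    u,v=w(*q); print(q,C[v,u],p[v,u])
print(manip.sense()['tcp_pos'])
for n in('s4','c4'):
    p,d,c=load(n)
    print(n,proj(c,manip.sense()['tcp_pos']+[0,0,-.011]))
p,d,c=load('s4')
```

```text
(290, 465) [0.5402 0.286  0.1068] [128 130 131]
(330, 465) [0.5469 0.2874 0.107 ] [127 130 130]
(290, 475) [0.5403 0.2858 0.1097] [128 130 130]
(310, 400) [0.5424 0.2927 0.0935] [130 134 132]
(320, 320) [0.5412 0.3078 0.0939] [221 224 223]
(370, 450) [0.5548 0.2852 0.0939] [130 132 132]
(330, 250) [0.5457 0.3044 0.0221] [82 82 85]
(345, 285) [0.548  0.3047 0.0559] [125 125 121]
(372, 330) [0.5505 0.3076 0.0947] [222 225 224]
(450, 400) [0.5832 0.2725 0.0263] [221 224 224]
(345, 200) [0.5443 0.3231 0.0573] [86 88 87]
(610, 400) [0.6233 0.28   0.0261] [133 135 136]
[0.5459 0.2754 0.0839]
s4 [227.8668 289.7903]
c4 [345.8743 198.2252]
```

Run:
```python
from h import *
np.set_printoptions(precision=4,suppress=True)
for n,tcp in (('w1',[.5575,.332,.2804]),('w2',[.587,.2845,.1317]),('w4',[.5459,.2754,.0839]),('wrist0',[.215,.5862,.2176])):
    p,d,c=load(n); C=cloud(c,d); q=C-np.array(tcp)
    P=np.array(c['pose']); print(n,'tcp px',proj(c,tcp),'tip px',proj(c,np.array(tcp)+[0,0,-.011]))
    m=(np.hypot(q[...,0],q[...,1])<.035)&(q[...,2]>-.03)&(d>0)&(np.abs(C[...,2]-.094)>.003)&(q[...,2]<.03)
    m&=C[...,2]>.1
    v,u=np.nonzero(m); print(len(v), 'min z rel',np.sort(q[m][:,2])[:5] if len(v) else '', v.min() if len(v) else '')
    for col in (275,288): print(col,[(r,(q[r,col]*1000).round(0).tolist()) for r in range(240,300,4)])
```

```text
w1 tcp px [280.658  255.1592] tip px [280.774  247.0572]
600 min z rel [0.0167 0.017  0.0171 0.0171 0.0172] 251
275 [(240, [11.0, -92.0, -234.0]), (244, [11.0, -92.0, -220.0]), (248, [12.0, -92.0, -207.0]), (252, [-5.0, 10.0, 18.0]), (256, [-5.0, 10.0, 23.0]), (260, [-5.0, 10.0, 28.0]), (264, [-5.0, 10.0, 31.0]), (268, [-5.0, 10.0, 35.0]), (272, [-5.0, 10.0, 38.0]), (276, [-4.0, 10.0, 42.0]), (280, [-4.0, 10.0, 46.0]), (284, [-4.0, 10.0, 49.0]), (288, [-4.0, 10.0, 51.0]), (292, [-4.0, 11.0, 56.0]), (296, [-4.0, 12.0, 59.0])]
288 [(240, [29.0, -88.0, -234.0]), (244, [29.0, -89.0, -221.0]), (248, [29.0, -89.0, -209.0]), (252, [1.0, 12.0, 19.0]), (256, [1.0, 12.0, 23.0]), (260, [1.0, 12.0, 28.0]), (264, [1.0, 12.0, 32.0]), (268, [1.0, 11.0, 35.0]), (272, [1.0, 12.0, 39.0]), (276, [1.0, 12.0, 43.0]), (280, [1.0, 12.0, 45.0]), (284, [1.0, 11.0, 48.0]), (288, [1.0, 11.0, 51.0]), (292, [1.0, 12.0, 56.0]), (296, [0.0, 13.0, 59.0])]
w2 tcp px [282.4213 255.9137] tip px [282.3417 247.7568]
617 min z rel [0.0163 0.0163 0.0165 0.0166 0.0166] 251
275 [(240, [0.0, -36.0, -105.0]), (244, [1.0, -41.
[... 2006 characters left out ...]
-53.0, -216.0]), (272, [123.0, -55.0, -217.0]), (276, [129.0, -57.0, -217.0]), (280, [135.0, -60.0, -217.0]), (284, [140.0, -62.0, -216.0]), (288, [147.0, -64.0, -217.0]), (292, [153.0, -66.0, -216.0]), (296, [159.0, -69.0, -217.0])]
288 [(240, [83.0, -22.0, -217.0]), (244, [89.0, -24.0, -217.0]), (248, [94.0, -26.0, -217.0]), (252, [100.0, -28.0, -217.0]), (256, [106.0, -30.0, -217.0]), (260, [111.0, -32.0, -217.0]), (264, [117.0, -34.0, -216.0]), (268, [124.0, -36.0, -218.0]), (272, [129.0, -38.0, -217.0]), (276, [135.0, -40.0, -217.0]), (280, [141.0, -42.0, -216.0]), (284, [147.0, -44.0, -216.0]), (288, [153.0, -47.0, -217.0]), (292, [159.0, -49.0, -216.0]), (296, [166.0, -51.0, -217.0])]
```

Run:
```python
from h import *
p,d,c=snap('side','s5'); t=manip.sense()['tcp_pos']; print(t,proj(c,t),proj(c,t+[0,0,-.011]),proj(c,t+[0,0,.017]))
o=p[:,:,::-1].copy(); u,v=proj(c,t).astype(int)
x0,y0=u-40,v-40
z=cv2.resize(o[y0:y0+70,x0:x0+80],None,fx=9,fy=9,interpolation=cv2.INTER_CUBIC)
for q,col in ((t,(0,0,255)),(t+[0,0,-.011],(0,255,0)),(t+[0,0,.017],(255,0,0))):
    a=((proj(c,q)-[x0,y0]+.5)*9).astype(int); cv2.circle(z,tuple(map(int,a)),4,col,1)
cv2.imwrite('pics/s5z.png',z)
```

```text
[0.54638397 0.27551362 0.08404187] [227.40105258 287.64295667] [227.7224465  289.69262931] [226.89554934 284.41913655]
```

View pics/s5z.png

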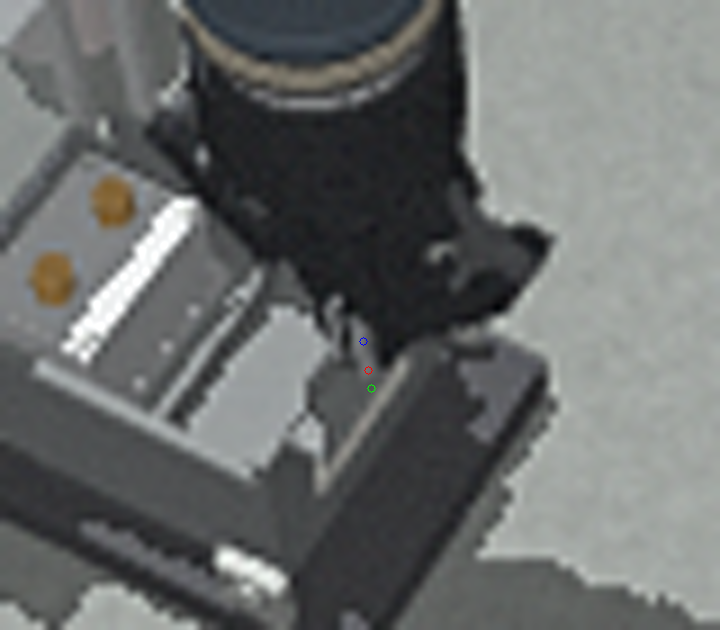

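move_arm(
  deltas=[
    [0, 0.05, -0.01, 0, 0],
    [0, 0.097, -0.01, 0, 0],
    [0, 0.097, -0.01, 0, 0],
    [0, 0.097, 0.0, 0, 0],
    [0, 0.097, 0.03, 0, 0],
    [0, 0.097, 0.06, 0, 0],
    [0, 0.097, 0.065, 0, 0],
    [0, 0.097, 0.065, 0, 0],
  ],
)

```text
t: 4.6
tcp_pos: [0.582, 0.282, 0.0557]
tool_rot: [0.639, 0.769, -0.002, -0.001]
force: [0.1, 0.0, -0.0]
finger_gap: -0.003
```

Run:
```python
from h import *
go([.5835-.05*.9826,.2845-.05*.1857,.055],10.7)
p,d,c=snap('wrist','w6')
cv2.imwrite('pics/w6z.png',cv2.resize(p[100:300,180:440,::-1],None,fx=3,fy=3,interpolation=cv2.INTER_CUBIC))
```

```text
t 4.6 tcp [0.582  0.282  0.0557] jaw 10.55 zax [-0.0051 -0.0015 -1.    ] F [ 0.1  0.  -0. ] gap -0.003 q [ 0.28  0.76  1.49 -0.    0.9   0.09]
delta [ 0.0051 -0.1202  0.0023] twist -0.005 dist mm 48.1
```

View pics/w6z.png

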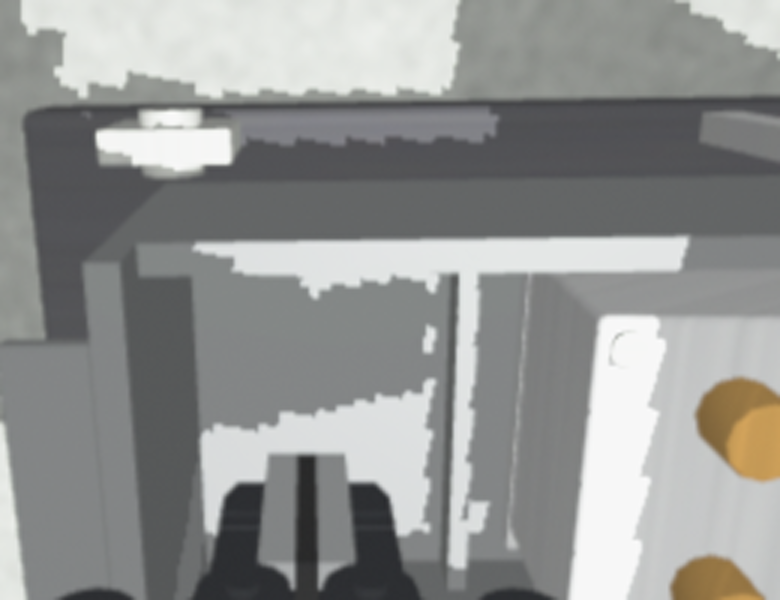

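move_arm(
  deltas=[
    [0, -0.015, 0.0, 0, 0],
    [0, -0.03, 0.0, 0, 0],
    [0, -0.045, 0.002, 0, 0],
    [0, -0.06, 0.004, 0, 0],
    [0, -0.07, 0.006, 0, 0],
    [0, -0.08, 0.008, 0, 0],
    [0, -0.09, 0.01, 0, 0],
    [0, -0.1, 0.012, 0, 0],
  ],
)

```text
t: 5.32
tcp_pos: [0.5583, 0.2777, 0.0583]
tool_rot: [0.639, 0.769, 0.012, 0.009]
force: [15.9, 1.5, 3.8]
finger_gap: 0.0
```

Run:
```python
from h import *
go([.5835-.05*.9826,.2845-.05*.1857,.055],10.7)
p,d,c=snap('wrist','w7')
cv2.imwrite('pics/w7z.png',cv2.resize(p[100:300,180:440,::-1],None,fx=3,fy=3,interpolation=cv2.INTER_CUBIC))
```

```text
t 5.32 tcp [0.5583 0.2777 0.0583] jaw 10.54 zax [ 0.0299  0.0071 -0.9995] F [15.9  1.5  3.8] gap 0.0 q [ 0.28  0.72  1.58 -0.    0.81  0.1 ]
delta [ 0.0049 -0.0601  0.0063] twist -0.006 dist mm 24.2
```

View pics/w7z.png

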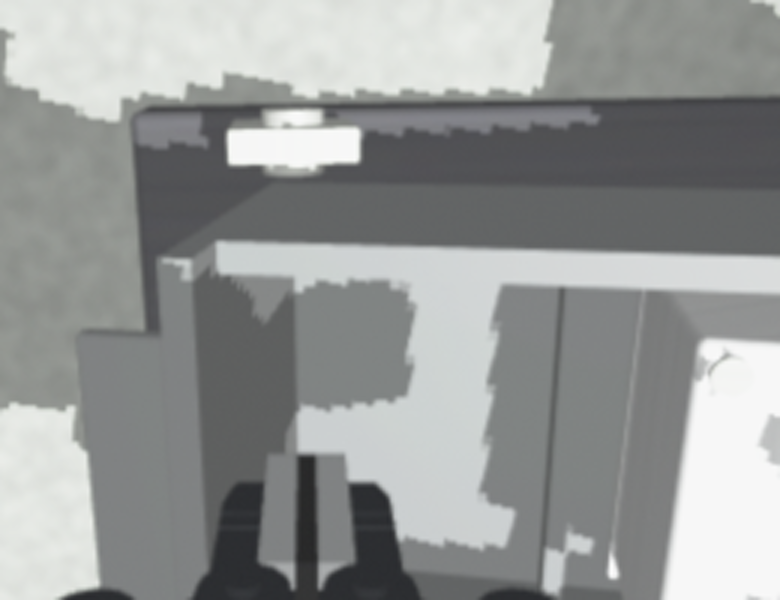

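move_arm(
  deltas=[
    [0, -0.01, 0.0, 0, 0],
    [0, -0.02, 0.0, 0, 0],
    [0, -0.03, 0.002, 0, 0],
    [0, -0.04, 0.004, 0, 0],
    [0, -0.05, 0.006, 0, 0],
    [0, -0.06, 0.008, 0, 0],
    [0, -0.065, 0.01, 0, 0],
    [0, -0.065, 0.01, 0, 0],
  ],
)

```text
t: 6.03
tcp_pos: [0.539, 0.2744, 0.055]
tool_rot: [0.639, 0.769, 0.018, 0.013]
force: [23.5, 2.5, -1.5]
finger_gap: -0.002
```

Run:
```python
from h import *
go([.5835-.05*.9826,.2845-.05*.1857,.055],10.7)
p,d,c=snap('wrist','w8')
cv2.imwrite('pics/w8z.png',cv2.resize(p[100:300,180:440,::-1],None,fx=3,fy=3,interpolation=cv2.INTER_CUBIC))
```

```text
t 6.03 tcp [0.539  0.2744 0.055 ] jaw 10.53 zax [ 0.0428  0.0107 -0.999 ] F [23.5  2.5 -1.5] gap -0.002 q [ 0.29  0.71  1.64 -0.    0.75  0.11]
delta [ 0.0042 -0.0111 -0.0006] twist -0.006 dist mm 4.7
```

View pics/w8z.png

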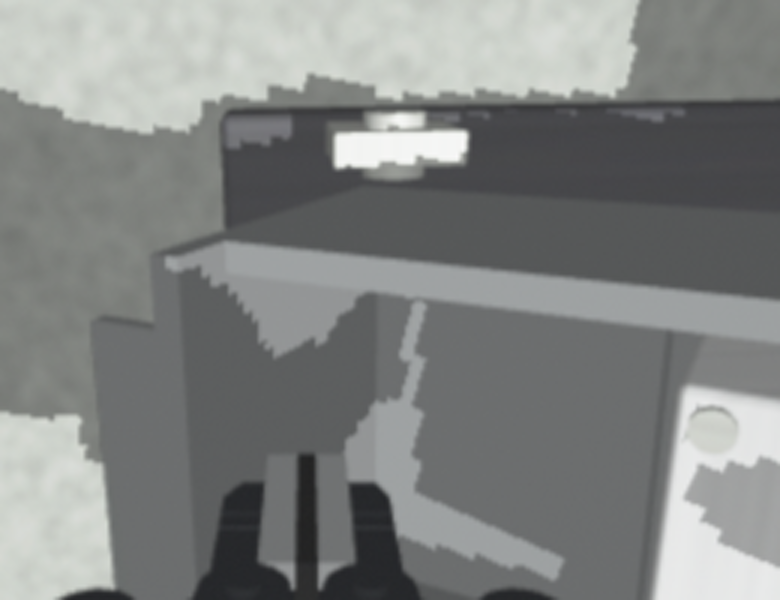

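```bash
cat >> h.py <<'E'
def plane(n,box):
    p,d,c=load(n); C=cloud(c,d)[box[1]:box[3],box[0]:box[2]].reshape(-1,3); m=C.mean(0)
    u,s,v=np.linalg.svd(C-m); nn=v[2]*np.sign(v[2][2]); return m,nn,s[2]/np.sqrt(len(C)),np.degrees(np.arccos(nn[2]))
E
python3 -c "
from h import *
print(plane('w8',(180+145,100+120,180+195,100+150)))"
```

```text
(array([0.57870391, 0.28990606, 0.04540965]), array([ 0.11628545, -0.8975112 ,  0.42538376]), np.float64(0.0051846699744150255), np.float64(64.8250434756727))
```

```bash
python3 -c "
from h import *
p,d,c=load('w8');C=cloud(c,d)
for r in range(205,262,8): print(r,[(C[r,q]*1000).round(0).tolist() for q in (320,335,350,365,380,395)])"
```

```text
205 [[519.0, 349.0, 211.0], [568.0, 305.0, 39.0], [575.0, 308.0, 44.0], [581.0, 311.0, 50.0], [566.0, 325.0, 105.0], [569.0, 327.0, 109.0]]
213 [[561.0, 297.0, 34.0], [519.0, 349.0, 211.0], [576.0, 303.0, 45.0], [583.0, 306.0, 49.0], [589.0, 309.0, 54.0], [590.0, 314.0, 69.0]]
221 [[562.0, 292.0, 34.0], [569.0, 296.0, 41.0], [577.0, 298.0, 45.0], [584.0, 301.0, 50.0], [592.0, 304.0, 53.0], [592.0, 310.0, 69.0]]
229 [[563.0, 287.0, 36.0], [571.0, 290.0, 40.0], [579.0, 293.0, 43.0], [586.0, 296.0, 50.0], [593.0, 299.0, 54.0], [593.0, 305.0, 68.0]]
237 [[565.0, 281.0, 34.0], [572.0, 285.0, 40.0], [580.0, 288.0, 44.0], [587.0, 291.0, 50.0], [594.0, 295.0, 54.0], [595.0, 301.0, 68.0]]
245 [[566.0, 276.0, 35.0], [574.0, 279.0, 40.0], [581.0, 283.0, 45.0], [588.0, 286.0, 49.0], [595.0, 290.0, 54.0], [596.0, 297.0, 69.0]]
253 [[567.0, 270.0, 34.0], [575.0, 274.0, 40.0], [582.0, 278.0, 45.0], [590.0, 281.0, 49.0], [596.0, 285.0, 55.0], [597.0, 292.0, 69.0]]
261 [[568.0, 264.0, 34.0], [576.0, 269.0, 40.0], [584.0, 273.0, 45.0], [591.0, 276.0, 50.0], [598.0, 280.0, 55.0], [598.0, 288.0, 70.0]]
```

```bash
cat > fl.py <<'E'
from h import *
def floor(n,box):
    p,d,c=load(n); C=cloud(c,d)[box[1]:box[3],box[0]:box[2]].reshape(-1,3)
    for i in range(6):
        A=np.c_[C[:,:2],np.ones(len(C))]; k=np.linalg.lstsq(A,C[:,2],rcond=None)[0]; r=C[:,2]-A@k
        C=C[np.abs(r)<max(.002,2*np.median(abs(r)))]
    return k,np.degrees(np.arctan(np.hypot(k[0],k[1]))),np.degrees(np.arctan2(k[1],k[0])),len(C),C.mean(0)
E
python3 -c "
from fl import *
print(floor('w8',(325,215,385,258)))"
```

```text
(array([ 0.59235742,  0.1250821 , -0.33480494]), np.float64(31.191532658859543), np.float64(11.923411480081812), 2239, array([0.58207313, 0.28937973, 0.04618662]))
```

move_arm(
  deltas=[
    [0, -0.006, 0, 0, 0],
    [0, -0.012, 0, 0, 0],
    [0, -0.018, 0, 0, 0],
    [0, -0.018, 0, 0, 0],
    [0, -0.018, 0, 0, 0],
    [0, -0.018, 0, 0, 0],
    [0, -0.018, 0, 0, 0],
    [0, -0.018, 0, 0, 0],
  ],
)

```text
t: 6.75
tcp_pos: [0.5383, 0.2746, 0.0565]
tool_rot: [0.639, 0.769, 0.023, 0.017]
force: [30.7, 5.6, -3.3]
finger_gap: 0.002
```

Run:
```python
from fl import *
go([.5835-.05*.9826,.2845-.05*.1857,.055],10.7)
p,d,c=snap('wrist','w9'); print(floor('w9',(325,215,385,258)))
```

```text
t 6.75 tcp [0.5383 0.2746 0.0565] jaw 10.49 zax [ 0.0553  0.0145 -0.9984] F [30.7  5.6 -3.3] gap 0.002 q [ 0.29  0.7   1.65 -0.    0.73  0.11]
delta [ 0.0032 -0.0095  0.0032] twist -0.007 dist mm 4.2
(array([ 0.59094097,  0.12769053, -0.33472001]), np.float64(31.156288407663393), np.float64(12.193012854612581), 2212, array([0.58219832, 0.28886232, 0.04620981]))
```

move_arm(
  deltas=[
    [0, 0.05, 0, 0, 0],
    [0, 0.105, 0, 0, 0],
    [0, 0.105, -0.1, 0, 0],
    [0, 0.105, -0.2, 0, 0],
    [0.0, 0.105, -0.3, 0, 0],
    [0.0, 0.105, -0.4, 0, 0],
    [0.0, 0.105, -0.45, 0, 0],
    [0.0, 0.105, -0.45, 0, 0],
  ],
)

```text
t: 7.47
tcp_pos: [0.5565, 0.278, 0.2361]
tool_rot: [0.639, 0.769, 0.005, 0.004]
force: [1.0, 0.7, 0.7]
finger_gap: -0.001
```

Run:
```python
from fl import *
go([.57,.29,.24],11.5)
p,d,c=snap('wrist','w10'); 
cv2.imwrite('pics/w10z.png',cv2.resize(p[80:300,180:460,::-1],None,fx=2.8,fy=2.7,interpolation=cv2.INTER_CUBIC))
```

```text
t 7.47 tcp [0.5565 0.278  0.2361] jaw 10.56 zax [ 0.0124  0.0037 -0.9999] F [1.  0.7 0.7] gap -0.001 q [0.28 0.5  1.43 0.   1.2  0.1 ]
delta [ 0.0233  0.0387 -0.0091] twist -0.033 dist mm 18.4
```

View pics/w10z.png

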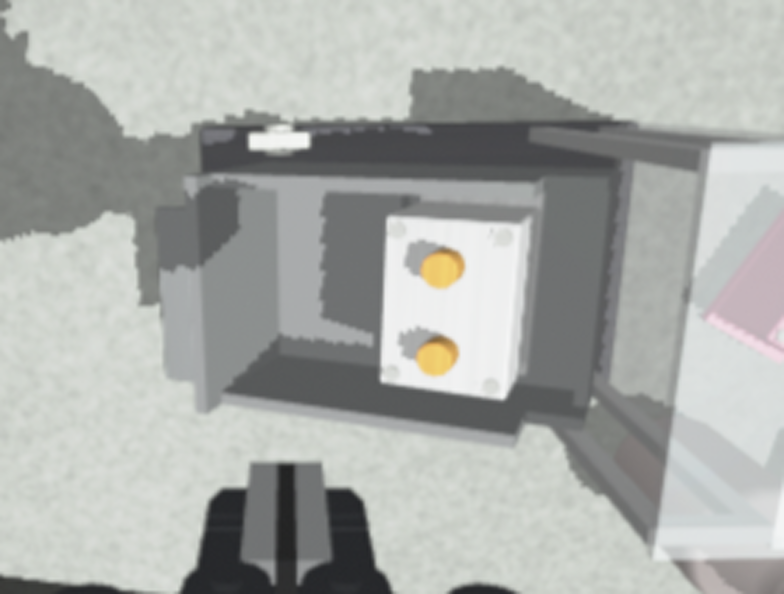

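Run:
```python
from h import *
p,d,c=load('wrist0');C=cloud(c,d);t=np.array([.2149,.5861,.2176])
M=R.from_quat([0.175,0.9846,-0.001,-0.0004]).as_matrix()
q=(C-t)@M*1000
for col in (165,172,180,186,190,194,372,378,384,390,400): print(col,[(r,q[r,col].round(0).tolist()) for r in range(258,320,6) if q[r,col,2]<60])
p,d,c=load('w10');C=cloud(c,d);s=manip.sense();M=R.from_quat(s['tool_rot']).as_matrix();q=(C-s['tcp_pos'])@M*1000
for col in (262,266,270,275,280,290,296,300): print(col,[(r,q[r,col].round(0).tolist()) for r in range(246,290,5) if q[r,col,2]<60])
```

```text
165 [(276, [6.0, -53.0, -36.0]), (282, [11.0, -48.0, -47.0]), (288, [11.0, -46.0, -52.0]), (294, [11.0, -45.0, -56.0]), (300, [10.0, -43.0, -60.0]), (306, [10.0, -42.0, -63.0]), (312, [8.0, -42.0, -64.0]), (318, [5.0, -43.0, -64.0])]
172 [(270, [11.0, -48.0, -38.0]), (276, [11.0, -47.0, -43.0]), (282, [11.0, -45.0, -47.0]), (288, [10.0, -44.0, -51.0]), (294, [11.0, -42.0, -57.0]), (300, [8.0, -42.0, -56.0]), (306, [5.0, -42.0, -56.0]), (312, [4.0, -42.0, -59.0]), (318, [1.0, -42.0, -58.0])]
180 [(264, [11.0, -47.0, -33.0]), (270, [11.0, -45.0, -38.0]), (276, [11.0, -43.0, -43.0]), (282, [9.0, -43.0, -45.0]), (288, [7.0, -43.0, -46.0]), (294, [5.0, -42.0, -48.0]), (300, [3.0, -42.0, -49.0]), (306, [0.0, -42.0, -49.0]), (312, [-2.0, -42.0, -50.0]), (318, [-5.0, -42.0, -51.0])]
186 [(264, [10.0, -44.0, -31.0]), (270, [10.0, -43.0, -37.0]), (276, [8.0, -42.0, -39.0]), (282, [6.0, -42.0, -39.0]), (288, [3.0, -42.0, -40.0]), (294, [1.0, -42.0, -41.0]), (300, [-2.0, -42.0, -42.0]), (306, [-5.0, -42.0, -42.0]), (312, [-7.0, -42.0, -43.0]), (318, [-10.0, -42.0, -44.0])]
190 [(264, [10.0, -42.
[... 2527 characters left out ...]
0, -32.0]), (266, [11.0, 1.0, -37.0]), (271, [78.0, 1.0, -160.0]), (276, [11.0, 1.0, -46.0]), (281, [12.0, 1.0, -51.0]), (286, [12.0, 1.0, -54.0])]
290 [(251, [11.0, 6.0, -21.0]), (256, [11.0, 6.0, -26.0]), (261, [11.0, 6.0, -32.0]), (266, [12.0, 6.0, -38.0]), (271, [11.0, 6.0, -41.0]), (276, [12.0, 6.0, -46.0]), (281, [12.0, 5.0, -50.0]), (286, [11.0, 5.0, -53.0])]
296 [(261, [8.0, 9.0, -26.0]), (266, [8.0, 9.0, -30.0]), (271, [12.0, 8.0, -43.0]), (276, [11.0, 8.0, -46.0]), (281, [12.0, 8.0, -50.0]), (286, [11.0, 8.0, -53.0])]
300 [(261, [8.0, 11.0, -25.0]), (266, [7.0, 11.0, -30.0]), (271, [7.0, 11.0, -34.0]), (276, [8.0, 10.0, -39.0]), (281, [7.0, 10.0, -43.0]), (286, [8.0, 10.0, -48.0])]
```

Run:
```python
from fl import *
np.set_printoptions(precision=4,suppress=True)
p,d,c=load('w10');C=cloud(c,d)
px=lambda x,y:(180+x/2.8,80+y/2.7)
def at(x,y): u,v=px(x,y); return C[int(round(v)),int(round(u))]
k,t,az,n,m=floor('w10',(int(180+465/2.8),int(80+235/2.7),int(180+505/2.8),int(80+370/2.7))); print('top',t,az,n,m)
for nm,q in (('FL',(391,220)),('BL',(522,222)),('BR',(505,390)),('FR',(384,380)),('stubL',(442,265)),('stubR',(436,355)),('floor back',(580,250)),('floor back',(575,360)),('bw',(606,300)),('bw',(614,200)),('sidewall+ top',(480,188)),('sidewall- top',(400,430))): print(nm,at(*q))
F=np.array([k[0],k[1],-1])
for nm,q in (('FL',(387,214)),('BL',(532,218)),('BR',(510,398)),('FR',(380,385))):
    o,r=ray(c,*px(*q)); # plane z=k0x+k1y+k2
    s=-(F@o+k[2])/(F@r); print('plane',nm,o+s*r)
```

```text
top 24.078728886499338 11.157604394512077 639 [0.6231 0.2978 0.1184]
FL [0.5887 0.319  0.1034]
BL [0.6284 0.3276 0.1177]
BR [0.6376 0.2687 0.1214]
FR [0.6059 0.2477 0.0714]
stubL [0.6049 0.3094 0.1243]
stubR [0.6108 0.2781 0.1238]
floor back [0.665  0.3169 0.0812]
floor back [0.6749 0.2741 0.0832]
bw [0.7034 0.2909 0.0296]
bw [0.6952 0.3356 0.0249]
sidewall+ top [0.6111 0.3358 0.1211]
sidewall- top [0.6083 0.2427 0.1108]
plane FL [0.5865 0.3204 0.1043]
plane BL [0.6296 0.3299 0.124 ]
plane BR [0.64   0.2662 0.1231]
plane FR [0.5984 0.2565 0.104 ]
```

Run:
```python
from fl import *
np.set_printoptions(precision=4,suppress=True)
bx=lambda a,b,c,d:(int(180+a/2.8),int(80+b/2.7),int(180+c/2.8),int(80+d/2.7))
print('front floor',floor('w10',bx(290,210,370,320)))
print('back floor',floor('w10',bx(550,200,600,380)))
print('top',floor('w10',bx(392,225,525,385)))
print('top2',floor('w10',bx(470,300,510,330)))
```

```text
front floor (array([ 0.4502,  0.0964, -0.2485]), np.float64(24.72231018162681), np.float64(12.079457149808677), 1035, array([0.5772, 0.2862, 0.0389]))
back floor (array([ 0.4437,  0.0882, -0.2411]), np.float64(24.33914117037271), np.float64(11.238926212956981), 837, array([0.6638, 0.3039, 0.0802]))
top (array([ 0.4362,  0.0962, -0.1822]), np.float64(24.07056162256363), np.float64(12.430066279883514), 1636, array([0.617 , 0.2943, 0.1153]))
top2 (array([ 0.4058,  0.1562, -0.1807]), np.float64(23.501441198391515), np.float64(21.049113423282172), 139, array([0.6253, 0.2943, 0.119 ]))
```

move_arm(
  deltas=[
    [0, 0.005, 0.1, 0, 0],
    [0, 0.01, 0.2, 0, 0],
    [0, 0.01, 0.3, 0, 0],
    [0, 0.01, 0.38, 0, 0],
    [0.0, 0.01, 0.42, 0, 0],
    [0.0, 0.01, 0.445, 0, 0],
    [0.0, 0.01, 0.445, 0, 0],
    [0.0, 0.01, 0.445, 0, 0],
  ],
)

```text
t: 8.18
tcp_pos: [0.5571, 0.2775, 0.0507]
tool_rot: [0.639, 0.769, -0.001, -0.0]
force: [1.3, -0.6, 0.8]
finger_gap: 0.001
```

Run:
```python
from fl import *
go([.553-.03*.98,.279-.03*.19,.057],11.5)
p,d,c=snap('wrist','w11'); 
cv2.imwrite('pics/w11z.png',cv2.resize(p[80:300,180:460,::-1],None,fx=2.8,fy=2.7,interpolation=cv2.INTER_CUBIC))
```

```text
t 8.18 tcp [0.5571 0.2775 0.0507] jaw 10.55 zax [-1.3e-03 -4.0e-04 -1.0e+00] F [ 1.3 -0.6  0.8] gap 0.001 q [0.28 0.74 1.56 0.   0.84 0.1 ]
delta [ 0.0051 -0.0842 -0.0156] twist -0.033 dist mm 34.3
```

View pics/w11z.png

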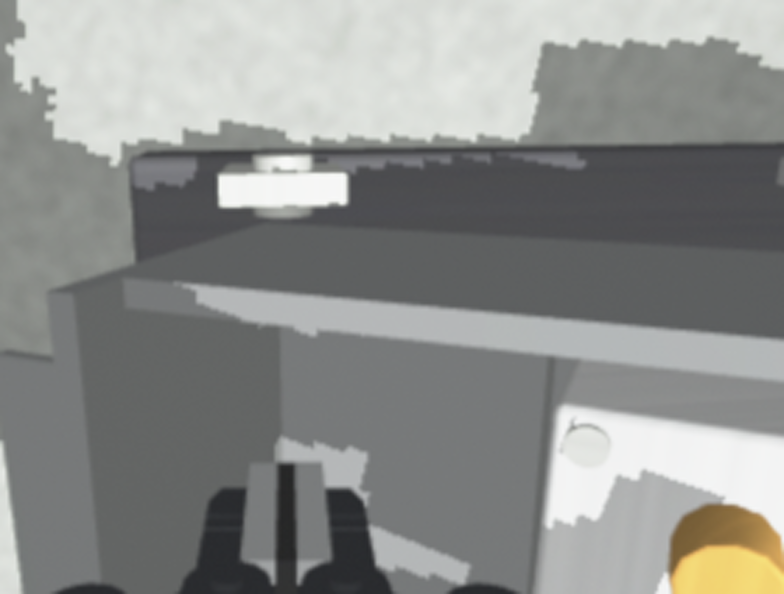

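move_arm(
  deltas=[
    [0, -0.015, -0.012, 0, 0],
    [0, -0.03, -0.012, 0, 0],
    [0, -0.045, -0.012, 0, 0],
    [0, -0.06, -0.012, 0, 0],
    [0, -0.075, -0.012, 0, 0],
    [0, -0.09, -0.012, 0, 0],
    [0, -0.105, -0.012, 0, 0],
    [0, -0.115, -0.012, 0, 0],
  ],
)

```text
t: 8.9
tcp_pos: [0.5342, 0.274, 0.0628]
tool_rot: [0.639, 0.769, 0.021, 0.015]
force: [29.5, 5.1, 0.4]
finger_gap: 0.002
```

Run:
```python
from fl import *
go([.538,.279,.057],11.5)
p,d,c=snap('wrist','w12'); print(floor('w12',(325,215,385,258)))
```

```text
t 8.9 tcp [0.5342 0.274  0.0628] jaw 10.52 zax [ 0.0491  0.013  -0.9987] F [29.5  5.1  0.4] gap 0.002 q [ 0.29  0.69  1.66 -0.    0.75  0.11]
delta [0.0104 0.0108 0.015 ] twist -0.034 dist mm 8.5
(array([ 0.59462791,  0.12665359, -0.33656752]), np.float64(31.298207341819754), np.float64(12.024108089435272), 2215, array([0.58098238, 0.28569316, 0.04508488]))
```

move_arm(
  deltas=[
    [0, 0.015, 0, 0, 0],
    [0, 0.03, 0, 0, 0],
    [0, 0.045, 0, 0, 0],
    [0, 0.06, 0, 0, 0],
    [0, 0.08, 0, 0, 0],
    [0, 0.1, 0, 0, 0],
    [0, 0.12, 0, 0, 0],
    [0, 0.12, 0, 0, 0],
  ],
)

```text
t: 9.62
tcp_pos: [0.5613, 0.2782, 0.0557]
tool_rot: [0.639, 0.769, 0.001, 0.001]
force: [1.2, 0.1, -0.3]
finger_gap: -0.002
```

Run:
```python
from fl import *
go([.538,.279,.057],11.5)
p,d,c=snap('wrist','w13'); print(floor('w13',(330,215,370,258)))
cv2.imwrite('pics/w13z.png',cv2.resize(p[80:300,180:460,::-1],None,fx=2.8,fy=2.7,interpolation=cv2.INTER_CUBIC))
```

```text
t 9.62 tcp [0.5613 0.2782 0.0557] jaw 10.53 zax [ 1.6e-03  4.0e-04 -1.0e+00] F [ 1.2  0.1 -0.3] gap -0.002 q [ 0.28  0.74  1.55 -0.    0.85  0.1 ]
delta [ 0.0127 -0.0568 -0.0032] twist -0.034 dist mm 23.3
(array([-1.83619619,  1.11815366,  0.8219969 ]), np.float64(65.05463487851752), np.float64(148.66062978840586), 882, array([0.58609282, 0.30916133, 0.0916068 ]))
```

View pics/w13z.png

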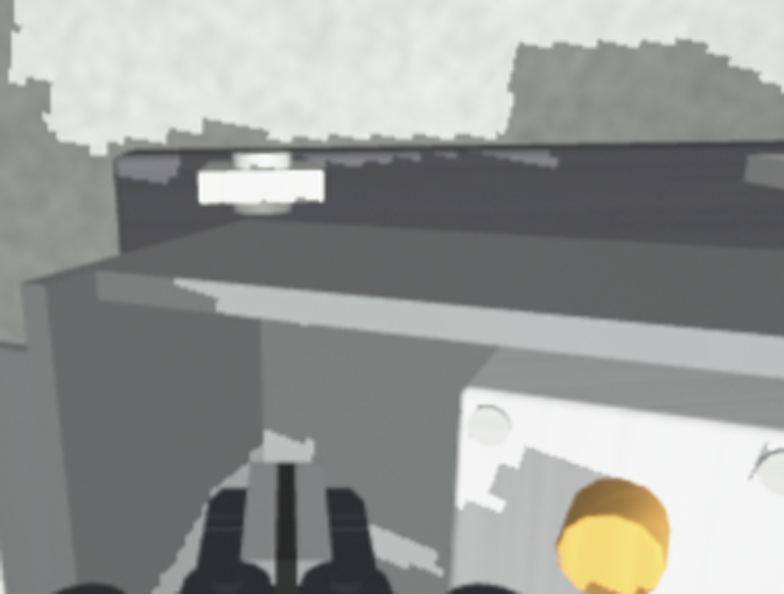

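Run:
```python
from fl import *
bx=lambda a,b,c,d:(int(180+a/2.8),int(80+b/2.7),int(180+c/2.8),int(80+d/2.7))
print(floor('w13',bx(275,340,430,430)))
print(floor('w13',bx(345,420,440,520)))
```

```text
(array([ 0.47858493,  0.10160264, -0.26570533]), np.float64(26.070242351379626), np.float64(11.985826873239262), 1789, array([0.57340769, 0.29455741, 0.03864676]))
(array([ 0.48061656,  0.10069532, -0.26652623]), np.float64(26.153427466017984), np.float64(11.83304084030134), 1084, array([0.58660078, 0.27792685, 0.04338974]))
```

Run:
```python
from fl import *
bx=lambda a,b,c,d:(int(180+a/2.8),int(80+b/2.7),int(180+c/2.8),int(80+d/2.7))
print(floor('w11',bx(300,340,480,430))[1], floor('w11',bx(380,430,530,520))[1])
for i in range(4):
    p,d,c=snap('wrist','w14'); print(manip.sense()['t'],manip.sense()['force'].round(1),floor('w14',bx(275,340,430,430))[1])
```

```text
24.920323103779058 25.429957368170758
9.7167 [ 0.4  0.5 -0.7] 26.090769037966485
9.7667 [ 0.  -0.4 -1.4] 26.100287702562763
9.8167 [-0.7  0.1 -0.2] 26.160569152632927
9.8667 [-0.2  0.4  0.4] 26.16164539949628
```

Run:
```python
from fl import *
p,d,c=load('w12'); cv2.imwrite('pics/w12z.png',cv2.resize(p[:,:,::-1],(800,600)))
for n in('w12','w13'):
    print(floor(n,(200,20,500,90)))
```

```text
(array([ 0.00113289, -0.01179007,  0.00491738]), np.float64(0.6786011392432073), np.float64(-84.51139170259518), 18191, array([0.5651979 , 0.39906364, 0.00085269]))
(array([ 0.00119497, -0.01067568,  0.00444172]), np.float64(0.6154676344548383), np.float64(-83.61322124423647), 18342, array([0.58637518, 0.40009858, 0.0008711 ]))
```

View pics/w12z.png

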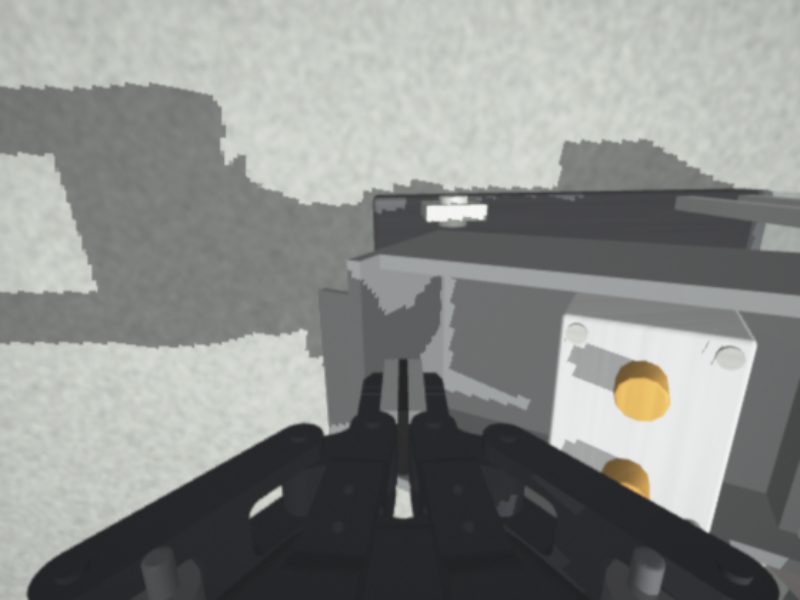

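move_arm(
  deltas=[
    [0, -0.02, 0, 0, 0],
    [0, -0.04, 0, 0, 0],
    [0, -0.06, 0, 0, 0],
    [0, -0.08, 0, 0, 0],
    [0, -0.1, 0, 0, 0],
    [0, -0.115, 0, 0, 0],
    [0, -0.12, 0, 0, 0],
    [0, -0.12, 0, 0, 0],
  ],
)

```text
t: 10.53
tcp_pos: [0.5346, 0.2741, 0.0623]
tool_rot: [0.639, 0.769, 0.021, 0.015]
force: [26.6, 6.0, -1.7]
finger_gap: 0.002
```

```bash
cat > tilt.py <<'E'
from fl import *
import sys
n=sys.argv[1]
p,d,c=snap('wrist',n)
o=load(n)[0][80:300,180:460,::-1]; cv2.imwrite(f'pics/{n}z.png',cv2.resize(o,None,fx=2.8,fy=2.7))
C=cloud(c,d)
# front compartment floor: scan slope in window, points at bin y within +-20mm, near hinge
H=np.array([.553,.279]); xh=np.array([.980,.199]); yh=np.array([-.199,.980])
X=(C[...,:2]-H)@xh; Y=(C[...,:2]-H)@yh; Z=C[...,2]-.022
m=(d>0)&(Y>-5)&(Y<30)&(X>15)&(X<50)&(Z<.6*X*1000/1000+.012)&(Z>.2*X) if 0 else (d>0)&(Y>-.005)&(Y<.03)&(X>.015)&(X<.045)&(Z<.75*X+.008)&(Z>.0)
x,z=X[m],Z[m]
for i in range(6):
    k=np.polyfit(x,z,1); r=z-np.polyval(k,x); g=abs(r)<max(.0012,2*np.median(abs(r))); x,z=x[g],z[g]
print('tilt deg',np.degrees(np.arctan(k[0])).round(2),'n',len(x),'off',k[1])
go([.56,.279,.057],11)
E
python3 tilt.py w15
```

```text
tilt deg 31.68 n 2450 off 0.00534893013360995
t 10.58 tcp [0.5345 0.2741 0.0623] jaw 10.5 zax [ 0.0486  0.0131 -0.9987] F [27.5  5.4 -1.9] gap -0.002 q [ 0.29  0.69  1.65 -0.    0.75  0.11]
delta [0.0003 0.064  0.0166] twist -0.018 dist mm 26.5
```

move_arm(
  deltas=[
    [0, 0.006, 0, 0, 0],
    [0, 0.012, 0, 0, 0],
    [0, 0.018, 0, 0, 0],
    [0, 0.024, 0, 0, 0],
    [0, 0.028, 0, 0, 0],
    [0, 0.032, 0, 0, 0],
    [0, 0.036, 0, 0, 0],
    [0, 0.036, 0, 0, 0],
  ],
)

```text
t: 11.25
tcp_pos: [0.5348, 0.2741, 0.0613]
tool_rot: [0.639, 0.769, 0.008, 0.006]
force: [6.9, 2.2, 16.2]
finger_gap: -0.001
```

```bash
python3 tilt.py w16
```

```text
tilt deg 31.58 n 2447 off 0.005396791609530524
t 11.3 tcp [0.5348 0.2741 0.0613] jaw 10.53 zax [ 0.0197  0.0058 -0.9998] F [ 6.9  2.  15.3] gap -0.0 q [ 0.29  0.7   1.63 -0.    0.79  0.1 ]
delta [0.0005 0.064  0.0121] twist -0.016 dist mm 26.1
```

move_arm(
  deltas=[
    [0, 0, -0.003, 0, 0],
    [0, 0, -0.006, 0, 0],
    [0, 0, -0.009, 0, 0],
    [0, 0, -0.012, 0, 0],
    [0, 0, -0.014, 0, 0],
    [0, 0.0, -0.014, 0, 0],
    [0, 0.0, -0.014, 0, 0],
    [0, 0.0, -0.014, 0, 0],
  ],
)

```text
t: 11.97
tcp_pos: [0.5333, 0.2735, 0.064]
tool_rot: [0.639, 0.769, 0.007, 0.005]
force: [10.0, 1.4, 0.8]
finger_gap: 0.001
```

```bash
python3 tilt.py w17
```

```text
tilt deg 31.49 n 2448 off 0.005489884651884279
t 12.02 tcp [0.5333 0.2735 0.064 ] jaw 10.53 zax [ 0.0161  0.0044 -0.9999] F [8.7 1.6 1.1] gap -0.001 q [ 0.29  0.7   1.63 -0.    0.8   0.1 ]
delta [0.0014 0.0679 0.0186] twist -0.016 dist mm 28.1
```

move_arm(
  deltas=[
    [0, 0.008, -0.003, 0, 0],
    [0, 0.016, -0.006, 0, 0],
    [0, 0.024, -0.009, 0, 0],
    [0, 0.032, -0.009, 0, 0],
    [0, 0.045, -0.009, 0, 0],
    [0, 0.06, -0.009, 0, 0],
    [0, 0.075, -0.009, 0, 0],
    [0, 0.075, -0.009, 0, 0],
  ],
)

```text
t: 12.68
tcp_pos: [0.5579, 0.2776, 0.0652]
tool_rot: [0.639, 0.769, 0.001, 0.001]
force: [0.5, 0.4, 0.2]
finger_gap: -0.001
```

```bash
python3 tilt.py w18
```

```text
tilt deg 31.54 n 1574 off 0.005424608193042556
t 12.73 tcp [0.5569 0.2774 0.0651] jaw 10.53 zax [ 6.e-04  1.e-04 -1.e+00] F [-0.5  0.1  0.7] gap 0.002 q [ 0.28  0.72  1.56 -0.    0.86  0.1 ]
delta [0.0025 0.0083 0.0202] twist -0.016 dist mm 8.8
```

move_arm(
  deltas=[
    [0, 0, -0.1, 0, 0],
    [0, 0, -0.2, 0, 0],
    [0, 0, -0.3, 0, 0],
    [0, 0, -0.4, 0, 60],
    [0, 0, -0.42, 0, 84],
    [0, 0, -0.42, 0, 84],
    [0, 0, -0.42, 0, 84],
    [0, 0, -0.42, 0, 84],
  ],
)

```text
t: 13.4
tcp_pos: [0.5544, 0.2768, 0.231]
tool_rot: [0.639, 0.769, -0.002, -0.001]
force: [-0.5, -0.3, -0.7]
finger_gap: 0.706
```

```bash
python3 tilt.py w19
```

```text
tilt deg 31.59 n 388 off 0.005404402213007396
t 13.45 tcp [0.5543 0.2767 0.2306] jaw 10.54 zax [-0.0052 -0.0015 -1.    ] F [ 0.3 -0.5 -0. ] gap 0.791 q [ 0.28  0.51  1.43 -0.    1.21  0.1 ]
delta [0.0032 0.0173 0.4339] twist -0.016 dist mm 173.7
```

View pics/w19z.png

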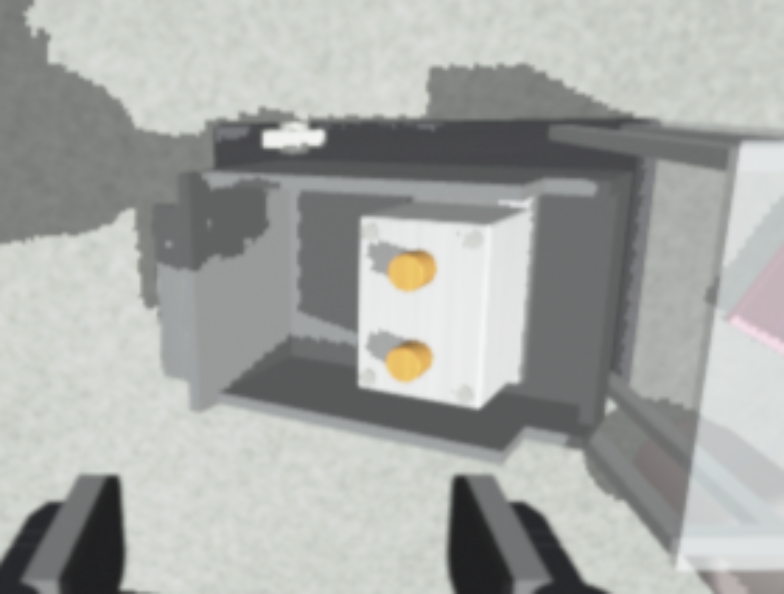

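Run:
```python
from fl import *
np.set_printoptions(precision=1,suppress=True,linewidth=200)
p,d,c=load('w19');C=cloud(c,d)
px=lambda x,y:(int(180+x/2.8),int(80+y/2.7))
H=np.array([.553,.279]); xh=np.array([.980,.199]); yh=np.array([-.199,.980])
B=np.stack([(C[...,:2]-H)@xh,(C[...,:2]-H)@yh,C[...,2]],-1)*1000
for y in (240,310,375):
    print('row',y)
    for x in range(345,660,9):
        u,v=px(x,y); print(x,B[v,u],end=' ; ')
    print()
for nm,q in (('FL',(362,218)),('FR',(361,385)),('BL top',(488,222)),('BR top',(477,402)),('stubL',(402,272)),('stubR',(401,362)),('sideL',(420,185)),('sideR',(400,432)),('rim',(190,240)),('rim',(200,380)),('hood',(735,200)),('hood',(690,500))):
    u,v=px(*q); print(nm,B[v,u])
q=np.array([-.639,.769])
go([.553+.055*.98,.279+.055*.2,.2],11)
```

```text
row 240
345 [25.5 14.8 41.8] ; 354 [28.7 15.2 44.5] ; 363 [ 27.1  25.8 105.6] ; 372 [ 29.8  25.9 106.3] ; 381 [ 33.3  26.4 109.2] ; 390 [ 36.1  26.4 109.5] ; 399 [ 38.5  26.9 112.6] ; 408 [ 41.   27.1 114. ] ; 417 [ 43.7  27.2 114.9] ; 426 [ 47.   27.6 117.1] ; 435 [ 49.5  27.8 118.5] ; 444 [  3.3  75.1 387.4] ; 453 [ 54.1  28.4 122.2] ; 462 [ 57.2  28.7 124.7] ; 471 [ 59.7  28.8 125.5] ; 480 [ 61.8  29.2 127.8] ; 489 [ 64.2  29.3 128.5] ; 498 [ 68.5  28.1 121.9] ; 507 [ 74.8  26.2 111.3] ; 516 [ 79.5  24.8 104. ] ; 525 [84.9 23.2 94.9] ; 534 [90.6 21.4 85.4] ; 543 [93.7 21.4 85.2] ; 552 [96.8 21.9 88.3] ; 561 [99.6 21.9 88.9] ; 570 [102.6  21.9  89. ] ; 579 [104.5  22.4  92. ] ; 588 [108.3  22.5  92.7] ; 597 [104.1  25.9 112.3] ; 606 [106.3  26.1 113.7] ; 615 [110.   25.7 111.3] ; 624 [117.5  23.5  99.3] ; 633 [150.1  10.8  29.1] ; 642 [150.1  12.3  37.8] ; 651 [150.   13.8  46.2] ; 
row 310
345 [ 25.6 -16.2  42.5] ; 354 [ 29.  -15.6  44.9] ; 363 [ 27.5   0.2 104.7] ; 372 [ 30.1   0.8 107.2] ; 381 [ 33.8   1.1 108.7] ; 390 [ 36.5   1.5 110.4] ; 399 [ 39.2   1.9 112. ] ; 408 [ 41.8  
[... 1385 characters left out ...]
 579 [108.7 -29.6  93.7] ; 588 [105.2 -22.4 114.1] ; 597 [108.3 -22.6 113.6] ; 606 [115.8 -26.8 102. ] ; 615 [148.4 -52.9  28.9] ; 624 [149.7 -50.8  35. ] ; 633 [150.3 -47.3  45.2] ; 642 [150.2 -44.3  53.7] ; 651 [150.2 -41.6  61.4] ; 
FL [ 27.   33.4 105.4]
FR [ 26.8 -29.  104.5]
BL top [ 64.8  33.9 124.8]
BR top [ 63.7 -26.4 129. ]
stubL [ 38.   18.4 125.7]
stubR [ 38.8 -13.6 125.6]
sideL [ 44.2  45.8 119.4]
sideR [ 39.5 -42.7 118.6]
rim [-34.2  23.2  85.3]
rim [-32.7 -32.8  85.9]
hood [112.8  47.  178.2]
hood [113.8 -39.6 176.7]
t 13.45 tcp [0.6 0.3 0.2] jaw 10.54 zax [-0. -0. -1.] F [ 0.3 -0.5 -0. ] gap 0.791 q [ 0.3  0.5  1.4 -0.   1.2  0.1]
delta [0.  0.1 0.1] twist -0.016 dist mm 62.2
```

Run:
```python
from fl import *
for n,tcp,rot in (('w19',None,None),):
    p,d,c=load(n);C=cloud(c,d);s=manip.sense();M=R.from_quat(s['tool_rot']).as_matrix();q=(C-s['tcp_pos'])@M*1000
    g=(d>0)&(q[...,2]<-15)&(abs(q[...,0])<60)&(q[...,2]>-160)&(np.arange(420)[:,None]>240)
    Q=q[g]
    for z in range(-160,-15,8):
        m=(Q[:,2]>=z)&(Q[:,2]<z+8)
        if m.sum()>5: print(z,'n',m.sum(),'y',Q[m,1].min().round(0),Q[m,1].max().round(0),'|y|min',abs(Q[m,1]).min().round(0),'x',Q[m,0].min().round(0),Q[m,0].max().round(0))
```

```text
-120 n 582 y -21.0 22.0 |y|min 8.0 x 19.0 22.0
-112 n 5851 y -66.0 65.0 |y|min 0.0 x 8.0 21.0
-104 n 10586 y -67.0 68.0 |y|min 0.0 x -2.0 19.0
-96 n 9081 y -65.0 66.0 |y|min 0.0 x -13.0 19.0
-88 n 4704 y -64.0 65.0 |y|min 2.0 x -13.0 18.0
-80 n 7036 y -63.0 64.0 |y|min 24.0 x -13.0 16.0
-72 n 2951 y -62.0 63.0 |y|min 27.0 x -12.0 15.0
-64 n 1063 y -53.0 53.0 |y|min 29.0 x -6.0 15.0
-56 n 977 y -43.0 44.0 |y|min 29.0 x -11.0 13.0
-48 n 944 y -44.0 45.0 |y|min 29.0 x -11.0 12.0
-40 n 807 y -43.0 45.0 |y|min 29.0 x -11.0 12.0
-32 n 620 y -43.0 44.0 |y|min 29.0 x -11.0 12.0
-24 n 172 y -36.0 37.0 |y|min 30.0 x -11.0 12.0
```

Run:
```python
from fl import *
for n,tcp,rot in (('w18',[.5569,.2774,.0651],[.639,.769,.001,.001]),('wrist0',[.2149,.5861,.2176],[0.175,0.9846,-0.001,-0.0004])):
    p,d,c=load(n);C=cloud(c,d);M=R.from_quat(rot).as_matrix();q=(C-np.array(tcp))@M*1000
    g=(d>0)&(q[...,2]<-15)&(abs(q[...,0])<30)&(q[...,2]>-160)&(np.arange(420)[:,None]>240)
    if n=='w18': g&=(p.max(2)<60)
    Q=q[g]; print(n)
    for z in range(-160,-15,8):
        m=(Q[:,2]>=z)&(Q[:,2]<z+8)
        if m.sum()>5: print(z,'n',m.sum(),'y',np.percentile(Q[m,1],[.5,99.5]).round(0),'|y|min',abs(Q[m,1]).min().round(0),'x',Q[m,0].min().round(0),Q[m,0].max().round(0))
```

```text
w18
-120 n 346 y [-17.  20.] |y|min 5.0 x 19.0 22.0
-112 n 5687 y [-58.  61.] |y|min 0.0 x 8.0 21.0
-104 n 9221 y [-59.  62.] |y|min 0.0 x -2.0 19.0
-96 n 8538 y [-54.  57.] |y|min 0.0 x -10.0 19.0
-88 n 5860 y [-47.  51.] |y|min 1.0 x -10.0 19.0
-80 n 3610 y [-41.  44.] |y|min 2.0 x -9.0 18.0
-72 n 4668 y [-35.  38.] |y|min 1.0 x -9.0 15.0
-64 n 1719 y [-29.  32.] |y|min 0.0 x -10.0 15.0
-56 n 457 y [-11.  17.] |y|min 0.0 x -10.0 13.0
-48 n 228 y [-12.  15.] |y|min 0.0 x 6.0 12.0
-40 n 255 y [-11.  15.] |y|min 0.0 x 6.0 12.0
-32 n 230 y [-11.  15.] |y|min 1.0 x 6.0 12.0
-24 n 52 y [-10.  13.] |y|min 1.0 x 7.0 12.0
wrist0
-120 n 309 y [-22.  24.] |y|min 8.0 x 19.0 21.0
-112 n 5746 y [-64.  63.] |y|min 0.0 x 8.0 21.0
-104 n 10846 y [-70.  69.] |y|min 0.0 x -2.0 18.0
-96 n 9864 y [-72.  72.] |y|min 0.0 x -12.0 18.0
-88 n 8290 y [-73.  73.] |y|min 0.0 x -13.0 18.0
-80 n 5228 y [-73.  74.] |y|min 36.0 x -13.0 14.0
-72 n 1161 y [-65.  66.] |y|min 42.0 x -0.0 14.0
-64 n 1268 y [-55.  56.] |y|min 42.0 x -10.0 12.0
-56 n 1290 y [-56.  56.] |y|min 42.0 x -11.0 12.0
-48 n 1107 y [-56.  57.] |y|min 42.0 x -11.0 12.0
-40 n 876 y [-55.  56.] |y|min 42.0 x -12.0 12.0
-32 n 303 y [-48.  49.] |y|min 42.0 x -11.0 11.0
```

move_arm(
  deltas=[
    [0, 0.02, 0, -0.25, 62],
    [0, 0.04, 0, -0.5, 62],
    [0, 0.06, 0, -0.75, 62],
    [0, 0.07, 0, -1.0, 62],
    [0, 0.07, 0, -1.0, 62],
    [0, 0.07, 0, -1.0, 62],
    [0, 0.07, 0, -1.0, 62],
    [0, 0.07, 0, -1.0, 62],
  ],
)

```text
t: 14.12
tcp_pos: [0.5828, 0.2823, 0.2323]
tool_rot: [0.43, 0.903, -0.001, -0.001]
force: [-0.3, 0.1, -0.7]
finger_gap: 0.622
```

move_arm(
  deltas=[
    [0, 0, 0, -0.25, 62],
    [0, 0, 0, -0.5, 62],
    [0, 0, 0, -0.75, 62],
    [0, 0, 0, -1.0, 62],
    [0, 0, 0, -1.0, 62],
    [0, 0, 0, -1.0, 62],
    [0, 0, 0, -1.0, 62],
    [0, 0, 0, -1.0, 62],
  ],
)

```text
t: 14.78
tcp_pos: [0.5835, 0.2825, 0.2332]
tool_rot: [0.193, 0.981, 0.0, -0.0]
force: [0.0, 1.0, -0.6]
finger_gap: 0.619
```

move_arm(
  deltas=[
    [0, 0, 0, -0.25, 62],
    [0, 0, 0, -0.5, 62],
    [0, 0, 0, -0.75, 62],
    [0, 0, 0, -1.0, 62],
    [0, 0, 0, -1.0, 62],
    [0, 0, 0, -1.0, 62],
    [0, 0, 0, -1.0, 62],
    [0, 0, 0, -1.0, 62],
  ],
)

```text
t: 15.45
tcp_pos: [0.5836, 0.2824, 0.2332]
tool_rot: [-0.055, 0.998, 0.0, 0.0]
force: [-0.3, 0.1, -0.7]
finger_gap: 0.619
```

```bash
python3 -c "
from h import *
go([.5897,.289,.231],101)"
```

```text
t 15.45 tcp [0.5836 0.2824 0.2332] jaw 96.36 zax [ 0.  0. -1.] F [-0.3  0.1 -0.7] gap 0.619 q [ 0.28  0.54  1.35  0.    1.24 -1.4 ]
delta [-0.017   0.0146  0.0055] twist -0.162 dist mm 9.2
```

Turn the last bit, come closer, and look before descending.

move_arm(
  deltas=[
    [-0.017, 0.0146, 0.06, -0.16, 62],
    [-0.017, 0.0146, 0.12, -0.16, 62],
    [-0.017, 0.0146, 0.16, -0.16, 62],
    [-0.017, 0.0146, 0.16, -0.16, 62],
    [-0.017, 0.0146, 0.16, -0.16, 62],
    [-0.017, 0.0146, 0.16, -0.16, 62],
    [-0.017, 0.0146, 0.16, -0.16, 62],
    [-0.017, 0.0146, 0.16, -0.16, 62],
  ],
)

```text
t: 16.12
tcp_pos: [0.5907, 0.2893, 0.1709]
tool_rot: [-0.096, 0.995, 0.0, 0.001]
force: [0.4, -0.3, 0.9]
finger_gap: 0.624
```

Run:
```python
from h import *
go([.5897,.289,.1],101)
p,d,c=snap('wrist','w20'); cv2.imwrite('pics/w20z.png',cv2.resize(p[120:400,100:460,::-1],None,fx=2.2,fy=2.1))
```

```text
t 16.12 tcp [0.5907 0.2893 0.1709] jaw 101.05 zax [ 2.9e-03  9.0e-04 -1.0e+00] F [ 0.4 -0.3  0.9] gap 0.624 q [ 0.29  0.62  1.39  0.    1.12 -1.48]
delta [ 0.003  -0.0003  0.1771] twist 0.002 dist mm 70.9
```

View pics/w20z.png

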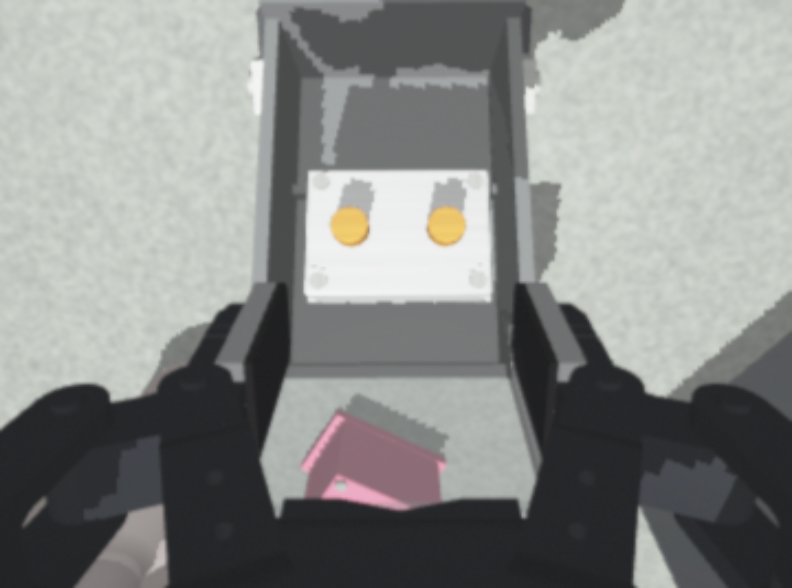

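Run:
```python
from h import *
np.set_printoptions(precision=1,suppress=True)
p,d,c=load('w20');C=cloud(c,d);t=np.array([.5907,.2893,.1709]);M=R.from_quat([-.096,.9954,.0005,.0013]).as_matrix()
q=(C-t)@M*1000
px=lambda x,y:(int(100+x/2.2),int(120+y/2.1))
for nm,a in (('stubL',(350,226)),('stubR',(446,225)),('FL',(312,176)),('FR',(486,176)),('BL',(310,292)),('BR',(486,292)),('wallL',(268,200)),('wallR',(520,210)),('tipL',(270,292)),('tipR',(528,292))):
    u,v=px(*a); print(nm,q[v,u],C[v,u]*1000)
    o,r=ray(c,u,v)
print(onz(c,*[100+350/2.2,120+226/2.1],.1255),onz(c,*[100+446/2.2,120+225/2.1],.1255))
```

```text
stubL [  0.1 -16.2  43.4] [593.8 273.5 127.5]
stubR [-0.1 14.6 44.1] [588.2 303.8 126.8]
FL [ 11.1 -31.6  66.6] [586.  256.2 104.3]
FR [11.6 29.6 65.2] [573.8 316.2 105.7]
BL [-25.2 -30.7  43.2] [621.4 264.  127.8]
BR [-25.4  28.5  43.8] [610.3 322.2 127.2]
wallL [  4.6 -45.6  56.6] [595.1 243.7 114.2]
wallR [ 1.5 40.7 54.5] [581.5 329.  116.5]
tipL [ 10.7 -28.5 -26.9] [585.6 259.2 197.8]
tipR [ 11.   28.  -27.2] [574.5 314.7 198.1]
[0.6 0.3 0.1] [0.6 0.3 0.1]
```

move_arm(
  deltas=[
    [0.01, -0.002, 0.04, 0, 62],
    [0.01, -0.002, 0.08, 0, 62],
    [0.01, -0.002, 0.12, 0, 62],
    [0.01, -0.002, 0.15, 0, 62],
    [0.01, -0.002, 0.17, 0, 62],
    [0.01, -0.002, 0.18, 0, 62],
    [0.01, -0.002, 0.187, 0, 62],
    [0.01, -0.002, 0.187, 0, 62],
  ],
)

```text
t: 16.83
tcp_pos: [0.5866, 0.2876, 0.0948]
tool_rot: [-0.096, 0.995, 0.0, 0.001]
force: [-0.5, -0.0, 0.7]
finger_gap: 0.621
```

Run:
```python
from h import *
go([.5897,.289,.1],101)
p,d,c=snap('wrist','w21'); cv2.imwrite('pics/w21z.png',cv2.resize(p[120:400,100:460,::-1],None,fx=2.2,fy=2.1))
p,d,c=snap('side','s21'); cv2.imwrite('pics/s21z.png',cv2.resize(p[200:330,150:300,::-1],None,fx=5,fy=5,interpolation=cv2.INTER_CUBIC))
```

```text
t 16.83 tcp [0.5866 0.2876 0.0948] jaw 101.07 zax [ 1.4e-03  4.0e-04 -1.0e+00] F [-0.5 -0.   0.7] gap 0.621 q [ 0.29  0.71  1.46 -0.    0.97 -1.48]
delta [-0.0082  0.0019 -0.0129] twist 0.002 dist mm 6.2
```

View pics/w21z.png

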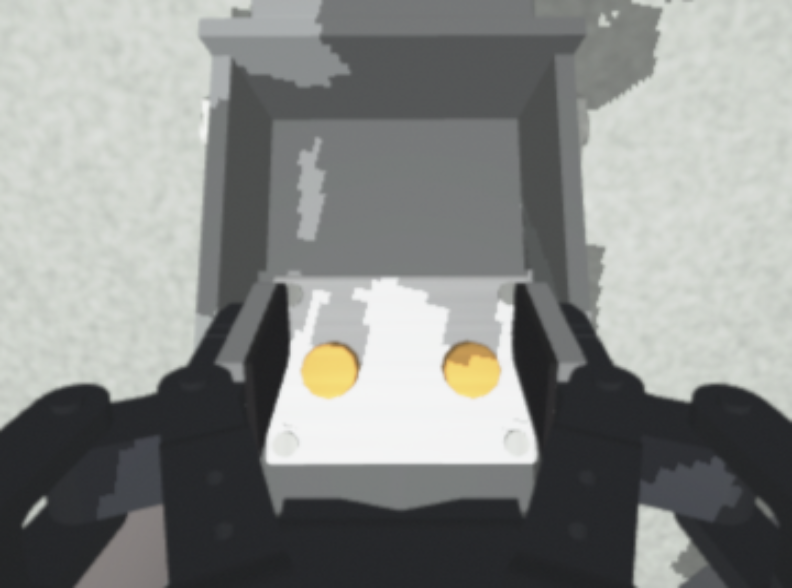

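View pics/s21z.png

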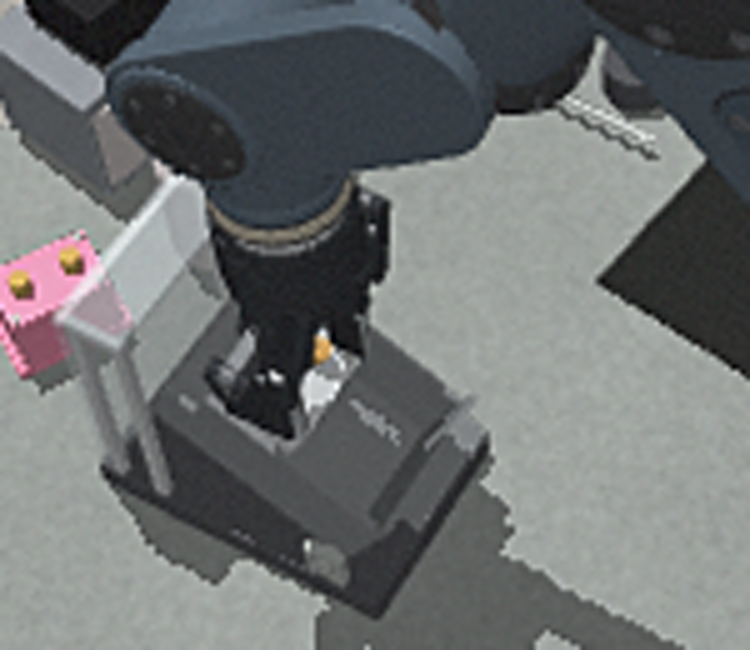

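move_arm(
  deltas=[
    [0, 0, 0, 0, 48],
    [0, 0, 0, 0, 30],
    [0, 0, 0, 0, 20],
    [0, 0, 0, 0, 20],
    [0, 0, 0, 0, 20],
    [0, 0, 0, 0, 20],
    [0, 0, 0, 0, 20],
    [0, 0, 0, 0, 20],
  ],
  force=70,
)

```text
t: 17.6
tcp_pos: [0.5863, 0.2876, 0.0948]
tool_rot: [-0.096, 0.995, 0.0, 0.001]
force: [0.3, 0.0, 4.0]
finger_gap: 0.474
```

Run:
```python
from h import *
go([.5897,.289,.1],101)
p,d,c=snap('wrist','w22'); cv2.imwrite('pics/w22z.png',cv2.resize(p[120:400,100:460,::-1],None,fx=2.2,fy=2.1))
```

```text
t 17.6 tcp [0.5863 0.2876 0.0948] jaw 101.07 zax [ 1.e-03  4.e-04 -1.e+00] F [0.3 0.  4. ] gap 0.474 q [ 0.29  0.71  1.46  0.    0.97 -1.48]
delta [-0.009   0.0018 -0.0131] twist 0.002 dist mm 6.4
```

View pics/w22z.png

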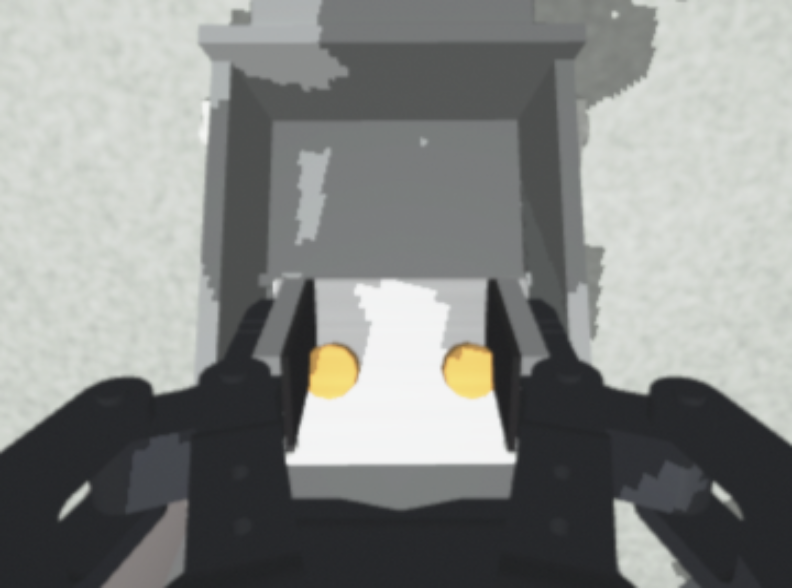

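move_arm(
  deltas=[
    [0, 0, -0.01, 0, 20],
    [0, 0, -0.02, 0, 20],
    [0, 0, -0.03, 0, 20],
    [0, 0, -0.04, 0, 20],
    [0, 0, -0.05, 0, 20],
    [0, 0, -0.06, 0, 20],
    [0, 0, -0.07, 0, 20],
    [0, 0, -0.07, 0, 20],
  ],
)

```text
t: 18.32
tcp_pos: [0.5865, 0.2877, 0.1235]
tool_rot: [-0.096, 0.995, 0.0, 0.001]
force: [-0.2, -0.3, -3.3]
finger_gap: 0.473
```

Run:
```python
from h import *
go([.5897,.289,.1],101)
p,d,c=snap('wrist','w23'); cv2.imwrite('pics/w23z.png',cv2.resize(p[120:400,100:460,::-1],None,fx=2.2,fy=2.1))
p,d,c=snap('side','s23'); cv2.imwrite('pics/s23z.png',cv2.resize(p[200:330,150:300,::-1],None,fx=5,fy=5,interpolation=cv2.INTER_CUBIC))
```

```text
t 18.32 tcp [0.5865 0.2877 0.1235] jaw 101.07 zax [ 1.8e-03  5.0e-04 -1.0e+00] F [-0.2 -0.3 -3.3] gap 0.473 q [ 0.29  0.67  1.44 -0.    1.02 -1.48]
delta [-0.0083  0.0018  0.0589] twist 0.003 dist mm 23.8
```

View pics/w23z.png

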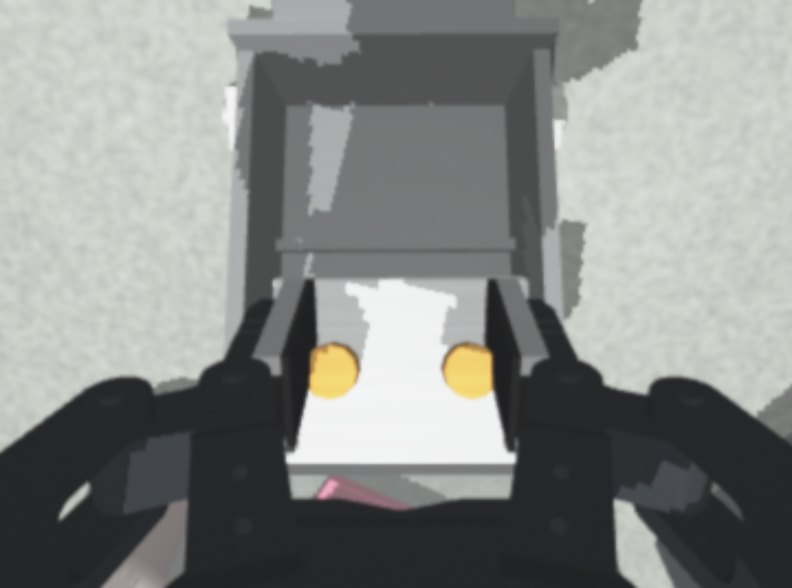

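View pics/s23z.png

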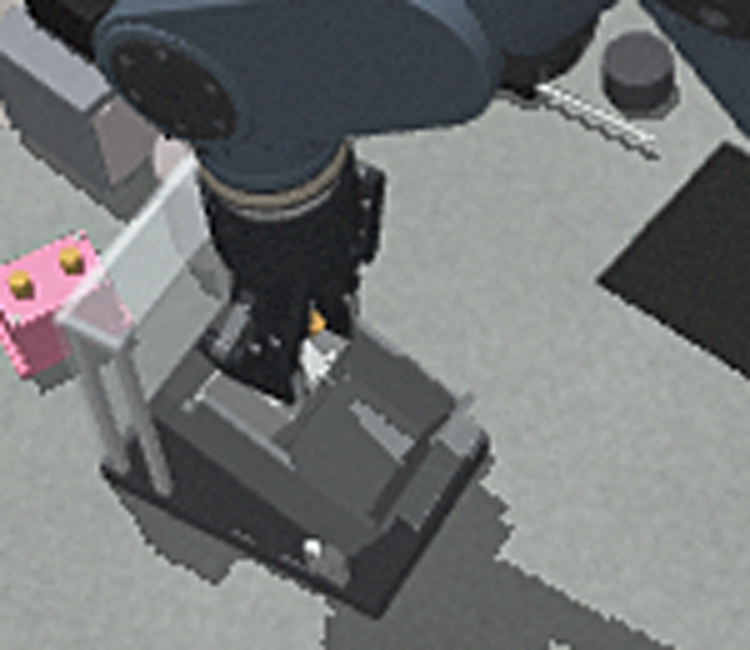

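move_arm(
  deltas=[
    [0, 0, -0.03, 0, 20],
    [0, 0, -0.06, 0, 20],
    [0, 0, -0.1, 0, 20],
    [0, 0, -0.14, 0, 20],
    [0, 0, -0.18, 0, 20],
    [0, 0, -0.22, 0, 20],
    [0, 0, -0.25, 0, 20],
    [0, 0, -0.25, 0, 20],
  ],
)

```text
t: 19.08
tcp_pos: [0.5882, 0.2882, 0.2269]
tool_rot: [-0.096, 0.995, 0.001, 0.004]
force: [1.4, -0.7, -2.5]
finger_gap: 0.472
```

Run:
```python
from h import *
go([.497,.006,.21],101)
p,d,c=snap('side','s24'); cv2.imwrite('pics/s24z.png',cv2.resize(p[180:330,150:300,::-1],None,fx=4,fy=4,interpolation=cv2.INTER_CUBIC))
p,d,c=snap('scene','c24'); cv2.imwrite('pics/c24z.png',cv2.resize(p[140:260,310:410,::-1],None,fx=5,fy=5,interpolation=cv2.INTER_CUBIC))
```

```text
t 19.08 tcp [0.5882 0.2882 0.2269] jaw 101.07 zax [ 0.0078  0.0023 -1.    ] F [ 1.4 -0.7 -2.5] gap 0.472 q [ 0.29  0.56  1.35  0.    1.23 -1.48]
delta [ 0.3595 -0.6486  0.0389] twist 0.003 dist mm 297.0
```

View pics/s24z.png

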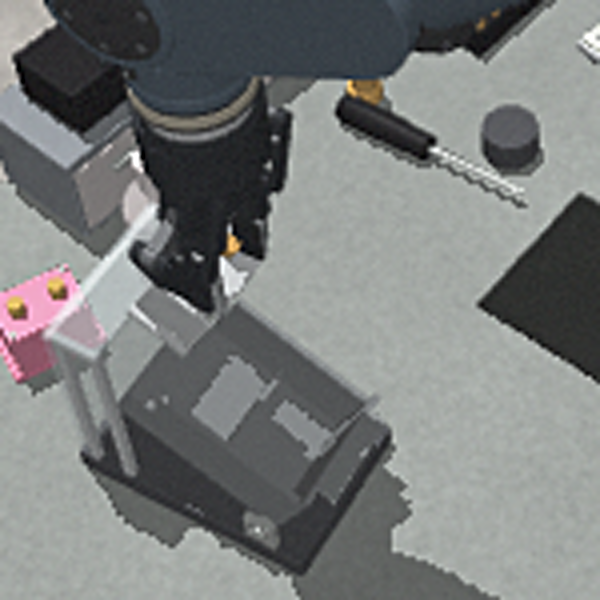

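View pics/c24z.png

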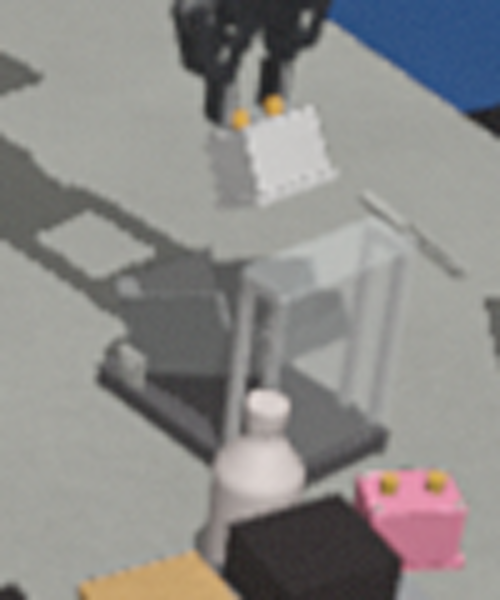

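move_arm(
  deltas=[
    [0.02, -0.03, 0, 0.1, 20],
    [0.05, -0.07, 0, 0.25, 20],
    [0.08, -0.12, 0, 0.4, 20],
    [0.11, -0.17, 0, 0.55, 20],
    [0.14, -0.22, 0, 0.7, 20],
    [0.16, -0.27, 0, 0.85, 20],
    [0.18, -0.31, 0, 1.0, 20],
    [0.19, -0.34, 0, 1.0, 20],
  ],
)

```text
t: 19.85
tcp_pos: [0.5356, 0.1378, 0.2212]
tool_rot: [0.154, 0.988, -0.001, -0.002]
force: [-0.4, -0.3, -3.8]
finger_gap: 0.476
```

Run:
```python
from h import *
go([.497,.006,.17],45)
```

```text
t 19.85 tcp [0.5356 0.1378 0.2212] jaw 72.3 zax [-3.9e-03 -6.0e-04 -1.0e+00] F [-0.4 -0.3 -3.8] gap 0.476 q [ 0.05  0.43  1.61 -0.    1.11 -1.21]
delta [-0.0088 -0.343   0.1285] twist 0.953 dist mm 146.6
```

move_arm(
  deltas=[
    [0, -0.05, 0.01, 0.12, 20],
    [0, -0.1, 0.02, 0.25, 20],
    [-0.003, -0.16, 0.04, 0.4, 20],
    [-0.005, -0.22, 0.05, 0.55, 20],
    [-0.007, -0.28, 0.06, 0.7, 20],
    [-0.009, -0.32, 0.07, 0.85, 20],
    [-0.009, -0.343, 0.08, 0.95, 20],
    [-0.009, -0.343, 0.08, 0.95, 20],
  ],
)

```text
t: 20.52
tcp_pos: [0.4982, 0.006, 0.1892]
tool_rot: [0.382, 0.924, -0.001, -0.002]
force: [-0.7, 0.4, -3.5]
finger_gap: 0.474
```

Run:
```python
from h import *
go([.497,.006,.17],45)
p,d,c=snap('side','s25'); cv2.imwrite('pics/s25z.png',cv2.resize(p[170:300,230:370,::-1],None,fx=5,fy=5,interpolation=cv2.INTER_CUBIC))
p,d,c=snap('wrist','w25'); cv2.imwrite('pics/w25z.png',cv2.resize(p[120:400,100:460,::-1],None,fx=2.2,fy=2.1))
p,d,c=snap('scene','c25'); cv2.imwrite('pics/c25z.png',cv2.resize(p[120:250,220:340,::-1],None,fx=4.5,fy=4.5,interpolation=cv2.INTER_CUBIC))
```

```text
t 20.52 tcp [0.4982 0.006  0.1892] jaw 45.12 zax [-3.3e-03  3.0e-04 -1.0e+00] F [-0.7  0.4 -3.5] gap 0.474 q [-0.21  0.4   1.78 -0.    0.97 -1.  ]
delta [ 0.0019 -0.002   0.0479] twist 0.004 dist mm 19.2
```

View pics/s25z.png

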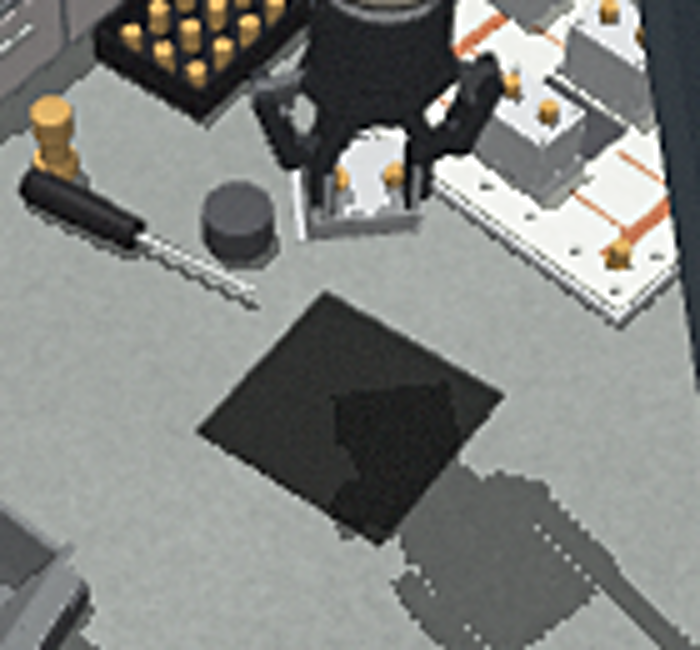

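View pics/w25z.png

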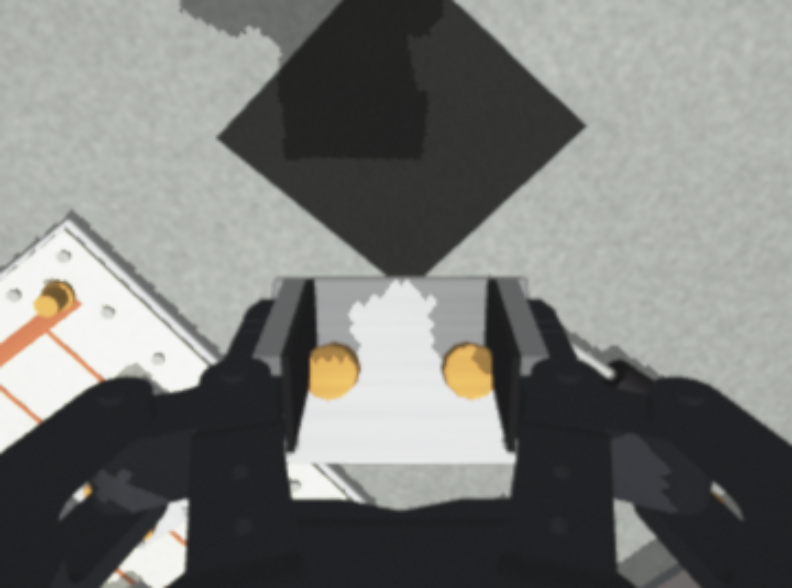

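View pics/c25z.png

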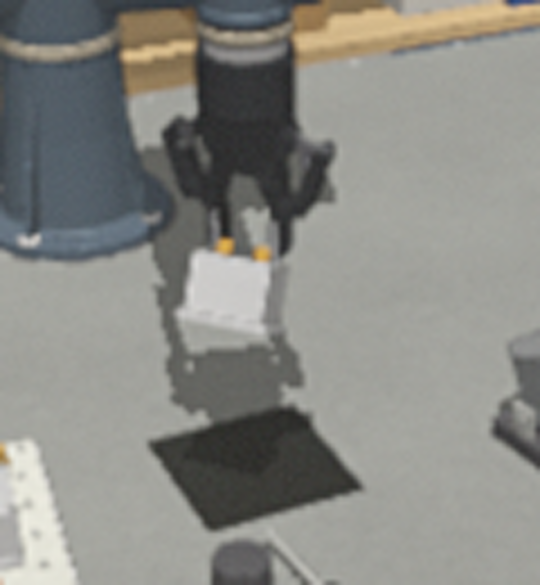

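Run:
```python
from fl import *
np.set_printoptions(precision=1,suppress=True)
p,d,c=load('w25');C=cloud(c,d);s=manip.sense();M=R.from_quat(s['tool_rot']).as_matrix();q=(C-s['tcp_pos'])@M*1000
px=lambda x,y:(int(100+x/2.2),int(120+y/2.1))
for a in ((400,283),(400,300),(400,340),(400,380),(400,420),(400,455),(310,285),(490,285),(300,455),(505,455)):
    u,v=px(*a); print(a,q[v,u])
(u0,v0),(u1,v1)=px(365,320),px(435,455)
Q=q[v0:v1,u0:u1].reshape(-1,3); k=np.linalg.lstsq(np.c_[Q[:,:2],np.ones(len(Q))],Q[:,2],rcond=None)[0]; print('slopes tool x,y',np.degrees(np.arctan(k[:2])),k[2])
print(proj(c,[.4967,.006,.002]))
```

```text
(400, 283) [ 4.3 -1.2 -7.7]
(400, 300) [  0.9  -1.2 -10.3]
(400, 340) [ -7.6  -1.1 -15.6]
(400, 380) [-17.1  -1.1 -18.8]
(400, 420) [-25.6  -1.1 -24.1]
(400, 455) [-32.2  -1.1 -28.3]
(310, 285) [ 11.  -21.3 -22.3]
(490, 285) [ 10.4  19.3 -21.2]
(300, 455) [-31.9 -24.3 -28.8]
(505, 455) [-32.8  23.8 -27.6]
slopes tool x,y [-0.6 -1.1] -20.79720375325104
[279.6 182.6]
```

move_arm(
  deltas=[
    [0.03, 0, 0.05, 0, 20],
    [0.06, 0, 0.12, 0, 20],
    [0.1, 0, 0.18, 0, 20],
    [0.1, 0, 0.24, 0, 20],
    [0.1, 0, 0.29, 0, 20],
    [0.1, 0, 0.33, 0, 20],
    [0.1, 0, 0.355, 0, 20],
    [0.1, 0, 0.36, 0, 20],
  ],
)

```text
t: 21.33
tcp_pos: [0.4709, 0.0368, 0.0449]
tool_rot: [0.38, 0.925, -0.0, -0.001]
force: [0.3, -0.0, -4.1]
finger_gap: 0.475
```

Run:
```python
from h import *
go([.470,.034,.04],45)
p,d,c=snap('side','s26'); cv2.imwrite('pics/s26z.png',cv2.resize(p[170:300,230:370,::-1],None,fx=5,fy=5,interpolation=cv2.INTER_CUBIC))
p,d,c=snap('wrist','w26')
```

```text
t 21.33 tcp [0.4709 0.0368 0.0449] jaw 45.37 zax [-2.1e-03  6.0e-04 -1.0e+00] F [ 0.3 -0.  -4.1] gap 0.475 q [-0.16  0.64  1.95  0.    0.56 -0.95]
delta [-0.0032 -0.0065  0.0123] twist 0.013 dist mm 5.7
```

View pics/s26z.png

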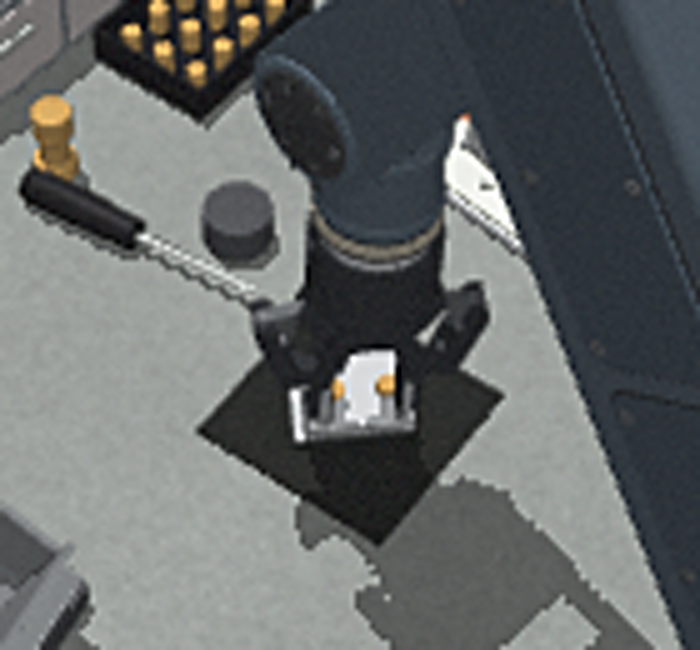

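View pics/w26.png

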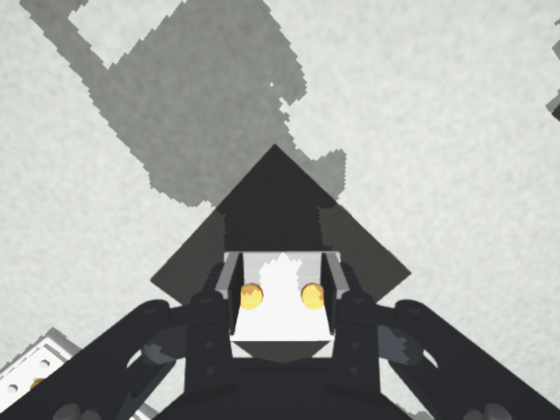

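move_arm(
  deltas=[
    [0, 0, 0.003, 0, 20],
    [0, 0, 0.006, 0, 20],
    [0, 0, 0.009, 0, 20],
    [0, 0, 0.012, 0, 20],
    [0, 0, 0.014, 0, 20],
    [0, 0, 0.016, 0, 20],
    [0, 0, 0.018, 0, 20],
    [0, 0, 0.018, 0, 20],
  ],
)

```text
t: 22.1
tcp_pos: [0.4711, 0.0358, 0.0404]
tool_rot: [0.381, 0.925, 0.0, 0.0]
force: [-3.4, 1.9, 8.2]
finger_gap: 0.476
```

Run:
```python
from h import *
go([.470,.034,.04],45)
```

```text
t 22.1 tcp [0.4711 0.0358 0.0404] jaw 45.21 zax [ 9.e-04 -0.e+00 -1.e+00] F [-3.4  1.9  8.2] gap 0.476 q [-0.16  0.64  1.95  0.    0.54 -0.95]
delta [-0.0011 -0.0051  0.0011] twist 0.007 dist mm 2.1
```

move_arm(
  deltas=[
    [0, 0, 0, 0, 20],
    [-0.01, 0, 0, 0, 20],
    [-0.02, 0, 0, 0, 20],
    [-0.03, 0, 0, 0, 20],
    [-0.04, 0, 0, 0, 20],
    [-0.05, 0, 0, 0, 20],
    [-0.06, 0, 0.0, 0, 20],
    [-0.06, 0, 0.0, 0, 20],
  ],
  force=30,
)

```text
t: 22.77
tcp_pos: [0.4887, 0.0187, 0.0413]
tool_rot: [0.381, 0.925, 0.0, 0.001]
force: [-3.7, 0.7, 15.8]
finger_gap: 0.205
```

```bash
cat > top.py <<'E'
from h import *
import sys
np.set_printoptions(precision=1,suppress=True)
n=sys.argv[1]; go([.470,.034,.04],45)
p,d,c=snap('wrist',n); cv2.imwrite(f'pics/{n}z.png',cv2.resize(p[120:400,100:460,::-1],None,fx=2.2,fy=2.1))
C=cloud(c,d);s=manip.sense();M=R.from_quat(s['tool_rot']).as_matrix();q=(C-s['tcp_pos'])@M*1000
u=281
print([(v,q[v,u].round(0).tolist()) for v in range(235,350,6)])
E
python3 top.py w27
```

```text
t 22.77 tcp [0.5 0.  0. ] jaw 45.21 zax [ 0. -0. -1.] F [-3.7  0.7 15.8] gap 0.205 q [-0.2  0.7  1.9  0.   0.6 -1. ]
delta [ 0.1 -0.   0. ] twist 0.007 dist mm 24.2
[(235, [5.0, 0.0, 18.0]), (241, [5.0, 0.0, 9.0]), (247, [5.0, 0.0, -0.0]), (253, [5.0, 0.0, -8.0]), (259, [77.0, 0.0, -156.0]), (265, [1.0, 0.0, -14.0]), (271, [-3.0, 0.0, -14.0]), (277, [-7.0, 0.0, -13.0]), (283, [-10.0, 0.0, -14.0]), (289, [-14.0, 0.0, -14.0]), (295, [-19.0, 0.0, -12.0]), (301, [-22.0, 0.0, -13.0]), (307, [-26.0, 0.0, -13.0]), (313, [-30.0, 0.0, -14.0]), (319, [-33.0, 0.0, -14.0]), (325, [-37.0, 0.0, -14.0]), (331, [-85.0, 0.0, 39.0]), (337, [-91.0, 0.0, 39.0]), (343, [-97.0, 0.0, 38.0]), (349, [-103.0, 0.0, 39.0])]
```

View pics/w27z.png

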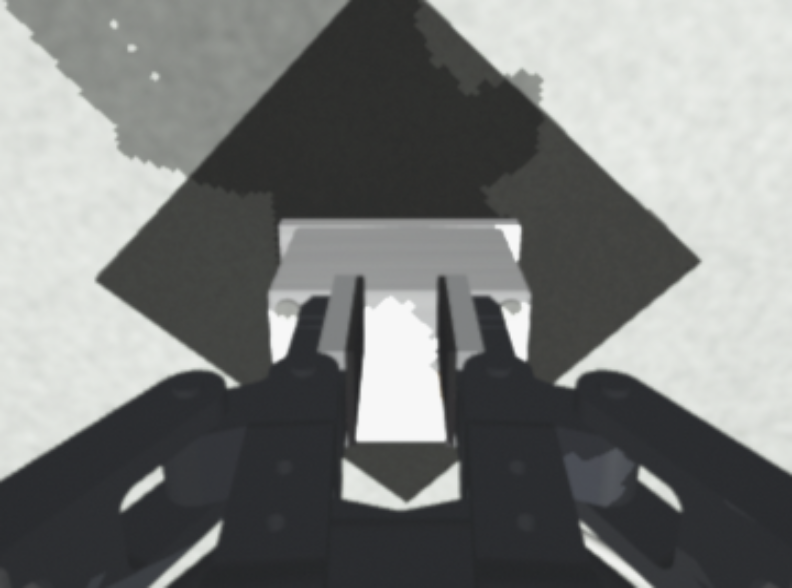

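move_arm(
  deltas=[
    [0, 0, -0.01, 0, 20],
    [0, 0, -0.03, 0, 20],
    [0, 0, -0.06, 0, 20],
    [0, 0, -0.1, 0, 50],
    [0, 0, -0.15, 0, 98],
    [0, 0, -0.2, 0, 98],
    [0, 0, -0.22, 0, 98],
    [0, 0, -0.22, 0, 98],
  ],
)

```text
t: 23.48
tcp_pos: [0.4898, 0.0184, 0.1292]
tool_rot: [0.381, 0.925, 0.001, 0.003]
force: [0.5, 0.2, -0.1]
finger_gap: 0.898
```

```bash
python3 top.py w28; python3 -c "
from h import *
p,d,c=snap('side','s28'); cv2.imwrite('pics/s28z.png',cv2.resize(p[170:300,230:370,::-1],None,fx=5,fy=5,interpolation=cv2.INTER_CUBIC))"
```

```text
t 23.48 tcp [0.5 0.  0.1] jaw 45.21 zax [ 0. -0. -1.] F [ 0.5  0.2 -0.1] gap 0.898 q [-0.2  0.5  1.9 -0.   0.8 -1. ]
delta [ 0.1 -0.   0.2] twist 0.007 dist mm 92.7
[(235, [-20.0, 1.0, 73.0]), (241, [-25.0, 1.0, 73.0]), (247, [-31.0, 1.0, 73.0]), (253, [-37.0, 1.0, 74.0]), (259, [-69.0, 1.0, 126.0]), (265, [-76.0, 1.0, 126.0]), (271, [-83.0, 1.0, 125.0]), (277, [-90.0, 1.0, 125.0]), (283, [-97.0, 1.0, 124.0]), (289, [-104.0, 1.0, 124.0]), (295, [-114.0, 1.0, 127.0]), (301, [-121.0, 1.0, 126.0]), (307, [-130.0, 1.0, 128.0]), (313, [-138.0, 1.0, 128.0]), (319, [-145.0, 1.0, 127.0]), (325, [-154.0, 1.0, 128.0]), (331, [-163.0, 1.0, 129.0]), (337, [-170.0, 1.0, 127.0]), (343, [-180.0, 1.0, 128.0]), (349, [-187.0, 1.0, 127.0])]
```

View pics/w28z.png

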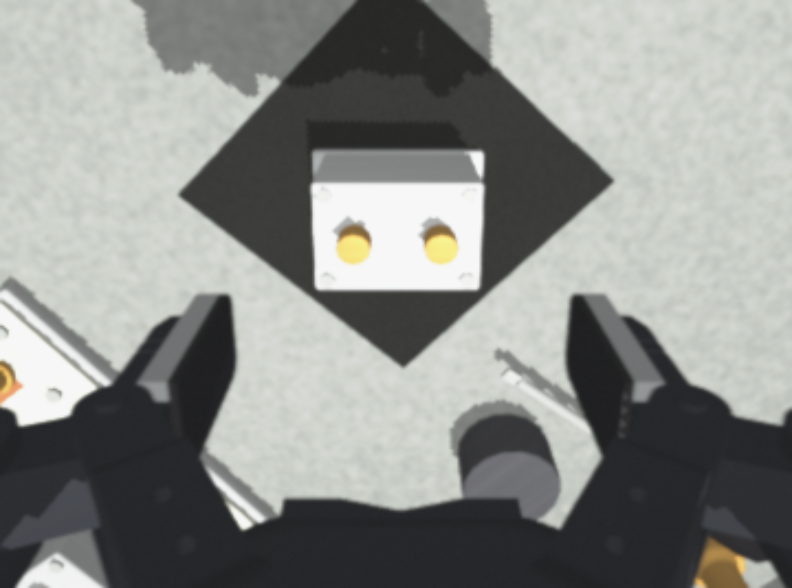

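View pics/s28z.png

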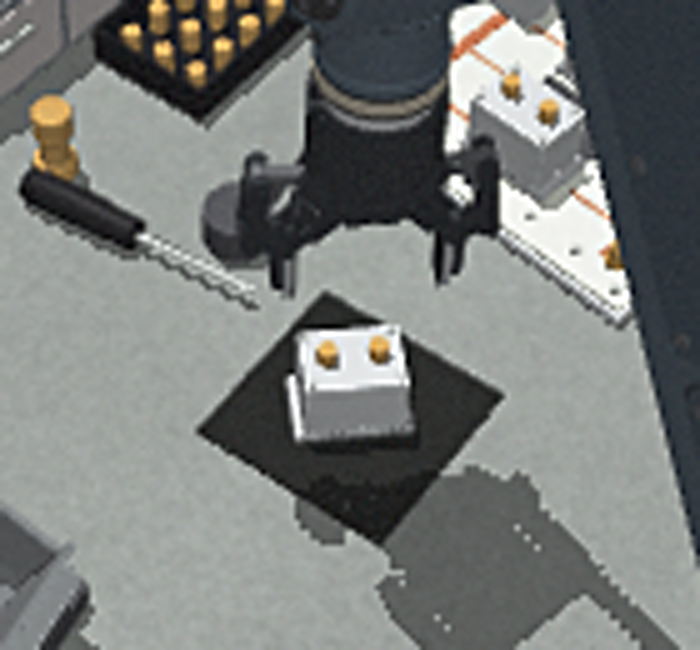

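```bash
cat > stub.py <<'E'
from h import *
def stubs(n,z,zr=.004,rmin=40,roi=None):
    p,d,c=load(n); h=cv2.cvtColor(p,cv2.COLOR_RGB2HSV); m=cv2.inRange(h,(12,90,90),(32,255,255)); m=cv2.morphologyEx(m,cv2.MORPH_CLOSE,np.ones((3,3)))
    k,l,st,ce=cv2.connectedComponentsWithStats(m); C=cloud(c,d); out=[]
    for i in range(1,k):
        if st[i,4]<rmin: continue
        u,v=ce[i]
        if roi and not(roi[0]<u<roi[2] and roi[1]<v<roi[3]): continue
        # points at stub top only
        mm=(l==i)&(abs(C[...,2]-z)<zr); vv,uu=np.nonzero(mm)
        if len(vv)<8: continue
        P=onz(c,(uu.min()+uu.max())/2,(vv.min()+vv.max())/2,z); out.append((u.round(1),v.round(1),len(vv),P.round(4),C[mm].mean(0).round(4)))
    return out
E
python3 - <<'E'
from stub import *
for o in stubs('w28',.066): print(o)
S=load('side0')[2]; 
sp,sd,sc=load('s28'); wc=load('w28')[2]
# side crops (328,352)->,(380,348)
for a,b in (((328,348),(353,246)),((380,344),(440,246))):
    us=(230+(a[0]+.5)/5-.5,170+(a[1]+.5)/5-.5); uw=(100+b[0]/2.2,120+b[1]/2.1)
    print(tri(sc,us,wc,uw))
s=manip.sense();print(s['tcp_pos'],s['tool_rot'])
E
```

```text
(np.float64(260.4), np.float64(236.1), 190, array([ 0.4896, -0.0048,  0.066 ]), array([ 0.4895, -0.0044,  0.0664]))
(np.float64(299.8), np.float64(236.2), 191, array([0.512 , 0.0178, 0.066 ]), array([0.5117, 0.0179, 0.0664]))
(np.float64(117.6), np.float64(410.6), 19, array([ 0.5168, -0.2278,  0.066 ]), array([ 0.5154, -0.2216,  0.069 ]))
(array([ 0.5058439 , -0.00265164,  0.04967126]), np.float64(0.02822538410918458))
(array([0.47497917, 0.03386618, 0.13229408]), np.float64(0.025906429076797112))
[0.48804569 0.01871103 0.12717824] [3.81052956e-01 9.24553190e-01 1.65748185e-05 2.09451053e-04]
```

Run:
```python
from stub import *
sc=load('s28')[2]; wc=load('w28')[2]
for a,b in (((328,348),(440,246)),((380,344),(353,246))):
    us=(230+(a[0]+.5)/5-.5,170+(a[1]+.5)/5-.5); uw=(100+b[0]/2.2,120+b[1]/2.1)
    print(tri(sc,us,wc,uw))
go([.5008,.0065,.06],45.3)
```

```text
(array([0.50871646, 0.01933522, 0.07287334]), np.float64(0.001785837962535787))
(array([ 0.48734039, -0.00354909,  0.07096409]), np.float64(0.0029979235998156342))
t 23.58 tcp [0.488  0.0187 0.1272] jaw 45.2 zax [ 4.e-04 -1.e-04 -1.e+00] F [-0.1 -0.8 -0.4] gap 0.979 q [-0.19  0.49  1.86 -0.    0.79 -0.98]
delta [-0.0441  0.0008  0.168 ] twist -0.003 dist mm 69.5
```

move_arm(
  deltas=[
    [-0.022, 0, 0.02, 0, 98],
    [-0.044, 0.001, 0.05, 0, 98],
    [-0.044, 0.001, 0.1, 0, 98],
    [-0.044, 0.001, 0.15, 0, 98],
    [-0.044, 0.001, 0.17, 0, 98],
    [-0.044, 0.001, 0.17, 0, 98],
    [-0.044, 0.001, 0.17, 0, 98],
    [-0.044, 0.001, 0.17, 0, 98],
  ],
)

```text
t: 24.25
tcp_pos: [0.5012, 0.0065, 0.0593]
tool_rot: [0.381, 0.925, 0.0, 0.0]
force: [0.2, 0.2, -0.4]
finger_gap: 0.983
```

```bash
python3 top.py w29; python3 -c "
from stub import *
for o in stubs('w29',.066): print(o)
go([.5008,.0065,-.007],45.3)"
```

```text
t 24.25 tcp [0.5 0.  0.1] jaw 45.21 zax [ 0. -0. -1.] F [ 0.2  0.2 -0.4] gap 0.983 q [-0.2  0.6  1.9 -0.   0.6 -1. ]
delta [ 0.1 -0.   0. ] twist 0.007 dist mm 45.9
[(235, [10.0, -0.0, 5.0]), (241, [7.0, -0.0, 5.0]), (247, [3.0, -0.0, 5.0]), (253, [-1.0, -0.0, 4.0]), (259, [-5.0, -0.0, 4.0]), (265, [-9.0, -0.0, 4.0]), (271, [-13.0, -0.0, 5.0]), (277, [-17.0, -0.0, 5.0]), (283, [-21.0, -0.0, 4.0]), (289, [-59.0, -0.0, 57.0]), (295, [-64.0, -0.0, 56.0]), (301, [-70.0, -0.0, 57.0]), (307, [-76.0, -0.0, 57.0]), (313, [-82.0, -0.0, 57.0]), (319, [-87.0, -0.0, 56.0]), (325, [-95.0, -0.0, 59.0]), (331, [-102.0, -0.0, 59.0]), (337, [-108.0, -0.0, 59.0]), (343, [-115.0, -0.0, 59.0]), (349, [-121.0, -0.0, 59.0])]
(np.float64(252.6), np.float64(257.8), 392, array([ 0.4899, -0.0045,  0.066 ]), array([ 0.4897, -0.0044,  0.0665]))
(np.float64(308.6), np.float64(257.8), 392, array([0.512 , 0.0178, 0.066 ]), array([0.5117, 0.0179, 0.0663]))
t 24.3 tcp [0.5014 0.0065 0.0597] jaw 45.21 zax [ 1.1e-03 -3.0e-04 -1.0e+00] F [0.2 0.1 0.1] gap 0.981 q [-0.21  0.63  1.87 -0.    0.64 -1.  ]
delta [ 0.0012 -0.0012  0.1667] twist -0.003 dist mm 66.7
```

View pics/w29z.png

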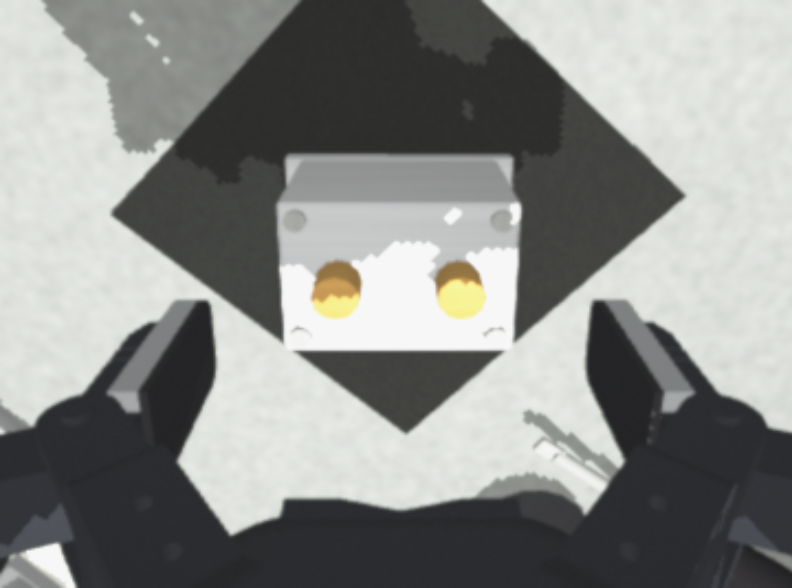

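move_arm(
  deltas=[
    [0, -0.001, 0.03, 0, 98],
    [0, -0.001, 0.06, 0, 98],
    [0, -0.001, 0.09, 0, 98],
    [0, -0.001, 0.115, 0, 98],
    [0, -0.001, 0.135, 0, 98],
    [0, -0.001, 0.15, 0, 98],
    [0, -0.001, 0.16, 0, 98],
    [0, -0.001, 0.16, 0, 98],
  ],
)

```text
t: 24.97
tcp_pos: [0.5004, 0.0064, -0.0053]
tool_rot: [0.381, 0.925, -0.0, -0.0]
force: [-0.3, 0.1, -0.9]
finger_gap: 0.981
```

```bash
python3 top.py w30; python3 -c "
from h import *
p,d,c=snap('side','s30'); cv2.imwrite('pics/s30z.png',cv2.resize(p[170:300,230:370,::-1],None,fx=5,fy=5,interpolation=cv2.INTER_CUBIC))"
```

```text
t 24.97 tcp [ 0.5  0.  -0. ] jaw 45.21 zax [-0.  0. -1.] F [-0.3  0.1 -0.9] gap 0.981 q [-0.2  0.8  1.9 -0.   0.5 -1. ]
delta [ 0.1 -0.  -0.1] twist 0.007 dist mm 61.1
[(235, [21.0, -0.0, -22.0]), (241, [21.0, 0.0, -29.0]), (247, [22.0, 0.0, -36.0]), (253, [22.0, 0.0, -43.0]), (259, [21.0, 0.0, -47.0]), (265, [22.0, 0.0, -53.0]), (271, [22.0, 0.0, -58.0]), (277, [21.0, 0.0, -60.0]), (283, [18.0, 0.0, -59.0]), (289, [16.0, 0.0, -61.0]), (295, [13.0, 0.0, -60.0]), (301, [11.0, 0.0, -60.0]), (307, [8.0, 0.0, -59.0]), (313, [5.0, 0.0, -60.0]), (319, [2.0, 0.0, -60.0]), (325, [0.0, 0.0, -60.0]), (331, [-2.0, 0.0, -61.0]), (337, [-5.0, 0.0, -60.0]), (343, [-8.0, 0.0, -60.0]), (349, [-13.0, 0.0, -59.0])]
```

View pics/w30z.png

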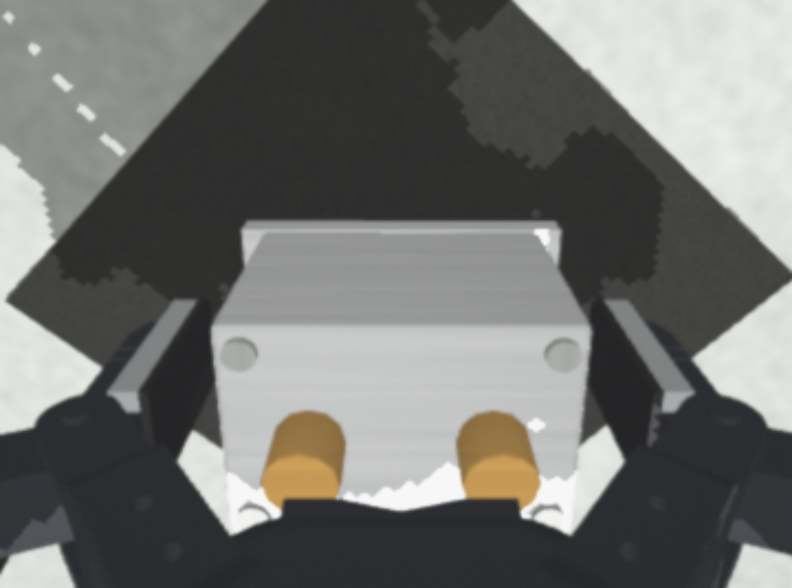

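View pics/s30z.png

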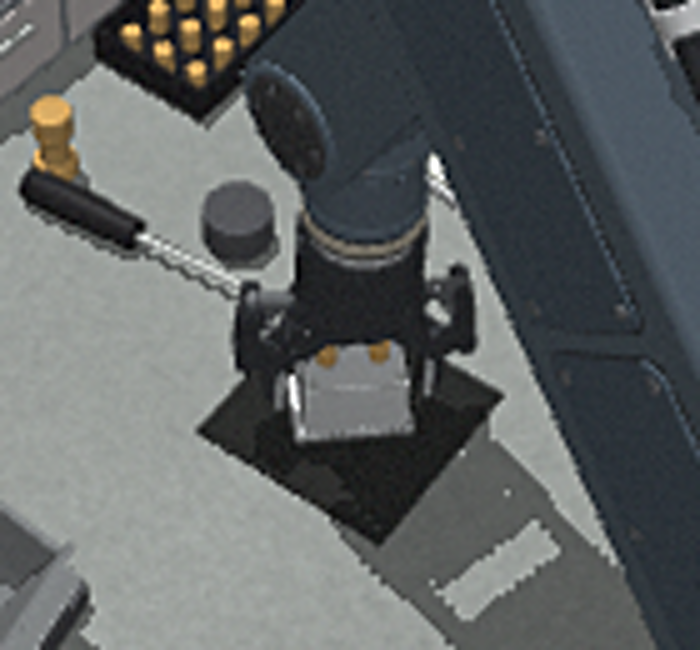

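move_arm(
  deltas=[
    [0, 0, 0, 0, 80],
    [0, 0, 0, 0, 60],
    [0, 0, 0, 0, 50],
    [0, 0, 0, 0, 50],
    [0, 0, 0, 0, 50],
    [0, 0, 0, 0, 50],
    [0, 0, 0, 0, 50],
    [0, 0, 0, 0, 50],
  ],
  force=60,
)

```text
t: 25.73
tcp_pos: [0.5009, 0.0062, -0.0042]
tool_rot: [0.381, 0.925, 0.0, 0.0]
force: [0.4, 0.5, 6.4]
finger_gap: 0.745
```

move_arm(
  deltas=[
    [0, 0, -0.01, 0, 50],
    [0, 0, -0.02, 0, 50],
    [0, 0, -0.04, 0, 50],
    [0, 0, -0.06, 0, 50],
    [0, 0, -0.08, 0, 50],
    [0, 0, -0.1, 0, 50],
    [0, 0, -0.12, 0, 50],
    [0, 0, -0.12, 0, 50],
  ],
)

```text
t: 26.4
tcp_pos: [0.5016, 0.0062, 0.045]
tool_rot: [0.381, 0.925, 0.0, 0.002]
force: [0.1, -0.6, -3.7]
finger_gap: 0.744
```

```bash
python3 top.py w31; python3 -c "
from h import *
p,d,c=snap('side','s31'); cv2.imwrite('pics/s31z.png',cv2.resize(p[170:300,230:370,::-1],None,fx=5,fy=5,interpolation=cv2.INTER_CUBIC))"
```

```text
t 26.4 tcp [0.5 0.  0. ] jaw 45.22 zax [ 0. -0. -1.] F [ 0.1 -0.6 -3.7] gap 0.744 q [-0.2  0.7  1.9 -0.   0.6 -1. ]
delta [ 0.1 -0.   0. ] twist 0.008 dist mm 42.4
[(235, [22.0, 0.0, -24.0]), (241, [22.0, 0.0, -32.0]), (247, [22.0, 0.0, -38.0]), (253, [22.0, 0.0, -43.0]), (259, [22.0, 0.0, -50.0]), (265, [22.0, 0.0, -54.0]), (271, [21.0, 0.0, -58.0]), (277, [20.0, 0.0, -59.0]), (283, [18.0, 0.0, -60.0]), (289, [14.0, 0.0, -59.0]), (295, [13.0, 0.0, -60.0]), (301, [77.0, 1.0, -157.0]), (307, [7.0, 0.0, -59.0]), (313, [4.0, 0.0, -60.0]), (319, [2.0, 0.0, -60.0]), (325, [-1.0, 0.0, -60.0]), (331, [-5.0, 0.0, -59.0]), (337, [-7.0, 0.0, -60.0]), (343, [-11.0, 0.0, -59.0]), (349, [-12.0, 0.0, -60.0])]
```

View pics/s31z.png

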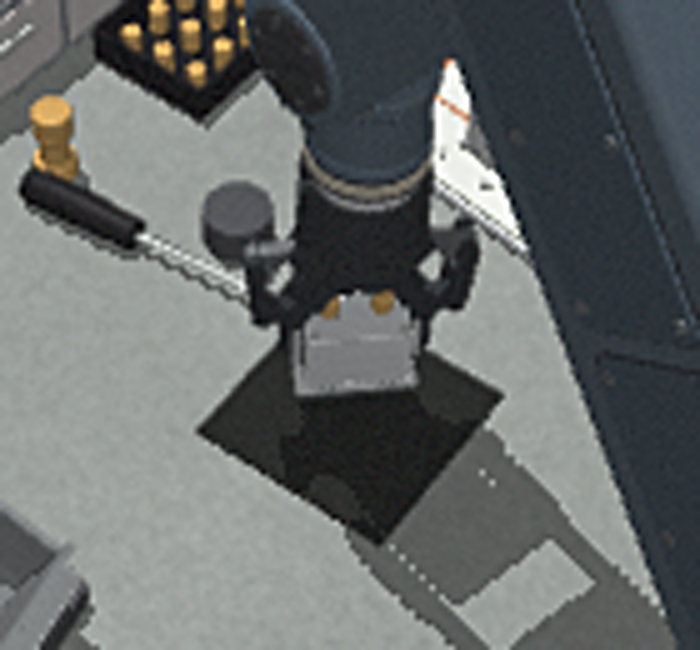

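View pics/w31z.png

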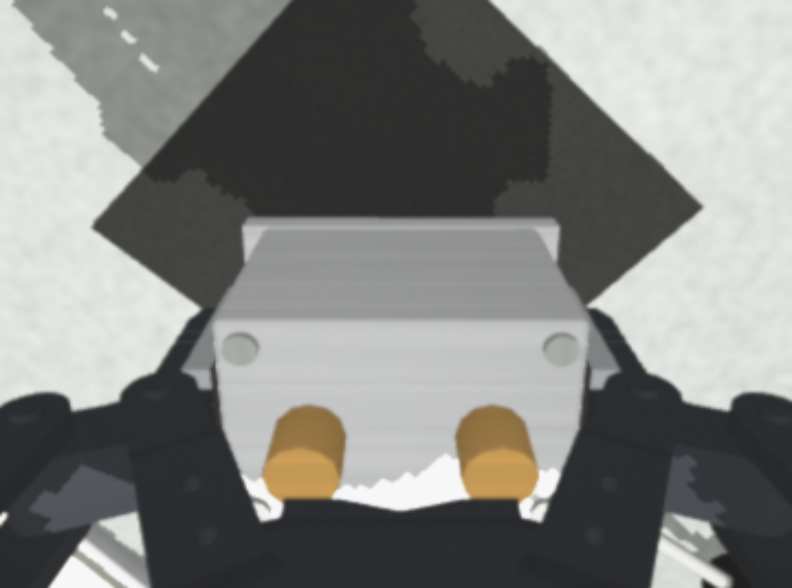

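```bash
python3 -c "
from h import *
go([.508,-.15,.165],17.7);go([.515,-.354,.165],-10)"
```

```text
t 26.5 tcp [0.5009 0.0063 0.0438] jaw 45.21 zax [ 1.2e-03 -3.0e-04 -1.0e+00] F [ 0.2  0.1 -4. ] gap 0.74 q [-0.21  0.66  1.88 -0.    0.61 -1.  ]
delta [-0.2882 -0.2646 -0.3029] twist 0.96 dist mm 197.9
t 26.5 tcp [0.5009 0.0063 0.0438] jaw 45.21 zax [ 1.2e-03 -3.0e-04 -1.0e+00] F [ 0.2  0.1 -4. ] gap 0.74 q [-0.21  0.66  1.88 -0.    0.61 -1.  ]
delta [-0.66   -0.6142 -0.3027] twist 1.927 dist mm 380.4
```

move_arm(
  deltas=[
    [0, 0, -0.06, 0.0, 50],
    [0, 0, -0.14, 0.1, 50],
    [-0.03, -0.03, -0.22, 0.25, 50],
    [-0.09, -0.08, -0.28, 0.4, 50],
    [-0.15, -0.14, -0.3, 0.6, 50],
    [-0.21, -0.19, -0.3, 0.8, 50],
    [-0.26, -0.24, -0.3, 0.96, 50],
    [-0.288, -0.265, -0.3, 0.96, 50],
  ],
)

```text
t: 27.17
tcp_pos: [0.5077, -0.1532, 0.1632]
tool_rot: [0.591, 0.806, -0.0, 0.001]
force: [0.6, 0.8, -3.8]
finger_gap: 0.745
```

```bash
python3 -c "
from h import *
go([.515,-.354,.165],-10)"
```

```text
t 27.17 tcp [ 0.5077 -0.1532  0.1632] jaw 17.48 zax [ 6.0e-04 -1.5e-03 -1.0e+00] F [ 0.6  0.8 -3.8] gap 0.745 q [-0.5   0.48  1.73 -0.    0.94 -0.81]
delta [-0.4844 -0.1334 -0.0038] twist 0.959 dist mm 201.0
```

move_arm(
  deltas=[
    [-0.05, -0.015, 0, 0.1, 50],
    [-0.12, -0.035, 0, 0.25, 50],
    [-0.19, -0.055, 0, 0.4, 50],
    [-0.26, -0.075, 0, 0.55, 50],
    [-0.33, -0.095, 0, 0.7, 50],
    [-0.4, -0.115, 0, 0.85, 50],
    [-0.46, -0.13, 0, 0.96, 50],
    [-0.484, -0.133, 0, 0.96, 50],
  ],
)

```text
t: 27.83
tcp_pos: [0.5155, -0.3539, 0.1622]
tool_rot: [0.766, 0.643, -0.0, 0.0]
force: [0.9, -1.1, -2.5]
finger_gap: 0.741
```

Run:
```python
from stub import *
go([.515,-.354,.165],-10)
p,d,c=snap('wrist','w32'); cv2.imwrite('pics/w32z.png',cv2.resize(p[:,:,::-1],(800,600),interpolation=cv2.INTER_CUBIC))
for o in stubs('w32',.078): print(o)
```

```text
t 27.83 tcp [ 0.5155 -0.3539  0.1622] jaw -9.92 zax [-2.0e-04 -1.1e-03 -1.0e+00] F [ 0.9 -1.1 -2.5] gap 0.741 q [-0.78  0.59  1.49 -0.    1.06 -0.61]
delta [-0.0004 -0.0013 -0.007 ] twist 0.003 dist mm 2.8
(np.float64(296.2), np.float64(42.4), 267, array([ 0.5481, -0.2313,  0.078 ]), array([ 0.5479, -0.2311,  0.0786]))
(np.float64(252.3), np.float64(45.6), 262, array([ 0.5162, -0.2277,  0.078 ]), array([ 0.5164, -0.2276,  0.0786]))
(np.float64(301.8), np.float64(180.3), 185, array([ 0.5368, -0.3316,  0.078 ]), array([ 0.5365, -0.3312,  0.0787]))
(np.float64(263.3), np.float64(182.4), 185, array([ 0.505 , -0.3278,  0.078 ]), array([ 0.5053, -0.3276,  0.0787]))
```

View pics/w32z.png

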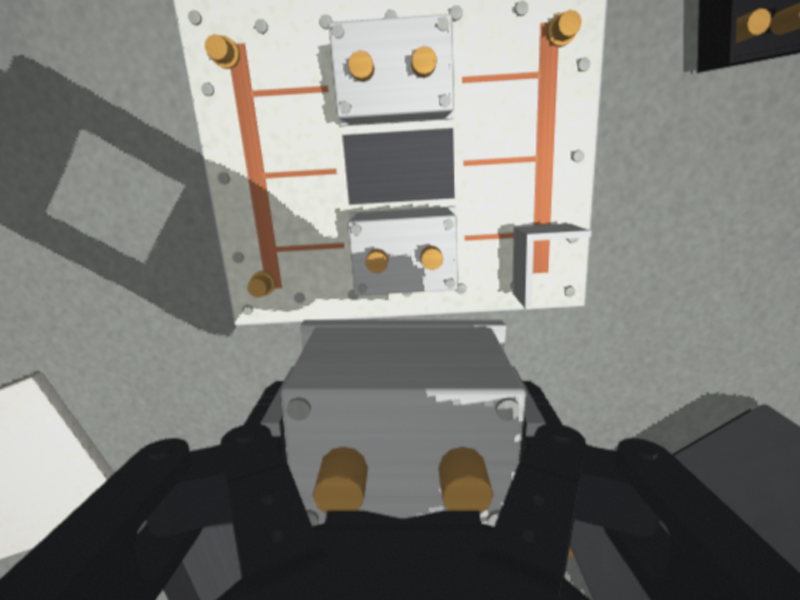

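Run:
```python
from stub import *
p,d,c=load('w32'); g=cv2.cvtColor(p,cv2.COLOR_RGB2GRAY)
m=cv2.inRange(p,(40,40,45),(85,85,95)); 
m[:85]=0;m[145:]=0;m[:,:235]=0;m[:,325:]=0
k,l,st,ce=cv2.connectedComponentsWithStats(m); i=1+np.argmax(st[1:,4]); print(st[i],ce[i])
cn=max(cv2.findContours((l==i).astype(np.uint8),cv2.RETR_EXTERNAL,cv2.CHAIN_APPROX_NONE)[0],key=cv2.contourArea)
r=cv2.minAreaRect(cn); b=cv2.boxPoints(r); P=np.array([onz(c,*q,.014) for q in b]); print(P, P.mean(0)); print(onz(c,*ce[i],.014), [np.linalg.norm(P[j]-P[j-1]) for j in range(4)])
go([.5265,-.2796,.125],-6.5)
```

```text
[ 241   93   72   49 1496] [263.04144385 119.14304813]
[[ 0.49379977 -0.25461271  0.014     ]
 [ 0.55747543 -0.25991656  0.014     ]
 [ 0.55559897 -0.3029175   0.014     ]
 [ 0.4889791  -0.29764113  0.014     ]] [ 0.52396332 -0.27877197  0.014     ]
[ 0.51048009 -0.27927614  0.014     ] [np.float64(0.04329761531556236), np.float64(0.06389617417609174), np.float64(0.04304185945539229), np.float64(0.06682848832034503)]
t 27.88 tcp [ 0.5161 -0.3543  0.1623] jaw -9.85 zax [ 7.0e-04 -1.7e-03 -1.0e+00] F [ 0.7 -1.7 -3.8] gap 0.744 q [-0.78  0.59  1.48 -0.    1.06 -0.61]
delta [ 0.1887 -0.0064  0.0929] twist -0.117 dist mm 84.2
```

move_arm(
  deltas=[
    [0.04, -0.002, 0, -0.05, 50],
    [0.09, -0.004, 0, -0.1, 50],
    [0.14, -0.006, 0, -0.117, 50],
    [0.17, -0.006, 0.02, -0.117, 50],
    [0.189, -0.006, 0.05, -0.117, 50],
    [0.189, -0.006, 0.07, -0.117, 50],
    [0.189, -0.006, 0.08, -0.117, 50],
    [0.189, -0.006, 0.08, -0.117, 50],
  ],
)

```text
t: 28.55
tcp_pos: [0.5256, -0.2747, 0.1297]
tool_rot: [0.745, 0.667, -0.0, -0.002]
force: [-0.6, 0.3, -3.6]
finger_gap: 0.743
```

Run:
```python
from stub import *
go([.5265,-.2796,.05],-6.5)
p,d,c=snap('wrist','w33'); cv2.imwrite('pics/w33z.png',cv2.resize(p[:,:,::-1],(800,600),interpolation=cv2.INTER_CUBIC))
p,d,c=snap('side','s33'); cv2.imwrite('pics/s33z.png',cv2.resize(p[130:260,255:415,::-1],None,fx=5,fy=5,interpolation=cv2.INTER_CUBIC))
p,d,c=snap('scene','c33'); cv2.imwrite('pics/c33z.png',cv2.resize(p[180:290,150:270,::-1],None,fx=5,fy=5,interpolation=cv2.INTER_CUBIC))
for o in stubs('w33',.078): print(o)
go([.5265,-.2796,.05],-6.5)
```

```text
t 28.55 tcp [ 0.5256 -0.2747  0.1297] jaw -6.37 zax [-0.0026  0.0018 -1.    ] F [-0.6  0.3 -3.6] gap 0.743 q [-0.67  0.6   1.59 -0.    0.95 -0.56]
delta [-0.0121  0.0042  0.1991] twist 0.004 dist mm 79.8
(np.float64(260.9), np.float64(160.5), 257, array([ 0.5164, -0.2265,  0.078 ]), array([ 0.5166, -0.2264,  0.0787]))
(np.float64(306.4), np.float64(160.7), 254, array([ 0.5481, -0.23  ,  0.078 ]), array([ 0.548 , -0.23  ,  0.0788]))
t 28.7 tcp [ 0.5266 -0.2765  0.1314] jaw -6.47 zax [ 6.e-04 -5.e-04 -1.e+00] F [-0.3  0.3 -4.5] gap 0.745 q [-0.67  0.6   1.59 -0.    0.95 -0.56]
delta [-0.0078  0.0005  0.2034] twist 0.001 dist mm 81.4
```

View pics/w33z.png

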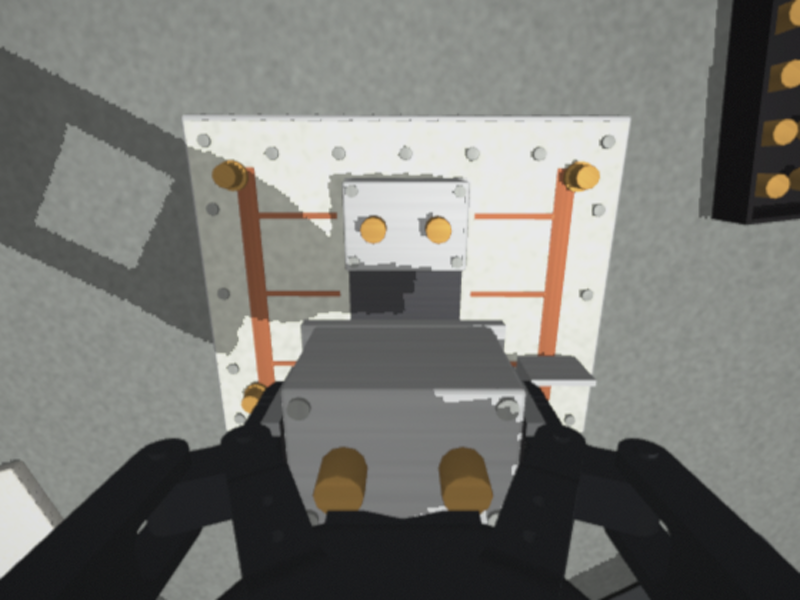

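View pics/s33z.png

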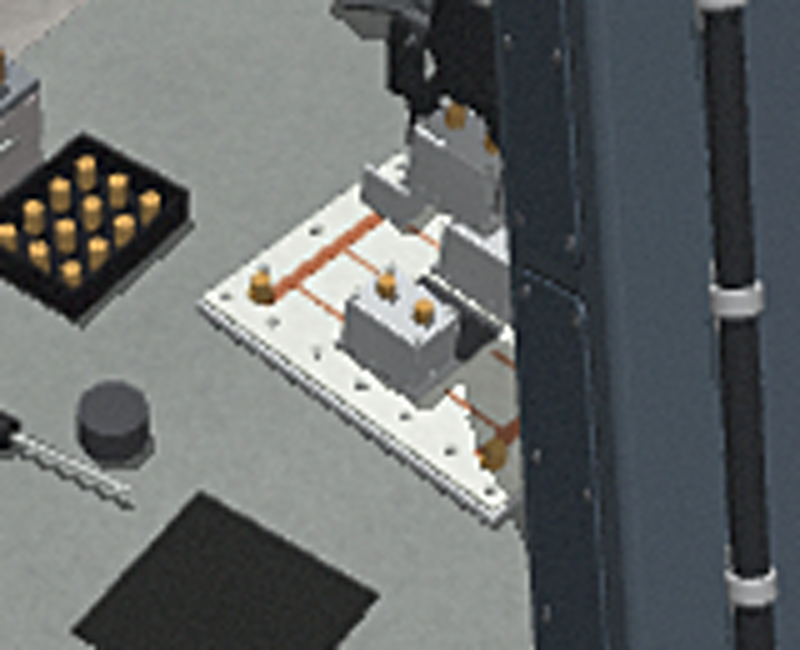

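View pics/c33z.png

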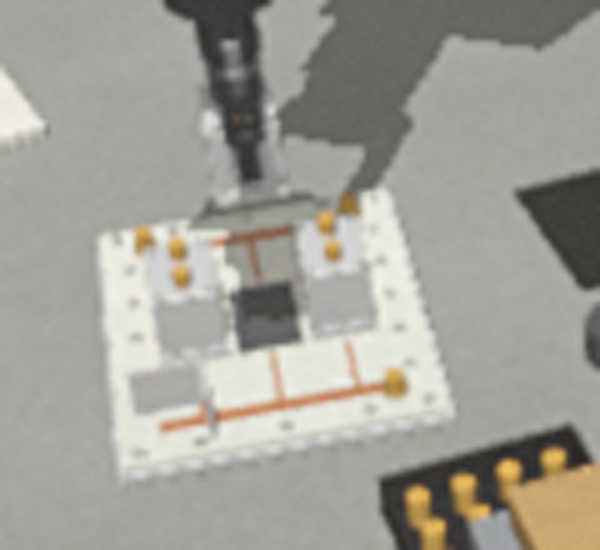

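move_arm(
  deltas=[
    [-0.003, 0, 0.02, 0, 50],
    [-0.006, 0, 0.05, 0, 50],
    [-0.006, 0, 0.07, 0, 50],
    [-0.006, 0, 0.08, 0, 50],
    [-0.006, 0, 0.08, 0, 50],
    [-0.006, 0, 0.08, 0, 50],
    [-0.006, 0, 0.08, 0, 50],
    [-0.006, 0, 0.08, 0, 50],
  ],
)

```text
t: 29.37
tcp_pos: [0.5264, -0.2783, 0.0996]
tool_rot: [0.746, 0.666, 0.0, 0.0]
force: [0.4, 0.1, -3.2]
finger_gap: 0.743
```

Run:
```python
from stub import *
for i in range(3):
    p,d,c=snap('wrist',f'w34_{i}'); s=manip.sense()['tcp_pos']
    o=stubs(f'w34_{i}',.078); 
    b=[a for a in o if abs(a[3][1]+.229)<.01]; m=np.mean([a[3] for a in b],0); print(s.round(4),m.round(4),'bay',m[:2]-.051*np.array([.112,.9937]))
cv2.imwrite('pics/w34z.png',cv2.resize(p[:,:,::-1],(800,600),interpolation=cv2.INTER_CUBIC))
go([.5265,-.2792,.05],-6.5)
```

```text
[ 0.5264 -0.2783  0.0997] [ 0.5324 -0.2282  0.078 ] bay [ 0.526638  -0.2789287]
[ 0.5264 -0.2783  0.0997] [ 0.5324 -0.2282  0.078 ] bay [ 0.526638  -0.2789287]
[ 0.5263 -0.2782  0.0997] [ 0.5322 -0.2284  0.078 ] bay [ 0.526538  -0.2790787]
t 29.52 tcp [ 0.5263 -0.2782  0.0997] jaw -6.44 zax [ 7.e-04 -5.e-04 -1.e+00] F [-0.5 -0.3 -3.3] gap 0.741 q [-0.67  0.64  1.61  0.    0.89 -0.56]
delta [-0.0023  0.0006  0.1242] twist 0.002 dist mm 49.7
```

View pics/w34z.png

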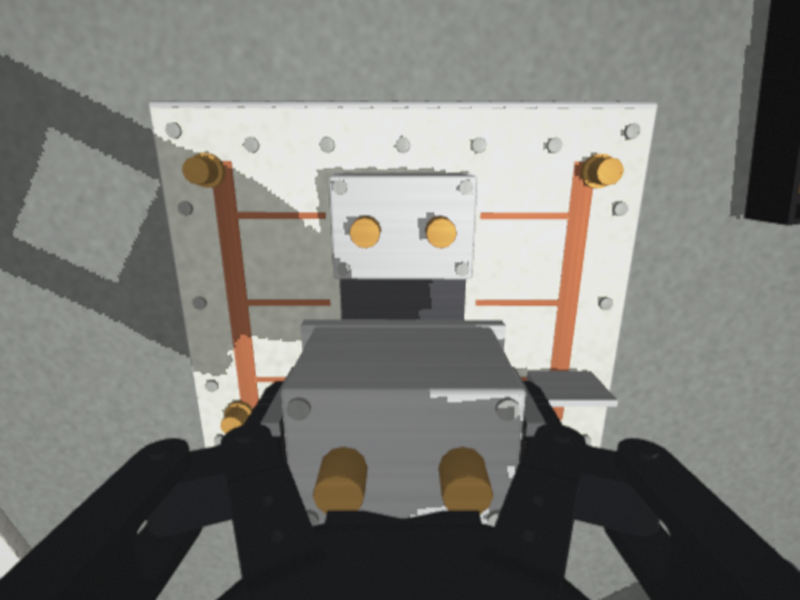

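move_arm(
  deltas=[
    [-0.002, 0.0005, 0.03, 0, 50],
    [-0.002, 0.0005, 0.06, 0, 50],
    [-0.002, 0.0005, 0.09, 0, 50],
    [-0.002, 0.0005, 0.12, 0, 50],
    [-0.002, 0.0005, 0.15, 0, 50],
    [-0.002, 0.0005, 0.17, 0, 50],
    [-0.002, 0.0005, 0.19, 0, 50],
    [-0.002, 0.0005, 0.19, 0, 50],
  ],
)

```text
t: 30.18
tcp_pos: [0.5251, -0.2782, 0.021]
tool_rot: [0.746, 0.666, -0.0, -0.002]
force: [-0.5, 0.5, -4.7]
finger_gap: 0.741
```

Run:
```python
from stub import *
p,d,c=snap('wrist','w35'); 
cv2.imwrite('pics/w35z.png',cv2.resize(p[:,:,::-1],(800,600),interpolation=cv2.INTER_CUBIC))
go([.5266,-.279,.0072],-6.5)
p,d,c=snap('scene','c35'); cv2.imwrite('pics/c35z.png',cv2.resize(p[180:290,150:270,::-1],None,fx=5,fy=5,interpolation=cv2.INTER_CUBIC))
o=stubs('w35',.078); print(o)
```

```text
t 30.23 tcp [ 0.5256 -0.2785  0.022 ] jaw -6.45 zax [-0.0018  0.0014 -1.    ] F [ 0.1  0.  -3.1] gap 0.743 q [-0.68  0.76  1.64 -0.    0.74 -0.56]
delta [-0.001   0.0028  0.037 ] twist 0.002 dist mm 14.8
[(np.float64(239.7), np.float64(195.2), 1081, array([ 0.5167, -0.2263,  0.078 ]), array([ 0.5169, -0.2262,  0.0786])), (np.float64(330.5), np.float64(195.8), 1060, array([ 0.5482, -0.2298,  0.078 ]), array([ 0.548 , -0.2298,  0.0787]))]
```

View pics/w35z.png

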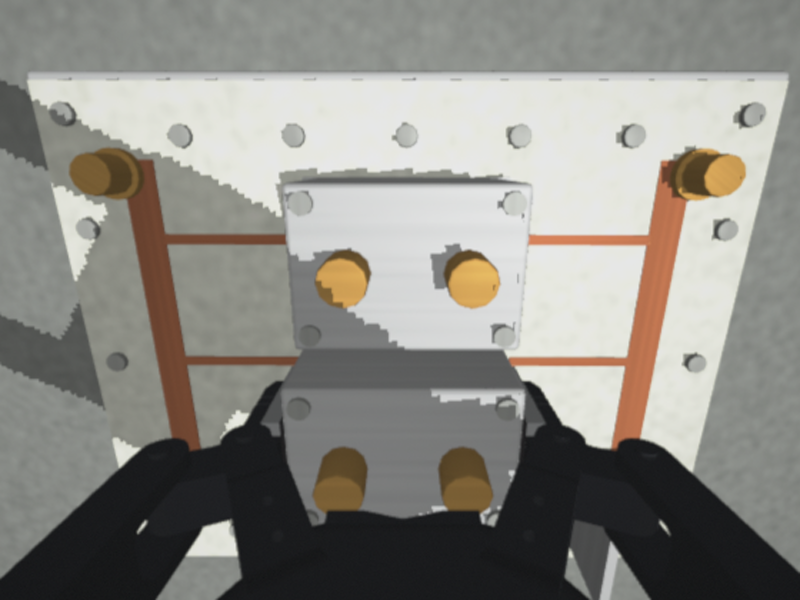

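View pics/c35z.png

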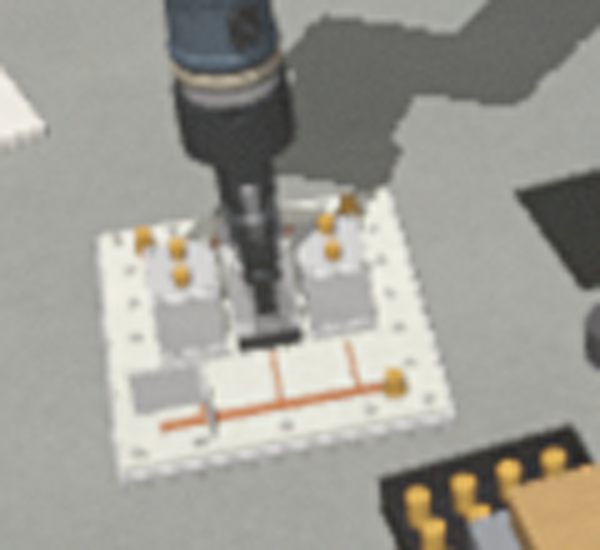

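Run:
```python
from h import *
np.set_printoptions(precision=1,suppress=True)
p,d,c=load('w35');C=cloud(c,d); th=np.radians(-6.5); xh=np.array([np.cos(th),np.sin(th)]); yh=np.array([-np.sin(th),np.cos(th)])
B=np.array([.5266,-.279]); Q=np.stack([(C[...,:2]-B)@xh,(C[...,:2]-B)@yh,C[...,2]],-1)*1000
def at(x,y): return Q[int(y*.7),int(x*.7)]
for nm,a in (('nb near edge',(400,342)),('nb near edge',(400,346)),('gap',(400,352)),('held face',(400,360)),('held face',(400,370)),('held face',(400,380)),('held face',(400,386)),('held top',(400,395)),('held top',(400,420)),('nbfar',(400,186)),('nb L',(295,260)),('nb R',(520,260)),('held L',(287,420)),('held R',(520,420)),('stubs',(340,490)),('stubs',(466,490))): print(nm,a,at(*a))
# left/right boundaries: scan row
for row in (400,430):
    v=int(row*.7); zz=[(u,Q[v,u].round(1).tolist()) for u in list(range(195,212,2))+list(range(355,380,2))]; print(row,zz)
h=cv2.cvtColor(p,cv2.COLOR_RGB2HSV); m=cv2.inRange(h,(8,80,40),(32,255,255)); k,l,st,ce=cv2.connectedComponentsWithStats(m)
for i in range(1,k):
    if st[i,4]>80: print(st[i],ce[i],Q[int(ce[i][1]),int(ce[i][0])], )
```

```text
nb near edge (400, 342) [-1.7 30.7 67.4]
nb near edge (400, 346) [-1.7 29.1 66.9]
gap (400, 352) [-1.8 23.3 58.1]
held face (400, 360) [-1.8 22.7 61.7]
held face (400, 370) [-1.7 23.2 70. ]
held face (400, 380) [-1.6 22.6 74.7]
held face (400, 386) [-1.6 22.3 77.3]
held top (400, 395) [-1.6 21.5 80.2]
held top (400, 420) [-1.6 13.7 80.1]
nbfar (400, 186) [-1.7 72.7 66.3]
nb L (295, 260) [-30.   53.4  65.8]
nb R (520, 260) [29.8 54.  67.4]
held L (287, 420) [-31.5  14.   80.7]
held R (520, 420) [30.1 13.5 79.6]
stubs (340, 490) [-16.6   1.2  91.4]
stubs (466, 490) [14.6  1.9 92. ]
400 [(195, [-37.4, 11.7, 67.1]), (197, [-32.4, 19.4, 79.8]), (199, [-31.3, 20.1, 80.9]), (201, [-30.7, 19.7, 80.4]), (203, [-29.8, 20.1, 81.0]), (205, [-29.0, 20.4, 81.4]), (207, [-28.1, 20.6, 81.8]), (209, [-27.3, 20.7, 82.0]), (211, [-26.7, 20.5, 81.6]), (355, [25.5, 21.2, 82.4]), (357, [26.3, 20.9, 81.9]), (359, [27.0, 21.1, 82.2]), (361, [28.5, 19.5, 79.5]), (363, [29.3, 19.4, 79.4]), (365, [29.7, 20.0, 80.4]), (367, [34.5, 12.5, 67.9]), (369, [35.5, 12.1, 67.2]), (371, [36.8, 11.4, 66.0]), (373, [39.6, 
[... 350 characters left out ...]
5, [26.8, 10.7, 80.0]), (357, [27.6, 10.6, 79.8]), (359, [28.3, 10.9, 80.3]), (361, [29.1, 10.7, 80.0]), (363, [30.0, 10.4, 79.5]), (365, [31.3, 9.3, 77.9]), (367, [31.9, 9.6, 78.3]), (369, [32.9, 9.2, 77.8]), (371, [33.5, 9.5, 78.2]), (373, [33.7, 10.7, 79.9]), (375, [32.8, 13.7, 84.3]), (377, [33.9, 13.1, 83.4]), (379, [34.8, 12.9, 83.1])]
[  49  104  159  212 6226] [112.4 190.9] [-95.8  37.7  15.8]
[ 356  104  166  212 6285] [456.  191.6] [95.9 37.7 15.5]
[ 221  175   38   41 1176] [239.7 195.1] [-15.6  51.8  78.8]
[ 311  176   39   40 1170] [329.7 195.3] [15.2 51.8 78.5]
[ 219  313   38   46 1371] [238.3 336.6] [-16.    5.1  92.4]
[ 307  313   38   46 1363] [325.  336.5] [14.1  5.  92.1]
```

move_arm(
  deltas=[
    [0.001, 0.002, 0.006, 0, 50],
    [0.001, 0.002, 0.012, 0, 50],
    [0.001, 0.002, 0.017, 0, 50],
    [0.001, 0.002, 0.021, 0, 50],
    [0.001, 0.002, 0.025, 0, 50],
    [0.001, 0.002, 0.028, 0, 50],
    [0.001, 0.002, 0.031, 0, 50],
    [0.001, 0.002, 0.032, 0, 50],
  ],
)

```text
t: 30.95
tcp_pos: [0.5269, -0.2786, 0.0102]
tool_rot: [0.746, 0.666, -0.0, -0.0]
force: [0.4, -0.7, -3.5]
finger_gap: 0.744
```

```bash
cat > held.py <<'E'
from h import *
import sys
np.set_printoptions(precision=1,suppress=True)
n=sys.argv[1]; p,d,c=snap('wrist',n);C=cloud(c,d); th=np.radians(-6.5); xh=np.array([np.cos(th),np.sin(th)]); yh=np.array([-np.sin(th),np.cos(th)])
B=np.array([.5266,-.279]); Q=np.stack([(C[...,:2]-B)@xh,(C[...,:2]-B)@yh,C[...,2]],-1)*1000
def at(x,y): return Q[int(y*.7),int(x*.7)]
for a in ((400,360),(400,370),(400,380),(400,395),(400,420)): print(a,at(*a))
h=cv2.cvtColor(p,cv2.COLOR_RGB2HSV); m=cv2.inRange(h,(8,80,40),(32,255,255)); k,l,st,ce=cv2.connectedComponentsWithStats(m)
for i in range(1,k):
    if 300<st[i,4]<3000: print(st[i],ce[i],Q[int(ce[i][1]),int(ce[i][0])])
cv2.imwrite(f'pics/{n}z.png',cv2.resize(p[:,:,::-1],(800,600),interpolation=cv2.INTER_CUBIC))
go([.5266,-.279,.0072],-6.5)
E
python3 held.py w36
```

```text
(400, 360) [ 0.  29.8 65.9]
(400, 370) [ 0.  23.3 59.8]
(400, 380) [ 0.  22.6 64.1]
(400, 395) [ 0.1 21.  68.9]
(400, 420) [ 0.1 13.4 68.9]
[ 208  181   44   46 1483] [230.  203.4] [-15.5  52.   78.8]
[ 309  182   43   45 1461] [329.7 203.7] [15.1 52.1 78.7]
[ 219  313   38   46 1368] [238.3 336.6] [-14.3   5.   81.6]
[ 307  313   38   46 1365] [325.  336.5] [15.7  4.9 81.4]
t 31.0 tcp [ 0.5 -0.3  0. ] jaw -6.45 zax [-0.  0. -1.] F [-0.  -0.4 -3.5] gap 0.74 q [-0.7  0.8  1.6 -0.   0.7 -0.6]
delta [-0. -0.  0.] twist 0.002 dist mm 3.1
```

move_arm(
  deltas=[
    [0, -0.002, 0.0, 0, 50],
    [0, -0.002, 0.001, 0, 50],
    [0, -0.002, 0.002, 0, 50],
    [0, -0.002, 0.004, 0, 50],
    [0, -0.002, 0.005, 0, 50],
    [0, -0.002, 0.006, 0, 50],
    [0, -0.002, 0.007, 0, 50],
    [0, -0.002, 0.008, 0, 50],
  ],
)

```text
t: 31.67
tcp_pos: [0.5262, -0.2785, 0.0079]
tool_rot: [0.746, 0.666, -0.0, 0.0]
force: [-2.3, 1.4, 4.7]
finger_gap: 0.741
```

```bash
python3 held.py w37
```

```text
(400, 360) [-0.7 31.1 66.3]
(400, 370) [-0.7 22.4 55.7]
(400, 380) [-0.7 22.9 62.4]
(400, 395) [-0.7 20.6 65.9]
(400, 420) [-0.7 13.6 66.9]
[ 209  183   44   46 1552] [231.  205.6] [-15.5  52.2  78.9]
[ 312  183   44   46 1540] [333.2 205.7] [15.1 52.5 79.7]
[ 219  313   38   46 1368] [238.2 336.6] [-15.1   4.8  79. ]
[ 307  313   38   46 1362] [325.  336.6] [15.   4.7 78.8]
t 31.72 tcp [ 0.5 -0.3  0. ] jaw -6.44 zax [ 0. -0. -1.] F [-1.4  1.3  3.9] gap 0.742 q [-0.7  0.8  1.6 -0.   0.7 -0.6]
delta [-0.  0.  0.] twist 0.002 dist mm 0.9
```

move_arm(
  deltas=[
    [0, 0, 0, 0, 78],
    [0, 0, 0, 0, 82],
    [0, 0, 0, 0, 88],
    [0, 0, 0, 0, 92],
    [0, 0, 0, 0, 96],
    [0, 0, 0, 0, 96],
    [0, 0, 0, 0, 96],
    [0, 0, 0, 0, 96],
  ],
)

```text
t: 32.38
tcp_pos: [0.5262, -0.2785, 0.0072]
tool_rot: [0.746, 0.666, 0.0, 0.0]
force: [-0.2, -1.2, -0.1]
finger_gap: 0.964
```

```bash
python3 held.py w38
```

```text
(400, 360) [-0.6 31.9 67.5]
(400, 370) [-0.6 28.5 66.9]
(400, 380) [-0.7 22.8 61.5]
(400, 395) [-0.6 21.5 66.7]
(400, 420) [-0.6 13.2 65.6]
[ 208  183   45   47 1585] [230.6 206.2] [-15.3  52.2  79.4]
[ 312  183   45   47 1567] [333.5 206.3] [15.2 52.  78.7]
[ 219  314   38   47 1361] [238.  337.5] [-15.    5.1  79.2]
[ 308  314   38   47 1351] [325.3 337.5] [14.9  5.  79. ]
t 32.43 tcp [ 0.5 -0.3  0. ] jaw -6.44 zax [ 0. -0. -1.] F [0.  0.1 0. ] gap 0.959 q [-0.7  0.8  1.6 -0.   0.7 -0.6]
delta [-0.  0. -0.] twist 0.002 dist mm 0.6
```

View pics/w38z.png

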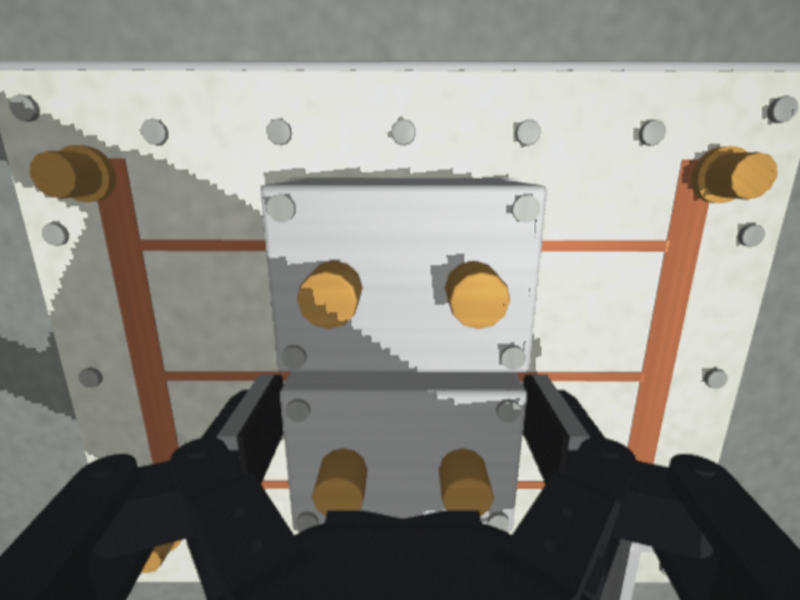

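Released, in line with the neighbour. Rising straight up, then looking from the far side.

move_arm(
  deltas=[
    [0, 0, -0.02, 0, 96],
    [0, 0, -0.06, 0, 96],
    [0, 0, -0.11, 0, 96],
    [0, 0, -0.17, 0, 96],
    [0, 0, -0.24, 0, 96],
    [0, 0, -0.31, 0, 96],
    [0, 0, -0.38, 0, 96],
    [0, 0, -0.4, 0, 96],
  ],
)

```text
t: 33.1
tcp_pos: [0.5284, -0.2801, 0.1724]
tool_rot: [0.746, 0.666, 0.001, 0.004]
force: [0.6, -0.6, -0.6]
finger_gap: 0.957
```

move_arm(
  deltas=[
    [-0.03, 0, 0, 0, 96],
    [-0.08, 0, 0, 0, 96],
    [-0.13, 0, 0, 0, 96],
    [-0.18, 0, 0, 0, 96],
    [-0.22, 0, 0, 0, 96],
    [-0.25, 0, 0, 0, 96],
    [-0.25, 0, 0, 0, 96],
    [-0.25, 0, 0, 0, 96],
  ],
)

```text
t: 33.77
tcp_pos: [0.5143, -0.378, 0.1662]
tool_rot: [0.746, 0.666, 0.0, -0.001]
force: [-0.3, 1.2, -0.2]
finger_gap: 0.959
```

Run:
```python
from stub import *
p,d,c=snap('wrist','w39'); cv2.imwrite('pics/w39z.png',cv2.resize(p[:,:,::-1],(800,600),interpolation=cv2.INTER_CUBIC))
for o in stubs('w39',.078): print(o)
p,d,c=snap('scene','c39'); cv2.imwrite('pics/c39z.png',cv2.resize(p[:,:,::-1],(800,600),interpolation=cv2.INTER_CUBIC))
p,d,c=snap('side','s39'); cv2.imwrite('pics/s39z.png',cv2.resize(p[:,:,::-1],(800,600),interpolation=cv2.INTER_CUBIC))
go([.5,-.3,.2])
```

```text
(np.float64(260.4), np.float64(8.2), 266, array([ 0.5161, -0.2283,  0.078 ]), array([ 0.5163, -0.2281,  0.0786]))
(np.float64(305.1), np.float64(7.9), 262, array([ 0.5478, -0.2318,  0.078 ]), array([ 0.5478, -0.2315,  0.0786]))
(np.float64(261.4), np.float64(84.5), 223, array([ 0.5106, -0.2779,  0.078 ]), array([ 0.5105, -0.2778,  0.0787]))
(np.float64(303.3), np.float64(84.3), 230, array([ 0.5422, -0.2814,  0.078 ]), array([ 0.542 , -0.2813,  0.0787]))
(np.float64(262.9), np.float64(151.6), 191, array([ 0.5047, -0.3278,  0.078 ]), array([ 0.5051, -0.3278,  0.0787]))
(np.float64(302.0), np.float64(151.6), 189, array([ 0.5365, -0.3314,  0.078 ]), array([ 0.5364, -0.3314,  0.0788]))
t 33.92 tcp [ 0.5149 -0.3766  0.1669] jaw -6.4 zax [-8.0e-04  1.3e-03 -1.0e+00] F [0.2 0.1 0.1] gap 0.961 q [-0.81  0.6   1.45  0.    1.09 -0.7 ]
delta [ 0.1863 -0.0584 -0.0826] twist 0 dist mm 84.8
```

View pics/w39z.png

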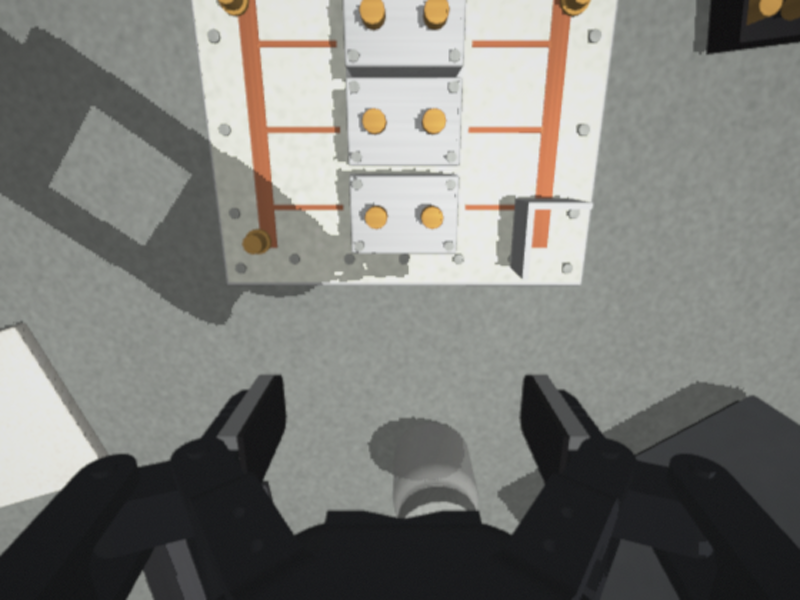

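View pics/c39z.png

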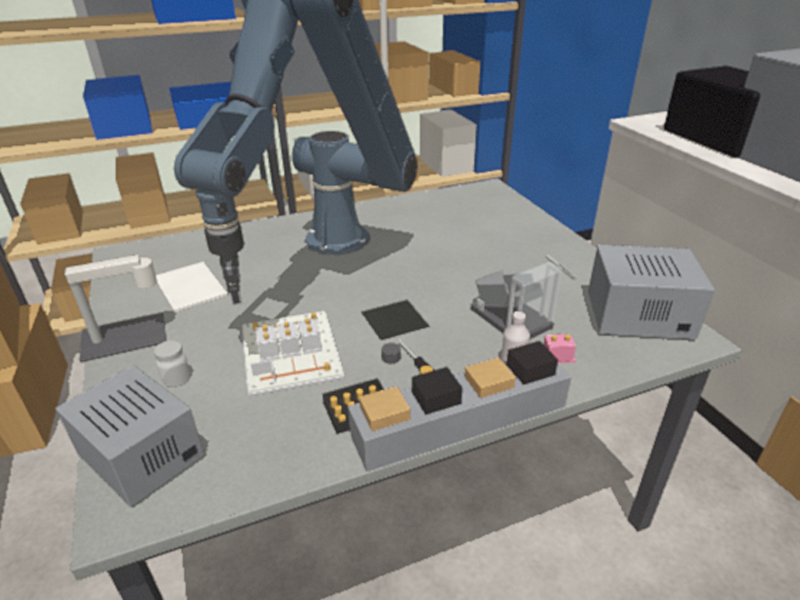

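View pics/s39z.png

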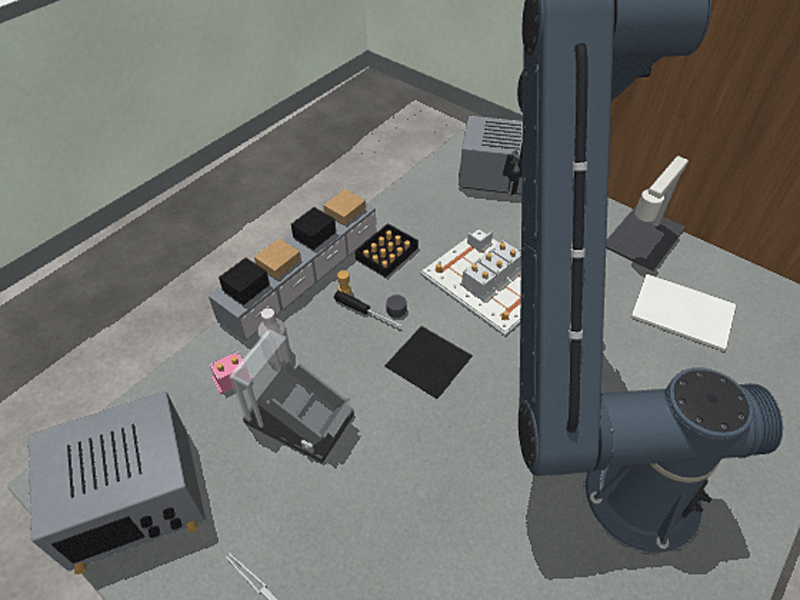

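Run:
```python
from h import *
a,da,ca=load('s23');b,db,cb=load('s39');C=cloud(cb,db)
H=np.array([.553,.279]); xh=np.array([.980,.199]); yh=np.array([-.199,.980])
X=(C[...,:2]-H)@xh;Y=(C[...,:2]-H)@yh;Z=C[...,2]-.022
m=(db>0)&(abs(Y)<.03)&(X>.07)&(X<.1)&(Z>.02)&(Z<.1); k=np.polyfit(X[m],Z[m],1); print('bin tilt',np.degrees(np.arctan(k[0])),m.sum())
print(manip.sense()['t']); print(manip.sign_off())
```

```text
bin tilt 27.368677222004486 193
33.9167
the job is handed in; nothing more can be done
None
```

The filter module is in the empty bay, upright and flat on the panel, and the job is handed in at t = 33.9 s of the 72 s allowed.

**Bin:** I pulled it onto its stop by hooking the front wall from inside. Twice it came back as I withdrew: the floor read about 24° and then 26°. On the third try I eased the load off first, and the wrist camera then read 31.5–31.6° (0.55 rad) with the fingers clear.

**Taking the module out:** A grip across its 46 mm width would have run the gripper's linkage into the hood. I lifted it by its two brass stubs instead.

**On the mat:** As I turned it upright with a light grip, it slipped out of the fingers and settled on its foot. They then pressed on its top with about 16 N. The pictures show it standing upright on the mat, and I opened the gripper well clear of it. I then took it by its two ends and lowered it into the bay until it touched, at about 8 N, before letting go.

**Last checks:**
- **Position:** the module's centre is about 0.2 mm from the midpoint of its two neighbours.
- **Line and height:** it has the same angle as they do (−6.4°), and its stub tops are at the same height (78.7 mm).
- **Surroundings:** the gripper is open and touching nothing, and the other things look unmoved in the camera views.

**One check disagreed:** a rough reading from the side camera just before hand-in gave a bin tilt of about 27°, from few points that may include the bin's divider or back wall. I did not look into it before handing in. I measured 31.6° before lifting the module out and did not mean to touch the bin after that.

**Fingertips:** the stated tip position did not match what I saw. The tips stood about 17–28 mm behind the tool point rather than 11 mm ahead of it, so I worked from the measured positions.

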